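Reset the wind-blown tasting bar

ROBOT

A 6-joint arm with a two-finger parallel gripper is mounted at the origin on the work surface. World frame = base frame: x ahead of the robot, y to its left, z up, the work surface at z = 0. Lengths are in m, angles in rad, forces in N, time in s.
With the tool pointing down it reaches from about 0.35 to 0.775 m from the base axis. Payload 5.5 kg.
Tool frame: the origin (TCP) lies on the centre line of the jaws, within the pads' length; the fingertips stand 11 mm ahead of it and the grasp point (between the pads) lies 8 mm behind it (env.nose_length is the distance from the TCP to the fingertips, in m); x points along the fingers, z is the direction in which the jaws open and shut, and the axes are right-handed (so a half turn about x gives the same grasp; the last joint's range is limited). The gripper opens to 85 mm and grips with 20 to 120 N. Pads are 22 mm wide; open, the fingers measure 114 mm over their backs; the gripper's body (76 mm by 85 mm) begins 54 mm behind the grasp point. The pads swing forward as they close: fully open they stand 13 mm farther back than shut.
Start: joints at [-1.336, 0.313, 0.046, 1.304, 0, 1.431], TCP at [0.21, -0.535, 0.204] pointing down, gripper open.
Joint ranges: [-2.76, 2.76], [-0.86, 1.69], [-1.03, 1.26], [-2.2, 2.34], [-1.47, 1.5], [-3.14, 3.14]. Speed limits (rad/s): [2.57, 2.57, 3.14, 3.14, 3.14, 3.14].

INTERFACE

Orientations are given as a unit quaternion [w, x, y, z].
In Python, from workcell import env gives the robot as it stands. The module is installed in compiled form; this text tells all that it offers.
- The arm moves only by the tool step_arm, never from a script. Its argument "moves" is a list that holds one entry, the list of rows, each a list of 7 numbers: the turn, a rotation vector about the tool's x, y, z in rad, then the shift along the tool's x, y, z in m, then the opening, from 0 (shut) to 1 (fully open). In form: [[[rx, ry, rz, tx, ty, tz, grip], ...]]. A call has 1 to 12 rows; each row is the pose to reach, as a shift and turn from the pose measured when the call began, along the tool's axes at that moment; what a row does not reach only later rows make up. A row lasts 1/10 s, in which the tool goes at most 50 mm and 8.59 degrees, less where a joint would pass 70% of its speed; a pose out of reach is approached as far as the arm can. A call with a gripper value outside its range is refused whole. The fingers move at their own pace and stop on an object; "force" is the grip in N (left out, the last holds). Time passes only in rows, so rows that repeat a pose let the fingers close. It gives the time, the measured TCP pose, the force and the opening at its end, in the units of the state.
- env.get_state(): the state, without advancing time (a new reading comes with each control period).
- env.read_camera(name): name is "side" or "top"; returns (picture, depth): 384x512x3 uint8, red, green, blue; 384x512 float32, m along the optical axis (not along the pixel's ray), 0 where there is no reading.
- env.get_calibration(name): a dict with "mtx" (3x3 intrinsics, pixels), "camera_from_world" (4x4, takes a point from world to camera coordinates). Camera axes: x right, y down, z forward; pixel columns grow to the right and rows downward; lengths in m; the calibration is good to about 2 mm. A picture is of the moment at which its call begins. get_calibration takes no time and is no camera call.
- env.hand_in(): hands the job in, once; it reports no verdict.
Trained networks look in the newest picture that a camera, given by its name, has taken for a name from the list of things; names that differ only in an ending like _2 or _b are one class to them, and where a whole thing is asked for, a point or a joint stands for the part that bears it (a point fixed in the world has none). Each returns a list of dicts, best first, with "confidence" (0 to 1); they miss things now and then, are a little off and sometimes report something else, mostly with a low value. They report only what shows in the picture. A call takes as long as a camera call. They do not tell look-alikes from the thing itself.
- env.boxes_of(camera, thing): "uv" ([column, row] in pixels, amid what is visible of it).
- env.silhouettes(camera, thing): "mask" (384x512 bool, what is visible of it) and "uv" ([column, row] in pixels, amid what is visible of it).
The state is a dict: "clock": time; "joint_pos": joint angles; "qvel": joint speeds; "tau": joint torques, N m; "tcp_pos": TCP position; "orientation": TCP orientation; "wrist_force": force on the tool from outside, world axes, zero at the start; "ft_torque": the same for the moment, N m; "finger_gap": finger opening in m.
Only numpy, scipy, OpenCV 4.12 (cv2) and the standard library are available. Lean on these libraries where they do the work, as an engineer would, in place of code of your own. Each camera call takes 0.05 s, during which the arm holds its last target.

TASK

A gust has blown over the square tasting bottles on the patio bar. Stand every fallen bottle upright on the raised wooden plank, and hang the bottle opener by its eye on the slanted peg of its stand. Do not knock over or push about the small clay cups.

Things in the scene. Friction and masses are not known exactly. Their poses are not given: they have to be found in the camera images.
- bottle_blue: A blue-labelled glass bottle, 147 mm tall: square body 48 x 48 mm, 96 mm high, then a round neck 23 mm across and a cork 25 mm across; about 0.3 kg. Origin: centre of its underside; its z axis runs from the base to the cork, x and y are square to its flat sides. Starts lying on a flat side (z level). Not on the table in some starts.
- bottle_red: A red-labelled glass bottle, 147 mm tall: square body 48 x 48 mm, 96 mm high, then a round neck 23 mm across and a cork 25 mm across; about 0.3 kg. Origin: centre of its underside; its z axis runs from the base to the cork, x and y are square to its flat sides. Starts lying on a flat side (z level). Not on the table in some starts.
- bottle_green: A green-labelled glass bottle, 147 mm tall: square body 48 x 48 mm, 96 mm high, then a round neck 23 mm across and a cork 25 mm across; about 0.3 kg. Origin: centre of its underside; its z axis runs from the base to the cork, x and y are square to its flat sides. Starts lying on a flat side (z level). Not on the table in some starts.
- plank: A fixed display plank of light wood raised on two dark feet: 75 mm deep (its x), 420 mm long (its y), flat top 50 mm above the table. Origin: centre of its underside, on the table. Place and yaw vary.
- opener: A bottle opener with a dark wooden handle, lying flat: handle 92 long (its x) x 24 wide (y) x 14 mm thick (z), a square brass eye plate 44 x 44 x 6 mm with a round hole at the +x end and an open two-pronged steel claw 36 mm wide at the -x end, 172 mm overall, same on both faces; about 0.12 kg. Origin: underside of the middle of the handle; the middle of its thickness is 7 mm up its z.
- eye (a point): Centre of the opener's eye: a 27 mm round hole through the eye plate, 67 mm along +x from the opener's origin; the hole's axis is the opener's z.
- stand: A fixed wooden stand for the opener: foot 110 x 100 x 16 mm with an upright 34 mm wide and 26 mm thick, 250 mm tall, whose front face passes through the origin and looks along the stand's -x. Origin: on the table. Place and yaw vary.
- peg: The stand's only peg: a round steel rod 10 mm across and 62 mm long, slanting 45 degrees up and out from the front of the upright. Origin: at its root, 205 mm above the table; its z axis runs along the peg from root to tip.
- cup_plank: A clay tasting cup, 68 mm across, 36 mm high, open, loose; origin: centre of its underside, z up. Stands on the plank, towards its -y end; leave it there.
- cup_left: A clay tasting cup, 68 mm across, 36 mm high, open, loose; origin: centre of its underside, z up. Stands on the table at the left; leave it.
- cup_right: A clay tasting cup, 68 mm across, 36 mm high, open, loose; origin: centre of its underside, z up. Stands on the table at the right; leave it.
Not all that is in view belongs to the job. Leave any purple or yellow look-alike of the bottle_blue alone.

How it is judged:
At the end, for the whole second after the job is handed in: Every bottle present stands upright (within 7 degrees), at rest, with its whole weight on top of the plank; the opener hangs at rest with the peg through its eye (eye centre within 16 mm of the peg's axis, between root and tip) (angle between each of bottle_blue, bottle_red, bottle_green's own z axis and vertical below 0.12 rad and z of bottle_blue in the frame of plank between 0.044 and 0.058 m and x of bottle_blue in the frame of plank between -0.038 and 0.038 m and y of bottle_blue in the frame of plank between -0.21 and 0.21 m and linear speed of each of bottle_blue, bottle_red, bottle_green below 0.03 m/s and z of bottle_red in the frame of plank between 0.044 and 0.058 m and x of bottle_red in the frame of plank between -0.038 and 0.038 m and y of bottle_red in the frame of plank between -0.21 and 0.21 m and z of bottle_green in the frame of plank between 0.044 and 0.058 m and x of bottle_green in the frame of plank between -0.038 and 0.038 m and y of bottle_green in the frame of plank between -0.21 and 0.21 m and x of eye in the frame of peg between -0.016 and 0.016 m and y of eye in the frame of peg between -0.016 and 0.016 m and z of eye in the frame of peg between -0.005 and 0.058 m and linear speed of opener below 0.05 m/s); the robot touches nothing.
It fails at once if a clay cup is tipped over or shoved more than 60 mm from its place (angle between any of cup_plank, cup_left, cup_right's own z axis and vertical above 0.6 rad or distance of any of cup_plank, cup_left, cup_right from where it was at the start of the episode above 0.06 m).
Of bottle_blue, bottle_red, bottle_green only 2 to 3 are there at a start; the rules pass over those that are not, and their reading is None.
At some moment in a run one of opener may be knocked a few centimetres aside while the robot is not near it.
Once in a run the grip may slacken for a moment while it holds something.
It also fails if it takes over 210 s, if anything falls off the work surface, if the arm or the gripper's body presses on something with over 40 N, if the wrist force passes 120 N, or if a joint passes its speed limit or range.

## Working session

There is one attempt and no reset: what is moved stays moved. The work goes in short steps, Python scripts to look and compute and a tool call to move; the robot and the scene stay as the last step left them, time stands still between calls to the robot, and variables do not carry over. Pictures are saved under pics/ and viewed, and the job is handed in when it is done.

Besides the shell and the picture viewer there is one more tool, called after "Call:" as a command line: name --argument value ..., lists and objects as JSON in quotes. step_arm: Moves the arm, as the interface text tells. Its arguments: {"type":"object","properties":{"moves":{"type":"array","items":{"type":"array","items":{"type":"array","items":{"type":"number"}}}},"force":{"type":"number"}},"required":["moves"]}

```bash
mkdir -p pics; ls; python3 - <<'E'
from workcell import env
import cv2,numpy as np
for c in("top","side"):
    p,d=env.read_camera(c); cv2.imwrite(f"pics/{c}0.png",p[:,:,::-1]); 
    k=env.get_calibration(c); print(c,np.round(k["mtx"],1).tolist(),np.round(k["camera_from_world"],3).tolist())
    np.save(f"{c}0.npy",d)
print(env.get_state(), env.nose_length)
E
```

```text
pics
top [[467.3, 0.0, 256.2], [0.0, 467.3, 190.5], [0.0, 0.0, 1.0]] [[-0.016, -1.0, -0.013, 0.023], [-0.986, 0.018, -0.166, 0.453], [0.166, 0.01, -0.986, 1.553], [0.0, 0.0, 0.0, 1.0]]
side [[473.7, 0.0, 253.6], [0.0, 473.7, 190.2], [0.0, 0.0, 1.0]] [[0.76, -0.65, -0.018, -0.363], [-0.495, -0.56, -0.665, 0.33], [0.422, 0.514, -0.747, 1.613], [0.0, 0.0, 0.0, 1.0]]
{'clock': 0.1, 'joint_pos': array([-1.33557937e+00,  3.13963537e-01,  4.50493065e-02,  1.30361410e+00,
        1.19081997e-05,  1.43119061e+00]), 'qvel': array([ 0.00047742, -0.00202077,  0.00248641, -0.00065101,  0.00200932,
       -0.00050239]), 'tau': array([ 2.23448966e-03, -4.81726849e+01,  2.99244243e+01,  1.28367869e-02,
       -1.52795342e-04, -1.17711153e-05]), 'tcp_pos': array([ 0.21037901, -0.53456318,  0.20315864]), 'orientation': array([ 0.58395242,  0.39850161,  0.58485316, -0.39767175]), 'wrist_force': array([-0.08483427,  0.03426517,  0.29892783]), 'ft_torque': array([-0.0267638 , -0.08209493, -0.01910252]), 'finger_gap': 0.08546464198689192} 0.011
```

View pics/top0.png

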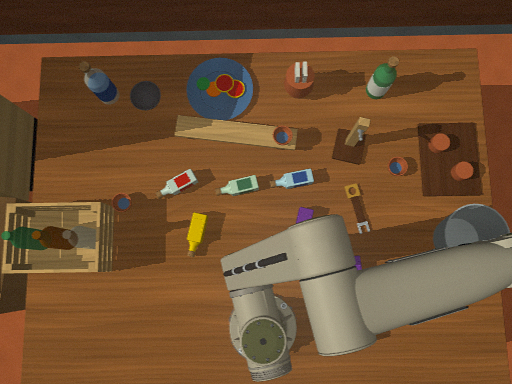

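View pics/side0.png

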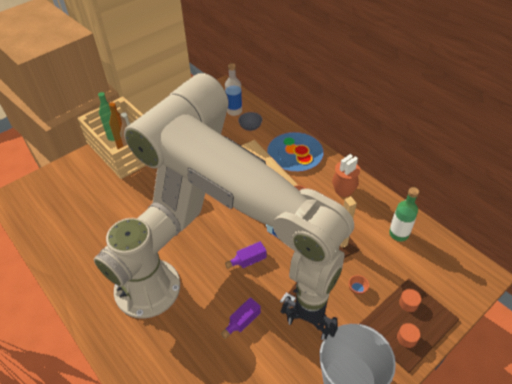

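The top view shows all three bottles lying near (180,183) red, (240,186) green and (295,179) blue. The opener is at (357,208) with its eye at (352,190), the stand at (352,140), the plank at (237,132) and cup_plank at (283,135). Next I'll measure them.

```bash
cat > h.py <<'E'
from workcell import env
import cv2,numpy as np
from scipy.spatial.transform import Rotation as R
def cloud(cam,d):
    k=env.get_calibration(cam);K=k["mtx"];T=k["camera_from_world"]
    v,u=np.mgrid[:384,:512]
    P=np.stack([(u-K[0,2])/K[0,0]*d,(v-K[1,2])/K[1,1]*d,d],-1)
    W=(P-T[:3,3])@T[:3,:3]
    W[d<=0]=np.nan
    return W
def proj(cam,p):
    k=env.get_calibration(cam);T=k["camera_from_world"];c=T[:3,:3]@np.asarray(p)+T[:3,3]
    q=k["mtx"]@c;return q[:2]/q[2]
def shot(cam,name,crop=None,s=4):
    p,d=env.read_camera(cam)
    im=p[:,:,::-1].copy()
    if crop:
        x0,y0,x1,y1=crop; im=cv2.resize(im[y0:y1,x0:x1],None,fx=s,fy=s,interpolation=cv2.INTER_CUBIC)
    cv2.imwrite(f"pics/{name}.png",im); return p,d,cloud(cam,d)
def pose():
    s=env.get_state(); return s["tcp_pos"],R.from_quat(np.roll(s["orientation"],-1)),s
def yz(yaw):
    # tool pointing down; jaw (z tool) along world angle yaw
    x=np.array([0,0,-1.]);z=np.array([np.cos(yaw),np.sin(yaw),0]);return R.from_matrix(np.stack([x,np.cross(z,x),z],1))
def delta(p,r):
    p0,r0,_=pose(); rel=r0.inv()*r
    return np.round(np.r_[rel.as_rotvec(),r0.inv().apply(np.asarray(p)-p0)],4)
E
python3 - <<'E'
from h import *
p,d,W=shot("top","t1",(110,90,310,230),4)
im=p[:,:,::-1]
cv2.imwrite("pics/t1b.png",cv2.resize(im[100:250,300:420],None,fx=4,fy=4,interpolation=cv2.INTER_CUBIC))
for n in ["bottle_blue","bottle_red","bottle_green","plank","opener","stand","peg","cup_plank","cup_left","cup_right"]:
    for o in env.silhouettes("top",n):
        m=o["mask"]; w=W[m]; w=w[~np.isnan(w[:,0])]
        print(n,round(o["confidence"],2),np.round(o["uv"]),m.sum(),"med",np.round(np.median(w,0),3),"z",np.round(np.percentile(w[:,2],[2,98]),3), "minrect",np.round(cv2.minAreaRect(w[:,:2].astype(np.float32)*1000),0) if 0 else [np.round(x,3) for x in cv2.minAreaRect(w[:,:2].astype(np.float32))])
    
E
```

```text
bottle_blue 0.73 [307. 214.] 191 med [ 0.369 -0.143  0.048] z [0.025 0.055] minrect [array([ 0.365, -0.147]), array([0.048, 0.055]), np.float64(77.3)]
bottle_blue 0.66 [294. 179.] 533 med [ 0.488 -0.12   0.046] z [0.012 0.055] minrect [array([ 0.489, -0.105]), array([0.048, 0.147]), np.float64(11.562)]
bottle_blue 0.62 [194. 229.] 577 med [0.318 0.219 0.046] z [0.    0.055] minrect [array([0.313, 0.226]), array([0.057, 0.149]), np.float64(76.42)]
bottle_blue 0.6 [351. 142.] 1098 med [ 0.609 -0.305  0.018] z [0.004 0.252] minrect [array([ 0.64 , -0.321]), array([0.105, 0.173]), np.float64(76.633)]
bottle_blue 0.57 [359. 207.] 286 med [ 0.394 -0.33   0.012] z [0.004 0.021] minrect [array([ 0.4  , -0.331]), array([0.15, 0.04]), np.float64(15.667)]
bottle_red 0.69 [178. 184.] 576 med [0.481 0.28  0.046] z [0.001 0.055] minrect [array([0.485, 0.295]), array([0.064, 0.147]), np.float64(28.999)]
bottle_green 0.58 [244. 188.] 579 med [0.467 0.07  0.046] z [0.002 0.055] minrect [array([0.474, 0.085]), array([0.059, 0.152]), np.float64(10.829)]
bottle_green 0.43 [359. 134.] 31 med [ 0.59  -0.3
[... 875 characters left out ...]
1 -0.076  0.064] z [0.042 0.089] minrect [array([ 0.649, -0.076]), array([0.069, 0.095]), np.float64(83.933)]
cup_plank 0.7 [296. 177.] 557 med [ 0.488 -0.12   0.046] z [0.003 0.055] minrect [array([ 0.493, -0.108]), array([0.058, 0.155]), np.float64(13.209)]
cup_left 0.8 [123. 201.] 326 med [0.426 0.482 0.015] z [-0.    0.04] minrect [array([0.428, 0.478]), array([0.076, 0.067]), np.float64(20.501)]
cup_right 0.69 [177. 184.] 566 med [0.482 0.281 0.046] z [0.002 0.055] minrect [array([0.484, 0.296]), array([0.064, 0.144]), np.float64(29.222)]
cup_right 0.66 [397. 165.] 285 med [ 0.537 -0.477  0.015] z [0.001 0.04 ] minrect [array([ 0.532, -0.47 ]), array([0.063, 0.07 ]), np.float64(11.035)]
```

```bash
ls pics
```

```text
side0.png
t1.png
t1b.png
top0.png
```

View pics/t1.png

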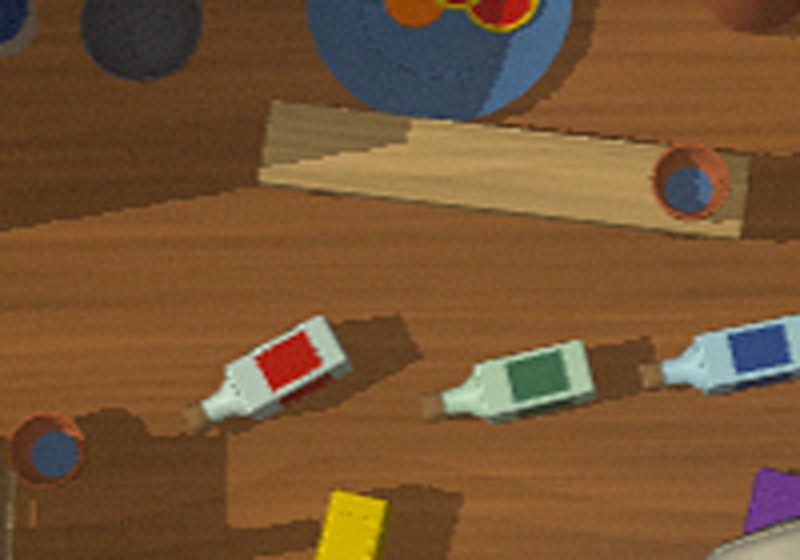

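View pics/t1b.png

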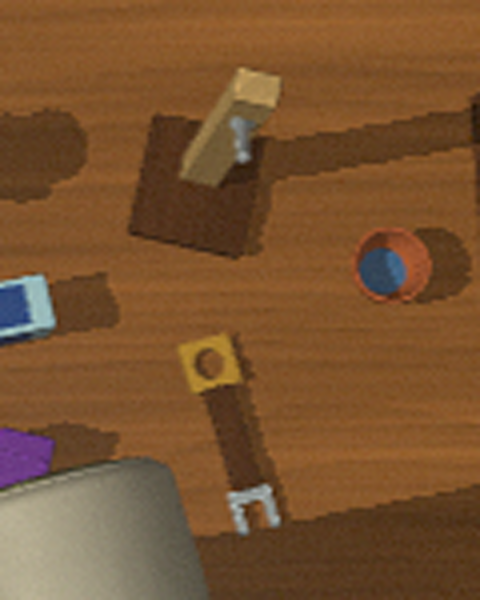

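```bash
cat >> h.py <<'E'
def bottle(W,col,p,uvbox=None,zoff=0.0):
    pass
def fitbottle(W,m):
    k=cv2.erode(m.astype(np.uint8),np.ones((3,3)))>0
    w=W[m]; w=w[~np.isnan(w[:,0])]
    b=w[w[:,2]>0.0435]           # top face of body
    (c,(s1,s2),a)=cv2.minAreaRect(b[:,:2].astype(np.float32))
    box=cv2.boxPoints((c,(s1,s2),a))
    e1=box[1]-box[0];e2=box[2]-box[1]
    ax=e1 if np.linalg.norm(e1)>np.linalg.norm(e2) else e2
    ax=ax/np.linalg.norm(ax)
    if (np.mean(w[:,:2],0)-np.array(c))@ax<0: ax=-ax
    return np.array(c),ax,(s1,s2),np.median(b[:,2])
E
python3 - <<'E'
from h import *
p,d,W=shot("top","t2")
for n,uv in [("bottle_blue",(294,179)),("bottle_red",(178,184)),("bottle_green",(242,187))]:
    for o in env.silhouettes("top",n):
        if np.hypot(*(np.array(o["uv"])-uv))<8:
            c,ax,s,z=fitbottle(W,o["mask"]); print(n,c.round(4),"neck dir",ax.round(3),"ang",np.degrees(np.arctan2(ax[1],ax[0])).round(1),np.round(s,3),z.round(4))
for o in env.silhouettes("top","plank")[:1]:
    w=W[o["mask"]]; w=w[(w[:,2]>.043)&(w[:,2]<.056)]
    r=cv2.minAreaRect(w[:,:2].astype(np.float32)); print("plank",r,np.median(w[:,2])); print(cv2.boxPoints(r).round(3))
w=W.reshape(-1,3); w=w[~np.isnan(w[:,0])]
q=w[(np.abs(w[:,0]-.6)<.15)&(np.abs(w[:,1]+.31)<.1)&(w[:,2]>.195)&(w[:,2]<.29)]
np.set_printoptions(suppress=True)
print("stand hi pts",len(q)); t=q[q[:,2]>.243]; print("toprect?",[np.round(x,3) for x in cv2.minAreaRect(t[:,:2].astype(np.float32))])
print(np.round(q,3).tolist())
for o in env.silhouettes("top","stand")[:1]:
    w2=W[o["mask"]]; f=w2[(w2[:,2]>.008)&(w2[:,2]<.024)]; r=cv2.minAreaRect(f[:,:2].astype(np.float32)); print("foot",r)
for o in env.silhouettes("top","opener")[:1]:
    w2=W[o["mask"]]; f=w2[(w2[:,2]>.004)]; r=cv2.minAreaRect(f[:,:2].astype(np.float32)); print("opener",r, cv2.boxPoints(r).round(3).tolist())
p0,r0,s=pose(); print(r0.as_matrix().round(3))
E
```

```text
bottle_blue [ 0.4911 -0.1103] neck dir [ 0.18  -0.984] ang -79.6 [0.049 0.135] 0.0479
bottle_red [0.49   0.2716] neck dir [-0.485  0.874] ang 119.0 [0.049 0.1  ] 0.0485
bottle_green [0.4697 0.0819] neck dir [ 0.232 -0.973] ang -76.6 [0.049 0.142] 0.0484
plank ((0.6577855944633484, 0.08151063323020935), (0.4157257676124573, 0.07846005260944366), 81.90966796875) 0.05004415242426845
[[ 0.59  -0.119]
 [ 0.667 -0.13 ]
 [ 0.726  0.282]
 [ 0.648  0.293]]
stand hi pts 207
toprect? [array([ 0.601, -0.308]), array([0.034, 0.071]), np.float64(73.46)]
[[0.638, -0.304, 0.246], [0.638, -0.306, 0.247], [0.638, -0.31, 0.247], [0.635, -0.301, 0.245], [0.634, -0.303, 0.248], [0.633, -0.306, 0.251], [0.633, -0.309, 0.251], [0.632, -0.311, 0.254], [0.633, -0.314, 0.253], [0.634, -0.318, 0.248], [0.634, -0.321, 0.247], [0.633, -0.324, 0.25], [0.631, -0.3, 0.25], [0.632, -0.303, 0.246], [0.63, -0.305, 0.251], [0.63, -0.309, 0.25], [0.631, -0.312, 0.247], [0.632, -0.316, 0.244], [0.63, -0.317, 0.251], [0.629, -0.32, 0.253], [0.632, -0.325, 0.245], [0.63, -0.326, 0.251], [0.629, -0.329, 0.254], [0.63, -0.33
[... 3992 characters left out ...]
308, 0.24], [0.578, -0.299, 0.238], [0.576, -0.301, 0.245], [0.573, -0.301, 0.256], [0.576, -0.307, 0.245], [0.572, -0.297, 0.25], [0.572, -0.3, 0.249], [0.571, -0.302, 0.25], [0.57, -0.305, 0.254], [0.57, -0.298, 0.244], [0.569, -0.3, 0.246], [0.568, -0.302, 0.251], [0.569, -0.306, 0.248], [0.566, -0.3, 0.247], [0.566, -0.303, 0.246]]
opener ((0.39381203055381775, -0.3282165825366974), (0.16232481598854065, 0.04319270700216293), 12.114716529846191) [[0.3100000023841858, -0.3240000009536743], [0.3190000057220459, -0.3659999966621399], [0.4779999852180481, -0.3319999873638153], [0.4690000116825104, -0.28999999165534973]]
[[ 0.     0.931  0.366]
 [-0.     0.366 -0.931]
 [-1.    -0.     0.   ]]
```

```bash
cat >> h.py <<'E'
def fitbottle(W,m):
    w=W[m]; w=w[~np.isnan(w[:,0])]; w=w[w[:,2]>0.01]
    r=cv2.minAreaRect(w[w[:,2]>.043][:,:2].astype(np.float32)); 
    best=None
    b=w[w[:,2]>.043][:,:2]
    # refine: body counted by overlap with 96x48 rectangle; neck beyond
    for a0 in np.radians(np.arange(0,360,1)):
        n=np.array([np.cos(a0),np.sin(a0)]);t=np.array([-n[1],n[0]])
        u=b@n;v=b@t
        vlo,vhi=np.percentile(v,[2,98])
        if vhi-vlo>.056: continue
        vc=(vlo+vhi)/2; al=w[:,:2]@n
        base=np.percentile(u,1); wid=vhi-vlo
        body=(u<base+.096).mean(); 
        nk=al.max()-base
        far=(al>base+.105); 
        # neck points must be narrow
        spread=np.abs(w[far][:,:2]@t-vc).mean() if far.sum()>5 else .05
        cost=wid+abs(nk-.147)+2*spread-.05*body
        if best is None or cost<best[0]: best=(cost,n*(base+.048)+t*vc,n,wid,nk,spread,a0)
    return best
def axis(M):
    return R.from_matrix(np.stack(M,1))
E
python3 - <<'E'
from h import *
p,d,W=shot("top","t3")
for n,uv in [("bottle_blue",(294,179)),("bottle_red",(178,184)),("bottle_green",(242,187))]:
    for o in env.silhouettes("top",n):
        if np.hypot(*(np.array(o["uv"])-uv))<8:
            c,ce,ax,wid,nk,sp,a=fitbottle(W,o["mask"]); print(n,ce.round(4),"neck",ax.round(3),np.degrees(a).round(1),round(wid,3),round(nk,3),round(sp,4))
            print(proj("top",[*(ce-.048*ax),.048]).round(),proj("top",[*(ce+.099*ax),.024]).round())
print(delta([.40,-.22,.32],yz(np.radians(30))))
E
```

```text
bottle_blue [ 0.4946 -0.1276] neck [-0.191  0.982] 101.0 0.046 0.145 0.0059
[312. 174.] [270. 185.]
bottle_red [0.49   0.2713] neck [-0.5    0.866] 120.0 0.046 0.144 0.0059
[193. 174.] [157. 197.]
bottle_green [0.4735 0.0618] neck [-0.225  0.974] 103.0 0.045 0.143 0.0056
[256. 181.] [215. 193.]
[-1.7196e+00  1.0000e-04  1.0000e-04 -1.1600e-01  2.9170e-01 -2.2390e-01]
```

Call:
step_arm --moves '[[[-0.1,0,0,-0.12,0,0,1],[-0.25,0,0,-0.12,0.02,-0.01,1],[-0.4,0,0,-0.12,0.07,-0.05,1],[-0.55,0,0,-0.12,0.11,-0.08,1],[-0.7,0,0,-0.12,0.15,-0.11,1],[-0.85,0,0,-0.12,0.19,-0.14,1],[-1.0,0,0,-0.12,0.23,-0.17,1],[-1.15,0,0,-0.12,0.27,-0.2,1],[-1.3,0,0,-0.12,0.29,-0.22,1],[-1.45,0,0,-0.12,0.29,-0.22,1],[-1.6,0,0,-0.12,0.29,-0.22,1],[-1.72,0,0,-0.12,0.29,-0.22,1]]]'

```text
clock: 2.4
tcp_pos: [0.4002, -0.2234, 0.3242]
orientation: [0.682, -0.186, 0.682, 0.186]
wrist_force: [-0.3, -0.0, -0.2]
finger_gap: 0.0853
```

```bash
cat >> h.py <<'E'
Z=np.array([0,0,1.])
PC=np.array([.6578,.0815]); PY=np.array([.141,.990]); PX=np.array([.990,-.141])
T=np.radians(30)
def graspR(neck,t=T):
    n=np.array([*neck,0.]); x=-np.cos(t)*Z-np.sin(t)*n; z=-np.cross(n,Z); return axis([x,np.cross(z,x),z])
def placeR(t=T):
    x=np.cos(t)*np.array([*PX,0])-np.sin(t)*Z; z=np.array([*PY,0]); return axis([x,np.cross(z,x),z])
def tcp_from_grasp(g,r): return np.asarray(g)+r.apply([.008,0,0])
E
python3 - <<'E'
from h import *
p0,r0,s=pose(); print(p0.round(3),r0.as_matrix().round(2).tolist(),s["joint_pos"].round(3),s["clock"])
c=np.array([.4946,-.1276]);n=np.array([-.191,.982])
r=graspR(n); g=np.array([*(c+.006*n),.028]); tc=tcp_from_grasp(g,r); hi=tc-r.apply([.13,0,0])
print(r.as_matrix().round(2).tolist(),tc.round(3),hi.round(3),delta(hi,r),delta(tc,r))
E
```

```text
[ 0.4   -0.223  0.324] [[0.0, -0.51, 0.86], [-0.0, 0.86, 0.51], [-1.0, -0.0, 0.0]] [-0.684  0.077  0.044  1.537 -0.     0.355] 2.4
[[0.1, 0.17, -0.98], [-0.49, -0.85, -0.19], [-0.87, 0.5, 0.0]] [ 0.494 -0.126  0.021] [ 0.482 -0.062  0.134] [-2.7153  0.727   0.125   0.1905  0.098   0.1522] [-2.7153  0.727   0.125   0.3031  0.0367  0.1305]
```

Call:
step_arm --moves '[[[-0.14,0.036,0.006,0,0.01,0.02,1],[-0.27,0.073,0.013,0.02,0.02,0.04,1],[-0.41,0.109,0.019,0.04,0.04,0.06,1],[-0.54,0.145,0.025,0.06,0.05,0.08,1],[-0.68,0.182,0.031,0.08,0.06,0.1,1],[-0.81,0.218,0.038,0.1,0.08,0.12,1],[-0.95,0.255,0.044,0.12,0.098,0.15,1],[-1.09,0.291,0.05,0.13,0.098,0.152,1],[-1.22,0.327,0.056,0.13,0.098,0.152,1],[-1.36,0.364,0.063,0.13,0.098,0.152,1],[-1.49,0.4,0.069,0.13,0.098,0.152,1],[-1.63,0.436,0.075,0.13,0.098,0.152,1]]]'

```text
clock: 3.6
tcp_pos: [0.4819, -0.0617, 0.194]
orientation: [-0.179, 0.63, -0.455, -0.603]
wrist_force: [-0.5, 0.3, 0.2]
finger_gap: 0.0856
```

```bash
cat > b.py <<'E'
from h import *
import sys
B={"blue":([.4946,-.1276],[-.191,.982]),"red":([.49,.2713],[-.485,.875]),"green":([.4735,.0618],[-.225,.974])}
Y={"blue":-.04,"green":.065,"red":.165}
def show(n):
    p0,r0,s=pose(); print(p0.round(3),"q",s["joint_pos"].round(2),"gap",s["finger_gap"].round(4),"F",s["wrist_force"].round(1),s["clock"])
    c,a=map(np.array,B[n]); r=graspR(a); g=np.array([*(c+.006*a),.028]); tc=tcp_from_grasp(g,r)
    print("hi",delta(tc-r.apply([.13,0,0]),r)); print("gr",delta(tc,r))
    rp=placeR(); gp=np.array([*(PC+Y[n]*PY),.05+.054])  # grasp pt height above base .054
    off=r.inv().apply(np.array([*c,.024])-g)   # body centre rel. to grasp in tool frame
    bc=np.array([*(PC+Y[n]*PY),.05+.048]); gp=bc-rp.apply(off); tp=tcp_from_grasp(gp,rp)
    for h in (.12,.03,.0): print("place+",h,(tp+h*Z).round(3),delta(tp+h*Z,rp))
if __name__=="__main__": show(sys.argv[1])
E
python3 b.py blue
```

```text
Traceback (most recent call last):
  File "b.py", line 13, in <module>
    if __name__=="__main__": show(sys.argv[1])
                             ~~~~^^^^^^^^^^^^^
  File "b.py", line 6, in show
    p0,r0,s=pose(); print(p0.round(3),"q",s["joint_pos"].round(2),"gap",s["finger_gap"].round(4),"F",s["wrist_force"].round(1),s["clock"])
                                                                        ^^^^^^^^^^^^^^^^^^^^^
AttributeError: 'float' object has no attribute 'round'
```

```bash
sed -i 's/s\["finger_gap"\].round(4)/round(s["finger_gap"],4)/' b.py; python3 b.py blue
```

```text
[ 0.482 -0.062  0.194] q [-0.05  0.28 -0.09  1.34 -0.37 -0.64] gap 0.0856 F [-0.5  0.3  0.2] 3.6
hi [-1.0795  0.2893  0.0501  0.0557 -0.0194  0.0126]
gr [-1.0795  0.2893  0.0501  0.1807 -0.0325 -0.0209]
place+ 0.12 [0.655 0.041 0.22 ] [ 0.8711  0.0961 -1.2188 -0.0857 -0.1821 -0.0288]
place+ 0.03 [0.655 0.041 0.13 ] [ 0.8711  0.0961 -1.2188 -0.0026 -0.2112 -0.0101]
place+ 0.0 [0.655 0.041 0.1  ] [ 0.8711  0.0961 -1.2188  0.0251 -0.221  -0.0038]
```

Call:
step_arm --moves '[[[-0.14,0.036,0.006,0.01,0,0,1],[-0.27,0.072,0.013,0.02,0,0,1],[-0.4,0.108,0.019,0.03,-0.01,0,1],[-0.54,0.145,0.025,0.03,-0.01,0.01,1],[-0.67,0.18,0.031,0.04,-0.015,0.01,1],[-0.81,0.217,0.038,0.05,-0.02,0.0126,1],[-0.95,0.253,0.044,0.056,-0.0194,0.0126,1],[-1.08,0.289,0.05,0.056,-0.0194,0.0126,1],[-1.08,0.289,0.05,0.056,-0.0194,0.0126,1],[-1.08,0.289,0.05,0.056,-0.0194,0.0126,1]]]'

```text
clock: 4.6
tcp_pos: [0.4818, -0.0618, 0.1338]
orientation: [0.247, 0.698, -0.118, -0.662]
wrist_force: [-0.2, -0.4, -0.1]
finger_gap: 0.0855
```

```bash
python3 b.py blue; python3 - <<'E'
from h import *
shot("side","s4",(200,130,400,280),4); shot("top","t4",(220,110,420,260),4)
E
```

```text
[ 0.482 -0.062  0.134] q [ 0.04  0.14 -0.47  0.88 -0.52 -1.74] gap 0.0855 F [-0.2 -0.4 -0.1] 4.6
hi [-0.0031  0.0001  0.0004  0.0001 -0.0001 -0.    ]
gr [-3.100e-03  1.000e-04  4.000e-04  1.301e-01 -0.000e+00 -0.000e+00]
place+ 0.12 [0.655 0.041 0.22 ] [ 1.9786  0.5293 -1.0327 -0.1088 -0.0167 -0.1897]
place+ 0.03 [0.655 0.041 0.13 ] [ 1.9786  0.5293 -1.0327 -0.0309 -0.0617 -0.1896]
place+ 0.0 [0.655 0.041 0.1  ] [ 1.9786  0.5293 -1.0327 -0.0049 -0.0767 -0.1896]
```

View pics/s4.png

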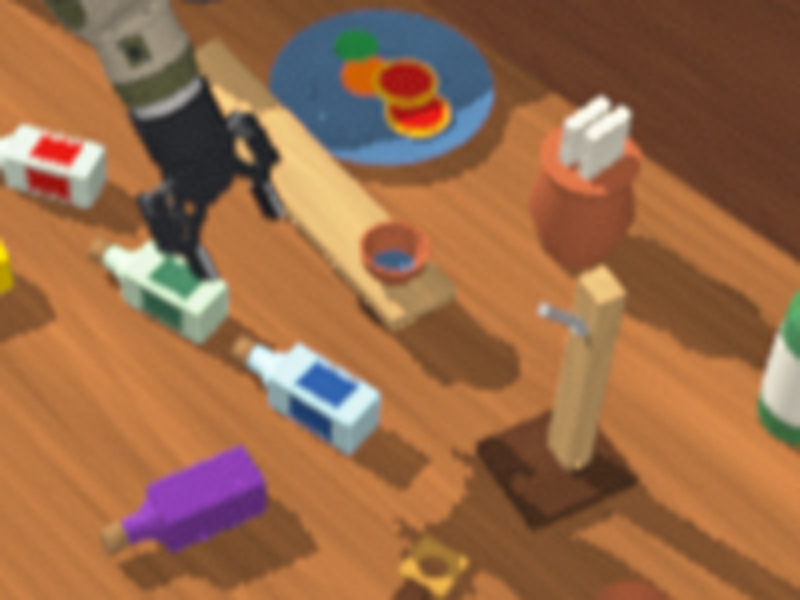

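View pics/t4.png

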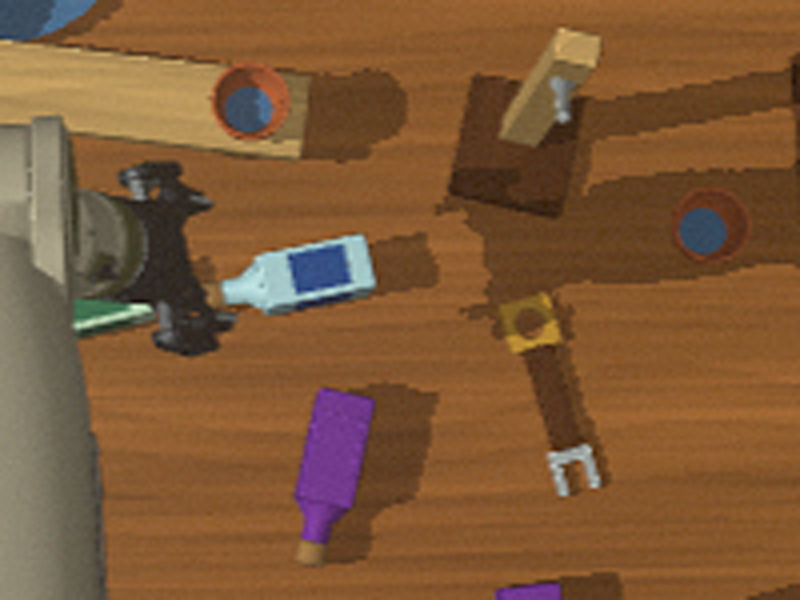

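Call:
step_arm --moves '[[[0,0,0,0.04,0,0,1],[0,0,0,0.08,0,0,1],[0,0,0,0.11,0,0,1],[0,0,0,0.13,0,0,1],[0,0,0,0.13,0,0,1],[0,0,0,0.13,0,0,0],[0,0,0,0.13,0,0,0],[0,0,0,0.13,0,0,0],[0,0,0,0.13,0,0,0],[0,0,0,0.13,0,0,0],[0,0,0,0.13,0,0,0],[0,0,0,0.13,0,0,0]]]' --force 60

```text
clock: 5.9
tcp_pos: [0.4961, -0.1252, 0.0233]
orientation: [0.247, 0.699, -0.118, -0.661]
wrist_force: [-1.7, 2.1, 6.8]
finger_gap: 0.0426
```

```bash
python3 b.py blue
```

```text
[ 0.496 -0.125  0.023] q [-0.1   0.27 -0.63  0.5  -0.5  -1.9 ] gap 0.0426 F [-1.7  2.1  6.8] 5.9
hi [-0.0029 -0.0031 -0.001  -0.1281 -0.0009  0.0016]
gr [-0.0029 -0.0031 -0.001   0.0019 -0.001   0.002 ]
place+ 0.12 [0.655 0.041 0.22 ] [ 1.9808  0.5264 -1.0302 -0.2364 -0.0173 -0.1885]
place+ 0.03 [0.655 0.041 0.13 ] [ 1.9808  0.5264 -1.0302 -0.1585 -0.0624 -0.1881]
place+ 0.0 [0.655 0.041 0.1  ] [ 1.9808  0.5264 -1.0302 -0.1326 -0.0774 -0.188 ]
```

Call:
step_arm --moves '[[[0,0,0,-0.03,0.017,0,0],[0,0,0,-0.06,0.035,0,0],[0,0,0,-0.09,0.052,0,0],[0,0,0,-0.12,0.07,0,0],[0,0,0,-0.14,0.08,0,0],[0,0,0,-0.14,0.08,0,0]]]'

```text
clock: 6.5
tcp_pos: [0.4978, -0.124, 0.1888]
orientation: [0.247, 0.701, -0.118, -0.658]
wrist_force: [0.9, 0.1, -2.3]
finger_gap: 0.0435
```

```bash
python3 b.py blue; python3 - <<'E'
from h import *
shot("side","s5",(200,130,400,280),4); shot("top","t5",(220,110,420,260),4)
E
```

```text
[ 0.498 -0.124  0.189] q [-0.09  0.09 -0.39  0.92 -0.5  -1.9 ] gap 0.0435 F [ 0.9  0.1 -2.3] 6.5
hi [-0.0059 -0.0102 -0.0029  0.0154 -0.0831  0.0045]
gr [-0.0059 -0.0102 -0.0029  0.1454 -0.0835  0.0058]
place+ 0.12 [0.655 0.041 0.22 ] [ 1.9819  0.5189 -1.0243 -0.0916 -0.0999 -0.1863]
place+ 0.03 [0.655 0.041 0.13 ] [ 1.9819  0.5189 -1.0243 -0.0138 -0.1451 -0.1853]
place+ 0.0 [0.655 0.041 0.1  ] [ 1.9819  0.5189 -1.0243  0.0121 -0.1602 -0.1849]
```

View pics/s5.png

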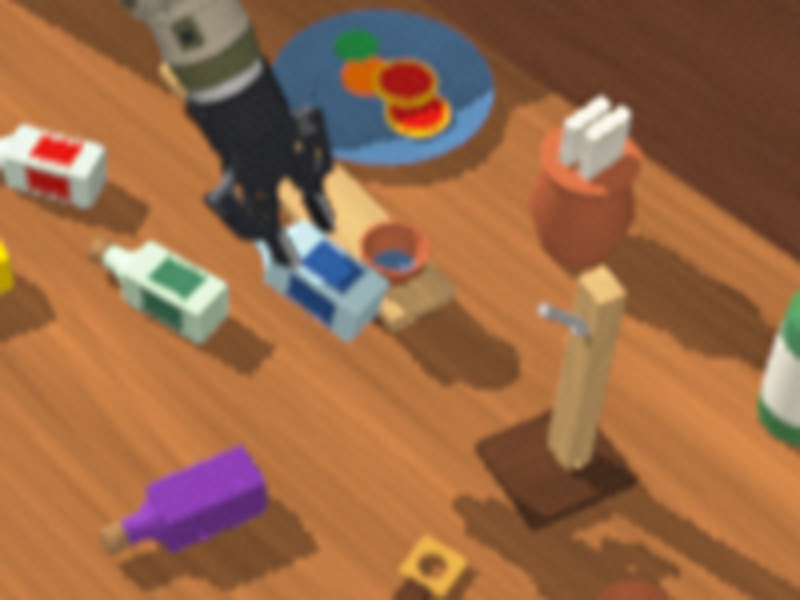

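View pics/t5.png

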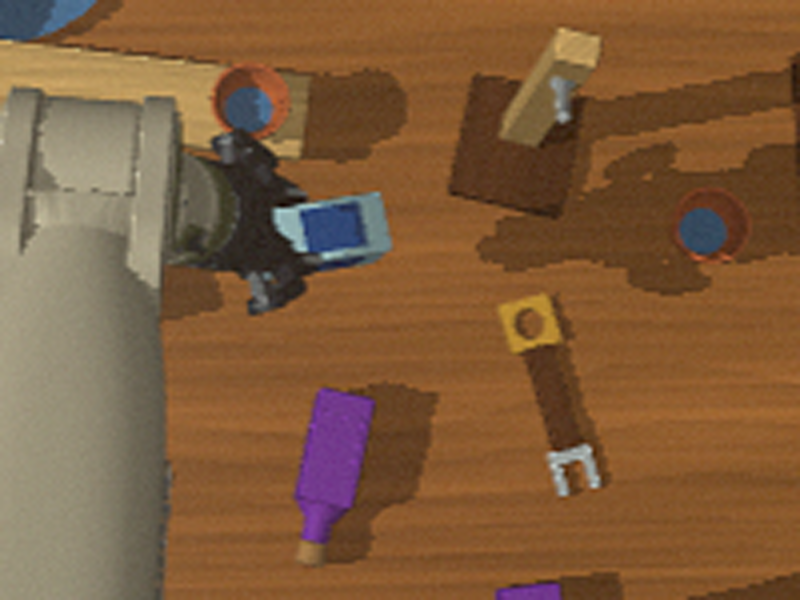

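```bash
cat >> h.py <<'E'
def heldbottle(cam="top",plot=None):
    """points of held bottle in tool frame"""
    p,d,W=shot(cam,plot or "tmp")
    p0,r0,s=pose()
    L=r0.inv().apply((W.reshape(-1,3)-p0)).reshape(W.shape)
    return p,W,L
E
python3 - <<'E'
from h import *
p,W,L=heldbottle()
p0,r0,s=pose()
# bottle top face region: crop px
x=W[150:185,288:318].reshape(-1,3); x=x[x[:,2]>.1]
c=x.mean(0)
for _ in range(4):
    u,sv,vt=np.linalg.svd(x-x.mean(0)); n=vt[2]*np.sign(vt[2][2]); dd=(x-x.mean(0))@n; x=x[np.abs(dd)<.004]
print(len(x),x.mean(0),n, "std",dd.std(),"n tool",r0.inv().apply(n))
print(x.min(0),x.max(0))
# nominal bottle up normal in tool frame: graspR: up = Z
print("nominal n tool",graspR(np.array([-.191,.982])).inv().apply([0,0,1]))
E
```

```text
136 [ 0.48107952 -0.11502952  0.22986471] [ 0.25871451 -0.73969199  0.62122666] std 0.0020578940725382005 n tool [-0.15019165  0.9819946  -0.11458214]
[ 0.42923132 -0.16450763  0.16684228] [ 0.52657699 -0.07752894  0.30048664]
nominal n tool [-8.65938273e-01  5.00150884e-01  2.28983499e-16]
```

```bash
cat >> h.py <<'E'
def plane(x,it=6,tol=.004):
    for _ in range(it):
        c=np.median(x,0) if _==0 else x.mean(0); n=np.linalg.svd(x-x.mean(0))[2][2]; dd=(x-x.mean(0))@n; x=x[np.abs(dd)<max(tol,1.5*dd.std() if _<2 else tol)]
    return x.mean(0),n*np.sign(n[2]),len(x)
E
python3 - <<'E'
from h import *
p,W,L=heldbottle()
hsv=cv2.cvtColor(p,cv2.COLOR_RGB2HSV)
m=(hsv[...,0]>85)&(hsv[...,0]<125)&(hsv[...,1]>40)&(hsv[...,2]>60)
m[:, :285]=0; m[:,322:]=0; m[:150]=0;m[185:]=0
lab=m&(hsv[...,1]>130)&(hsv[...,2]>110)
print(m.sum(),lab.sum())
for k in (m,lab):
    x=W[k]; x=x[x[:,2]>.1]; c,n,N=plane(x); print(c.round(3),n.round(3),N, "along neck tilt deg",np.degrees(np.arctan2(n@np.array([-.191,.982,0]),n[2])).round(1), "other",np.degrees(np.arctan2(n@np.array([.982,.191,0]),n[2])).round(1))
    print(x.min(0).round(3),x.max(0).round(3))
E
```

```text
318 126
[ 0.497 -0.13   0.199] [ 0.051 -0.258  0.965] 255 along neck tilt deg -15.2 other 0.0
[ 0.468 -0.169  0.155] [ 0.521 -0.077  0.337]
[ 0.495 -0.129  0.2  ] [ 0.087 -0.241  0.967] 109 along neck tilt deg -14.7 other 2.3
[ 0.477 -0.152  0.186] [ 0.51  -0.109  0.21 ]
```

```bash
python3 - <<'E'
from h import *
p,W,L=heldbottle()
p0,r0,s=pose()
hsv=cv2.cvtColor(p,cv2.COLOR_RGB2HSV)
m=(hsv[...,0]>85)&(hsv[...,0]<125)&(hsv[...,1]>40)&(hsv[...,2]>60)
m[:, :285]=0; m[:,322:]=0; m[:150]=0;m[185:]=0
x=W[m]; x=x[(x[:,2]>.1)&(x[:,2]<.24)]
neck=np.array([-.191,.982,0]);a=np.cos(.26)*neck+np.sin(.26)*Z; n=-np.sin(.26)*neck+np.cos(.26)*Z; t=np.cross(neck,Z)
g=p0-r0.apply([.008,0,0]); y=x-g
f=np.abs(y@n-np.median(y@n))<.006
print("along",np.percentile(y[f]@a,[0,2,5,95,100]).round(3),"n",np.percentile(y@n,[5,50,95]).round(3),"t",np.percentile(y[f]@t,[2,98]).round(3))
E
```

```text
along [-0.049 -0.045 -0.044  0.028  0.037] n [-0.     0.012  0.017] t [-0.023  0.021]
```

```bash
cat > pl.py <<'E'
from h import *
import sys
def plc(y,T,base,noff,hs=(.12,.04,.0),dx=0):
    p0,r0,s=pose(); print(p0.round(3),"q",s["joint_pos"].round(2),"gap",round(s["finger_gap"],4),"F",s["wrist_force"].round(1),s["clock"])
    r=placeR(np.radians(T)); g=np.array([*(PC+y*PY+(noff+dx)*PX),.05+base]); tp=tcp_from_grasp(g,r)
    for h in hs: print("place+",h,(tp+h*Z).round(3),delta(tp+h*Z,r))
plc(*[float(v) for v in sys.argv[1:5]])
E
python3 pl.py -.04 45 .047 -.011
```

```text
[ 0.494 -0.124  0.182] q [-0.09  0.09 -0.4   0.92 -0.5  -1.9 ] gap 0.0425 F [-0.5  0.2 -2.7] 6.75
place+ 0.12 [0.647 0.043 0.211] [ 1.9872  0.2614 -0.8683 -0.0922 -0.1021 -0.1819]
place+ 0.04 [0.647 0.043 0.131] [ 1.9872  0.2614 -0.8683 -0.0229 -0.1421 -0.1819]
place+ 0.0 [0.647 0.043 0.091] [ 1.9872  0.2614 -0.8683  0.0118 -0.1621 -0.1818]
```

Call:
step_arm --moves '[[[0.14,0.018,-0.06,-0.05,0,-0.01,0],[0.28,0.036,-0.12,-0.08,0,-0.03,0],[0.41,0.054,-0.18,-0.1,-0.01,-0.05,0],[0.55,0.072,-0.24,-0.12,-0.02,-0.07,0],[0.69,0.09,-0.3,-0.13,-0.03,-0.09,0],[0.83,0.109,-0.362,-0.14,-0.04,-0.11,0],[0.96,0.126,-0.42,-0.15,-0.05,-0.13,0],[1.1,0.145,-0.48,-0.16,-0.06,-0.15,0],[1.24,0.163,-0.54,-0.16,-0.06,-0.18,0],[1.38,0.181,-0.6,-0.16,-0.06,-0.18,0],[1.51,0.199,-0.66,-0.16,-0.06,-0.18,0],[1.65,0.217,-0.72,-0.16,-0.06,-0.18,0]]]' --force 90

```text
clock: 7.95
tcp_pos: [0.6443, 0.0393, 0.2879]
orientation: [-0.541, 0.706, -0.306, -0.339]
wrist_force: [0.4, -0.4, -3.0]
finger_gap: 0.0394
```

```bash
python3 pl.py -.04 45 .047 -.011
```

```text
[0.644 0.039 0.288] q [-0.04 -0.07 -0.41  0.61 -0.04 -0.26] gap 0.0394 F [ 0.4 -0.4 -3. ] 7.95
place+ 0.12 [0.647 0.043 0.211] [ 0.3431  0.0443 -0.1555  0.0633  0.0397  0.0171]
place+ 0.04 [0.647 0.043 0.131] [ 0.3431  0.0443 -0.1555  0.1282  0.0841  0.0319]
place+ 0.0 [0.647 0.043 0.091] [ 0.3431  0.0443 -0.1555  0.1606  0.1063  0.0393]
```

Call:
step_arm --moves '[[[0.11,0.015,-0.05,0.02,0.01,0.005,0],[0.23,0.03,-0.1,0.04,0.02,0.01,0],[0.343,0.044,-0.155,0.063,0.04,0.017,0],[0.343,0.044,-0.155,0.063,0.04,0.017,0],[0.343,0.044,-0.155,0.063,0.04,0.017,0]]]'

```text
clock: 8.45
tcp_pos: [0.6428, 0.0426, 0.206]
orientation: [0.668, -0.632, 0.319, 0.228]
wrist_force: [1.3, -0.0, -1.7]
finger_gap: 0.0391
```

```bash
python3 pl.py -.04 45 .047 -.011; python3 - <<'E'
from h import *
shot("side","s6",(150,80,350,230),4); shot("top","t6",(180,80,380,230),4)
E
```

```text
[0.643 0.043 0.206] q [-0.01 -0.08 -0.74  0.13 -0.09  0.09] gap 0.0391 F [ 1.3 -0.  -1.7] 8.45
place+ 0.12 [0.647 0.043 0.211] [ 0.0034 -0.0007 -0.0107 -0.001  -0.0066  0.0006]
place+ 0.04 [0.647 0.043 0.131] [ 0.0034 -0.0007 -0.0107  0.0562  0.0493  0.0008]
place+ 0.0 [0.647 0.043 0.091] [ 0.0034 -0.0007 -0.0107  0.0847  0.0773  0.0009]
```

View pics/s6.png

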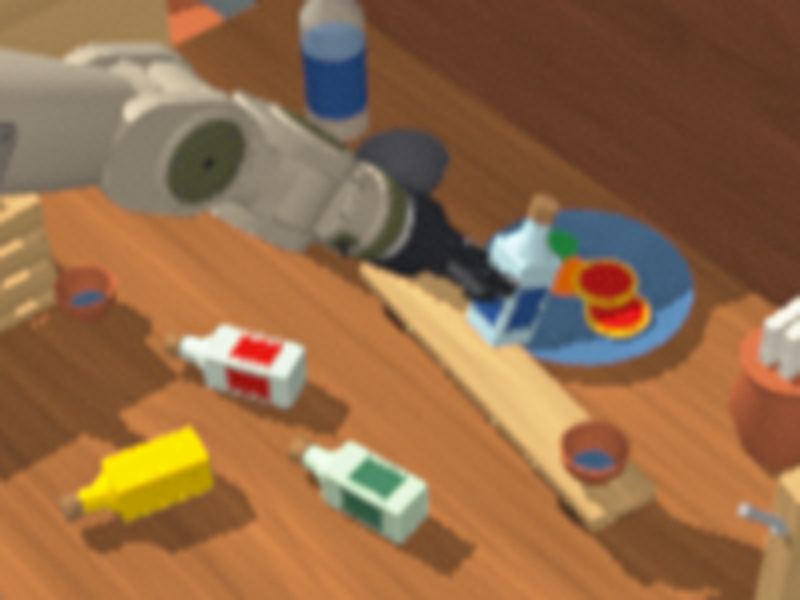

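View pics/t6.png

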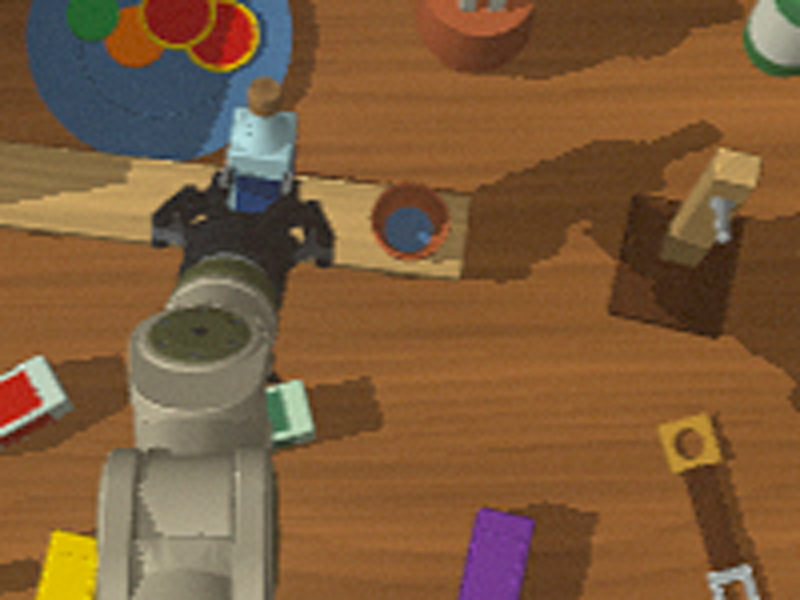

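```bash
python3 - <<'E'
from h import *
p0,r0,s=pose(); g=p0-r0.apply([.008,0,0])
PX3=np.array([*PX,0]);PY3=np.array([*PY,0])
for cam,(u0,v0,u1,v1) in {"top":(225,95,260,135),"side":(260,125,300,172)}.items():
    p,d,W=shot(cam,"tmp"); hsv=cv2.cvtColor(p,cv2.COLOR_RGB2HSV)
    w=W[v0:v1,u0:u1].reshape(-1,3); h=hsv[v0:v1,u0:u1].reshape(-1,3)
    e=w-g; E=np.stack([e@PX3,e@PY3,e[:,2]],1)
    near=(np.abs(E)<[.1,.05,.13]).all(1)&(w[:,2]>.12)
    cork=near&(h[:,0]<20)&(h[:,1]>60); bl=near&(h[:,0]>85)&(h[:,0]<125)
    print(cam,"cork",cork.sum(),np.median(E[cork],0).round(3),np.percentile(E[cork][:,2],95).round(3),"body",bl.sum())
    for lo in np.arange(-.06,.1,.02):
        k=bl&(E[:,2]>lo)&(E[:,2]<lo+.02)
        if k.sum()>4: print(round(lo+.01,2),k.sum(),"px",np.percentile(E[k][:,0],[5,50,95]).round(3),"py",np.percentile(E[k][:,1],[5,50,95]).round(3))
E
```

```text
top cork 141 [ 0.017 -0.004  0.076] 0.086 body 341
-0.03 14 px [-0.029 -0.027 -0.023] py [0.001 0.014 0.023]
-0.01 41 px [-0.027 -0.023 -0.019] py [-0.01   0.005  0.021]
0.01 55 px [-0.021 -0.017 -0.012] py [-0.014  0.003  0.021]
0.03 132 px [-0.012 -0.002  0.034] py [-0.02   0.001  0.023]
0.05 88 px [-0.005  0.01   0.021] py [-0.016 -0.001  0.016]
0.07 9 px [-0.055  0.016  0.033] py [-0.013 -0.001  0.007]
side cork 61 [ 0.022 -0.006  0.076] 0.083 body 491
-0.05 38 px [-0.033 -0.012  0.008] py [-0.026 -0.023  0.007]
-0.03 77 px [-0.033 -0.023  0.011] py [-0.027 -0.021  0.012]
-0.01 48 px [-0.026 -0.011  0.017] py [-0.028 -0.024 -0.011]
0.01 49 px [-0.021  0.001  0.023] py [-0.029 -0.024  0.016]
0.03 120 px [-0.024 -0.004  0.026] py [-0.033 -0.017  0.017]
0.05 66 px [-0.044  0.008  0.023] py [-0.03  -0.01   0.011]
0.07 31 px [-0.07  -0.057  0.018] py [-0.046 -0.027 -0.006]
0.09 43 px [-0.098 -0.081 -0.064] py [-0.045 -0.028 -0.013]
```

```bash
python3 pl.py -.04 31 .058 0
```

```text
[0.65  0.042 0.216] q [-0.01 -0.08 -0.73  0.13 -0.09  0.09] gap 0.0393 F [-0.3 -0.2 -1.8] 8.65
place+ 0.12 [0.659 0.041 0.224] [ 2.000e-04  5.000e-04 -2.389e-01  1.100e-03 -1.190e-02 -0.000e+00]
place+ 0.04 [0.659 0.041 0.144] [ 2.000e-04  5.000e-04 -2.389e-01  5.730e-02  4.500e-02 -0.000e+00]
place+ 0.0 [0.659 0.041 0.104] [ 2.000e-04  5.000e-04 -2.389e-01  8.550e-02  7.340e-02 -0.000e+00]
```

Call:
step_arm --moves '[[[0,0,-0.12,0.01,0,0,0],[0,0,-0.24,0.02,0.01,0,0],[0,0,-0.24,0.03,0.02,0,0],[0,0,-0.24,0.03,0.02,0,0],[0,0,-0.24,0.03,0.02,0,0],[0,0,-0.24,0.03,0.02,0,0],[0,0,-0.24,0.03,0.02,0,0]]]'

```text
clock: 9.35
tcp_pos: [0.6604, 0.0418, 0.1841]
orientation: [0.693, -0.666, 0.237, 0.141]
wrist_force: [-0.2, -0.4, -2.7]
finger_gap: 0.0396
```

```bash
cat > upr.py <<'E'
from h import *
import sys
# usage: upr.py hueLo hueHi   - axis estimate of the upright held bottle
hl,hh=float(sys.argv[1]),float(sys.argv[2])
p0,r0,s=pose(); g=p0-r0.apply([.008,0,0]); print("grasp",g.round(3),"gap",round(s["finger_gap"],4))
PX3=np.array([*PX,0]);PY3=np.array([*PY,0])
for cam in ("top","side"):
    p,d,W=shot(cam,"tmp"); hsv=cv2.cvtColor(p,cv2.COLOR_RGB2HSV)
    e=W-g; E=np.stack([e@PX3,e@PY3,e[...,2]],-1)
    near=(np.abs(E-[0,0,.02])<[.06,.04,.1]).all(-1)&(W[...,2]>.06)
    cork=near&(hsv[...,0]<22)&(hsv[...,1]>60)&(E[...,2]>.05); bl=near&(hsv[...,0]>hl)&(hsv[...,0]<hh)&(hsv[...,1]>25)
    if cork.sum(): print(cam,"cork",cork.sum(),np.median(E[cork],0).round(3),np.percentile(E[cork][:,2],95).round(3))
    print("body",bl.sum(),"zmin",np.percentile(E[bl][:,2],[0,1,3]).round(3) if bl.sum() else 0)
    if cam=="top":
        x=E[bl&(E[...,2]<.03)&(E[...,0]<0.01)&(np.abs(E[...,1])<.02)]
    else: x=E[bl&(E[...,2]<.03)&(E[...,1]<-.012)]
    if len(x)>20:
        A=np.c_[x[:,2],np.ones(len(x))]; col=0 if cam=="top" else 1
        yv=x[:,col]
        for _ in range(5):
            co=np.linalg.lstsq(A,yv,rcond=None)[0]; res=yv-A@co; k=np.abs(res)<max(.003,2*np.abs(res).mean() if _<2 else .003); A,yv=A[k],yv[k]
        print(" face",["back(PX)","side(PY)"][col],"N",len(yv),"slope deg",np.degrees(np.arctan(co[0])).round(1),"offset",co[1].round(4))
E
python3 upr.py 85 125; python3 - <<'E'
from h import *
shot("side","s7",(200,80,400,230),4)
E
```

```text
grasp [0.654 0.043 0.188] gap 0.0396
top cork 62 [0.013 0.001 0.084] 0.088
body 298 zmin [-0.051 -0.047 -0.044]
 face back(PX) N 109 slope deg 7.5 offset -0.0197
side cork 40 [ 0.013 -0.005  0.079] 0.085
body 358 zmin [-0.067 -0.057 -0.049]
 face side(PY) N 114 slope deg -0.5 offset -0.024
```

View pics/s7.png

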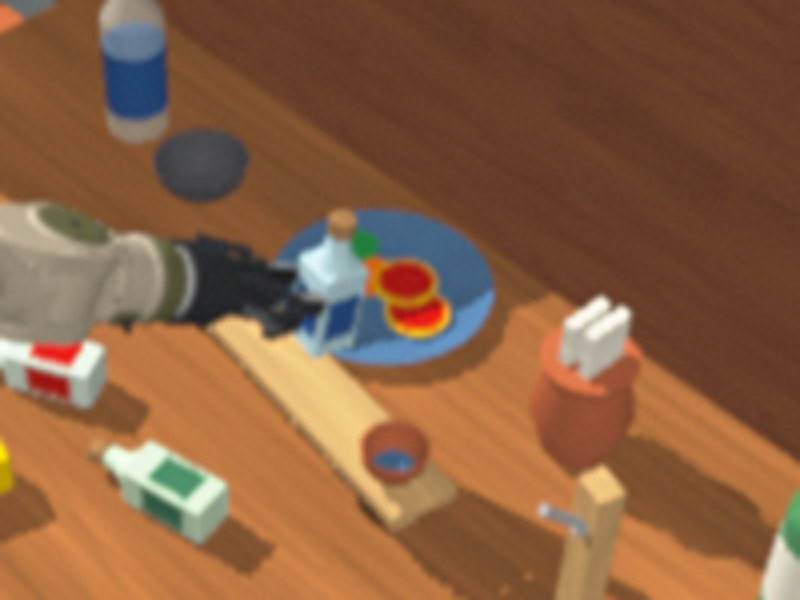

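```bash
python3 pl.py -.04 25 .060 -.004
```

```text
[0.66  0.042 0.184] q [ 0.    0.02 -1.03 -0.49 -0.12  0.08] gap 0.0392 F [ 0.3  0.7 -3. ] 9.5
place+ 0.12 [0.655 0.041 0.227] [ 0.     -0.0004 -0.1066 -0.0261 -0.0344 -0.0011]
place+ 0.04 [0.655 0.041 0.147] [ 0.     -0.0004 -0.1066  0.0152  0.0341 -0.001 ]
place+ 0.0 [0.655 0.041 0.107] [ 0.     -0.0004 -0.1066  0.0359  0.0684 -0.001 ]
```

```bash
cat > fk.py <<'E'
import numpy as np
from scipy.optimize import least_squares
D=[([-1.33558,.31396,.04505,1.30361,0,1.43119],(.21038,-.53456,.20316)),
([-.684,.077,.044,1.537,0,.355],(.400,-.223,.324)),
([-.05,.28,-.09,1.34,-.37,-.64],(.482,-.062,.194)),
([.04,.14,-.47,.88,-.52,-1.74],(.482,-.062,.134)),
([-.10,.27,-.63,.5,-.5,-1.9],(.496,-.125,.023)),
([-.09,.09,-.40,.92,-.5,-1.9],(.494,-.124,.182)),
([-.04,-.07,-.41,.61,-.04,-.26],(.644,.039,.288)),
([-.01,-.08,-.73,.13,-.09,.09],(.65,.042,.216)),
([0,.02,-1.03,-.49,-.12,.08],(.66,.042,.184))]
def fk(P,q):
    h,r0,a,al,b,be,d,e,L,c=P
    f=lambda t:np.array([np.cos(t),-np.sin(t)]) # pitch below horizontal
    th=q[1]-q[2]+q[3]
    w=np.array([r0,h])+a*f(q[1]+al)+b*f(q[1]-q[2]+be)
    fw=f(th); up=np.array([np.sin(th),np.cos(th)])
    w=w+d*up+c*fw
    t=w+L*np.cos(q[4])*fw; lat=e+L*np.sin(q[4])
    cs,sn=np.cos(q[0]),np.sin(q[0])
    return np.array([t[0]*cs-lat*sn,t[0]*sn+lat*cs,t[1]])
def fit():
    best=None
    rng=np.random.default_rng(0)
    for i in range(60):
        x0=np.array([.3,0,.3,-1.5,.3,rng.uniform(-1,1.5),0,.0,.25,0])+rng.normal(0,.2,10)
        s=least_squares(lambda P:np.r_[np.concatenate([fk(P,q)-p for q,p in D])/.003,(P[[1,6,9]])*3],x0,loss="soft_l1")
        if best is None or s.cost<best.cost: best=s
    return best
if __name__=="__main__":
    b=fit(); print(b.cost,b.x.round(3)); print(np.array([(fk(b.x,q)-p)*1000 for q,p in D]).round(0))
    np.save("fk.npy",b.x)
E
python3 fk.py
```

```text
4.723861394426073 [ 2.35e-01 -1.00e-03  5.24e-01 -1.58e+00  4.15e-01 -1.30e-01  3.00e-03
  7.90e-02  3.24e-01  1.51e-01]
[[-1. -1.  0.]
 [-0. -1. -0.]
 [-2. -0. -1.]
 [-5. -1. -1.]
 [ 3. -2.  2.]
 [-0.  3.  1.]
 [ 0.  2. -1.]
 [ 2.  2.  4.]
 [-2. -2. -3.]]
```

```bash
cat >> h.py <<'E'
import fk as _fk
_P=np.load("fk.npy")
LO=np.array([-2.76,-.86,-1.03,-2.2,-1.47,-3.14]);HI=np.array([2.76,1.69,1.26,2.34,1.5,3.14])
def ik(p,xd,q0=None):
    """tool point p, tool x dir xd -> q1..q5 (no j6), residual"""
    def f(q):
        th=q[1]-q[2]+q[3]; c5,s5=np.cos(q[4]),np.sin(q[4]); l=np.array([np.cos(th)*c5,s5,-np.sin(th)*c5])
        c,s=np.cos(q[0]),np.sin(q[0]); x=np.array([l[0]*c-l[1]*s,l[0]*s+l[1]*c,l[2]])
        return np.r_[(_fk.fk(_P,q)-p)*10,(x-xd)*3]
    from scipy.optimize import least_squares
    best=None
    for q0 in ([0,.1,-.5,.5,0],[0,.3,0,1.2,0],[.3,.1,-.9,-.3,-.3],[-.5,0.3,0,1.2,.2]):
        s=least_squares(f,q0,bounds=(LO[:5]-1e-9,HI[:5]+1e-9))
        if best is None or s.cost<best.cost: best=s
    return best.x,np.abs(best.fun[:3]).max()/10,np.abs(best.fun[3:]).max()/3
E
python3 - <<'E'
from h import *
for y in (-.04,.065,.165):
  for T in (20,30,45,60):
    for base in (.054,.07):
      r=placeR(np.radians(T)); g=np.array([*(PC+y*PY),.05+base]); tp=tcp_from_grasp(g,r)
      q,e1,e2=ik(tp,r.as_matrix()[:,0]); print(y,T,base,q.round(2),round(e1,3),round(e2,3))
E
```

```text
-0.04 20 0.054 [ 0.09  0.3  -1.03 -0.8  -0.28] 0.038 0.149
-0.04 20 0.07 [ 0.08  0.25 -1.03 -0.76 -0.26] 0.035 0.145
-0.04 30 0.054 [ 0.03  0.22 -1.03 -0.63 -0.16] 0.016 0.067
-0.04 30 0.07 [ 0.02  0.18 -1.03 -0.6  -0.16] 0.013 0.059
-0.04 45 0.054 [-0.01  0.13 -0.9  -0.23 -0.09] 0.0 0.0
-0.04 45 0.07 [-0.01  0.1  -0.87 -0.18 -0.09] 0.0 0.0
-0.04 60 0.054 [-0.03  0.17 -0.6   0.29 -0.06] 0.0 0.0
-0.04 60 0.07 [-0.03  0.15 -0.57  0.33 -0.06] 0.0 0.0
0.065 20 0.054 [ 0.32  0.46 -1.03 -1.02 -0.48] 0.019 0.059
0.065 20 0.07 [ 0.31  0.41 -1.03 -0.97 -0.47] 0.017 0.058
0.065 30 0.054 [ 0.26  0.33 -1.03 -0.79 -0.34] 0.001 0.004
0.065 30 0.07 [ 0.25  0.29 -1.03 -0.75 -0.34] 0.0 0.0
0.065 45 0.054 [ 0.21  0.2  -0.79 -0.17 -0.25] 0.0 0.0
0.065 45 0.07 [ 0.21  0.17 -0.77 -0.13 -0.25] 0.0 0.0
0.065 60 0.054 [ 0.17  0.23 -0.51  0.33 -0.15] 0.0 0.0
0.065 60 0.07 [ 0.17  0.22 -0.48  0.37 -0.15] 0.0 0.0
0.165 20 0.054 [ 0.47  0.56 -0.99 -1.13 -0.57] 0.0 0.0
0.165 20 0.07 [ 0.47  0.52 -0.98 -1.08 -0.57] 0.0 0.0
0.165 30 0.054 [ 0.45  0.39 -0.88 -0.66 -0.5 ] 0.0 0.0
0.165 30 0.07 [ 0.45  0.35 -0.87 -0.61 -0.5 ] 0.0 0.0
0.165 45 0.054 [ 0.39  0.29 -0.65 -0.08 -0.37] 0.0 0.0
0.165 45 0.07 [ 0.39  0.26 -0.63 -0.03 -0.37] 0.0 0.0
0.165 60 0.054 [ 0.34  0.32 -0.37  0.4  -0.23] 0.0 0.0
0.165 60 0.07 [ 0.34  0.31 -0.35  0.44 -0.23] 0.0 0.0
```

```bash
python3 pl.py .165 25 .060 -.004
```

```text
[0.66  0.042 0.184] q [ 0.    0.02 -1.03 -0.49 -0.12  0.08] gap 0.0392 F [ 0.3  0.7 -3. ] 9.5
place+ 0.12 [0.684 0.244 0.227] [ 0.     -0.0004 -0.1066 -0.0262 -0.0344  0.2039]
place+ 0.04 [0.684 0.244 0.147] [ 0.     -0.0004 -0.1066  0.0151  0.0341  0.204 ]
place+ 0.0 [0.684 0.244 0.107] [ 0.     -0.0004 -0.1066  0.0358  0.0684  0.204 ]
```

Call:
step_arm --moves '[[[0,0,0,-0.02,-0.03,0.03,0],[0,0,0,-0.026,-0.034,0.07,0],[0,0,-0.03,-0.026,-0.034,0.11,0],[0,0,-0.06,-0.026,-0.034,0.15,0],[0,0,-0.106,-0.026,-0.034,0.18,0],[0,0,-0.106,-0.026,-0.034,0.204,0],[0,0,-0.106,-0.016,-0.016,0.204,0],[0,0,-0.106,-0.006,0,0.204,0],[0,0,-0.106,0.005,0.017,0.204,0],[0,0,-0.106,0.005,0.017,0.204,0],[0,0,-0.106,0.005,0.017,0.204,0]]]'

```text
clock: 10.6
tcp_pos: [0.6844, 0.2443, 0.1662]
orientation: [0.699, -0.678, 0.202, 0.104]
wrist_force: [-0.6, 0.2, -2.6]
finger_gap: 0.0392
```

```bash
python3 upr.py 85 125;  python3 pl.py .165 25 .060 -.004; python3 - <<'E'
from h import *
shot("side","s8",(170,60,370,210),4)
E
```

```text
grasp [0.677 0.245 0.17 ] gap 0.0392
top cork 61 [ 0.006 -0.     0.085] 0.09
body 280 zmin [-0.054 -0.051 -0.041]
 face back(PX) N 76 slope deg 2.2 offset -0.0194
side cork 39 [ 0.005 -0.008  0.083] 0.09
body 320 zmin [-0.055 -0.051 -0.048]
 face side(PY) N 97 slope deg -1.5 offset -0.0247
[0.685 0.245 0.168] q [ 0.47  0.28 -0.89 -0.66 -0.54  0.29] gap 0.0395 F [ 0.3 -0.3 -1.9] 10.7
place+ 0.12 [0.684 0.244 0.227] [-0.0014  0.0001  0.0016 -0.0253 -0.0523 -0.0004]
place+ 0.04 [0.684 0.244 0.147] [-0.0014  0.0001  0.0016  0.0084  0.0202 -0.0005]
place+ 0.0 [0.684 0.244 0.107] [-0.0014  0.0001  0.0016  0.0252  0.0565 -0.0006]
```

View pics/s8.png

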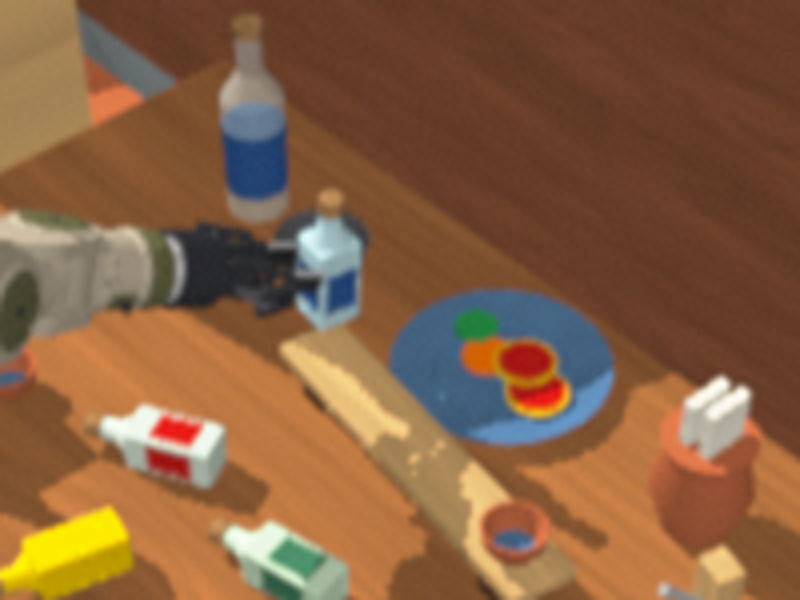

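Call:
step_arm --moves '[[[0,0,0,0.006,0.014,0,0],[0,0,0,0.013,0.028,0,0],[0,0,0,0.019,0.042,0,0],[0,0,0,0.0225,0.05,0,0],[0,0,0,0.0235,0.053,0,0],[0,0,0,0.0235,0.053,0,0],[0,0,0,0.0235,0.053,0,0]]]'

```text
clock: 11.45
tcp_pos: [0.6849, 0.2452, 0.112]
orientation: [0.701, -0.677, 0.2, 0.103]
wrist_force: [-0.9, 0.5, -2.7]
finger_gap: 0.0391
```

```bash
python3 upr.py 85 125;  python3 pl.py .165 25 .060 -.004
```

```text
grasp [0.678 0.246 0.115] gap 0.0391
top cork 57 [ 0.005 -0.002  0.085] 0.09
body 253 zmin [-0.055 -0.045 -0.036]
 face back(PX) N 63 slope deg 2.4 offset -0.0194
side cork 36 [ 0.006 -0.006  0.08 ] 0.085
body 290 zmin [-0.054 -0.053 -0.05 ]
 face side(PY) N 89 slope deg -0.7 offset -0.0246
[0.685 0.245 0.112] q [ 0.47  0.42 -0.93 -0.84 -0.55  0.29] gap 0.0395 F [-0.5  0.3 -2.2] 11.55
place+ 0.12 [0.684 0.244 0.227] [-0.0026  0.0007  0.0035 -0.0485 -0.1038 -0.0006]
place+ 0.04 [0.684 0.244 0.147] [-0.0026  0.0007  0.0035 -0.0149 -0.0311 -0.0009]
place+ 0.0 [0.684 0.244 0.107] [-0.0026  0.0007  0.0035  0.0018  0.0052 -0.001 ]
```

Call:
step_arm --moves '[[[0,0,0,0.0008,0.0018,0,0],[0,0,0,0.0016,0.0036,0,0],[0,0,0,0.0025,0.0054,0,0],[0,0,0,0.0025,0.0054,0,0]]]'

```text
clock: 11.95
tcp_pos: [0.6855, 0.2456, 0.1073]
orientation: [0.701, -0.677, 0.199, 0.102]
wrist_force: [-1.1, 1.0, 2.1]
finger_gap: 0.0394
```

Call:
step_arm --moves '[[[0,0,0,0.0008,0.0018,0,0],[0,0,0,0.0008,0.0018,0,0],[0,0,0,0.0008,0.0018,0,0]]]'

```text
clock: 12.25
tcp_pos: [0.6864, 0.2459, 0.1071]
orientation: [0.702, -0.677, 0.198, 0.101]
wrist_force: [-2.5, 1.3, 4.9]
finger_gap: 0.0396
```

Call:
step_arm --moves '[[[0,0,0,0,0,0,0.8],[0,0,0,0,0,0,0.8],[0,0,0,0,0,0,0.8],[0,0,0,0,0,0,0.8],[0,0,0,-0.02,0,0,0.9],[0,0,0,-0.04,0,0,0.9],[0,0,0,-0.07,0,0,0.9],[0,0,0,-0.1,0,0,0.9],[0,0,0,-0.12,-0.03,0,0.9],[0,0,0,-0.12,-0.07,0,0.9],[0,0,0,-0.12,-0.11,0,0.9],[0,0,0,-0.12,-0.11,0,0.9]]]'

```text
clock: 13.45
tcp_pos: [0.6272, 0.2556, 0.267]
orientation: [0.706, -0.675, 0.194, 0.097]
wrist_force: [0.6, -0.1, 1.2]
finger_gap: 0.0773
```

```bash
python3 - <<'E'
from h import *
shot("side","s9",(170,60,370,210),4)
p0,r0,s=pose();print(p0,s["joint_pos"].round(3),s["clock"])
p,d,W=shot("top","t9",(110,80,310,230),4)
for n in ("red","green"):
    for o in env.silhouettes("top","bottle_"+n):
        m=o["mask"]; c=np.nanmedian(W[m],0); print(n,round(o["confidence"],2),np.round(o["uv"]),c.round(3))
        if .43<c[0]<.53 and c[2]<.06:
            b=fitbottle(W,m); print("   ",b[1].round(4),b[2].round(3),np.degrees(b[6]).round(0),np.round(b[3:6],4))
E
```

```text
[0.62542218 0.25482103 0.26267269] [ 0.551  0.028 -0.867 -0.369 -0.62   0.337] 13.5
red 0.73 [182. 180.] [0.489 0.265 0.048]
    [0.4883 0.2713] [-0.53   0.848] 122.0 [0.0443 0.0966 0.05  ]
red 0.5 [282. 135.] [ 0.64  -0.076  0.064]
red 0.45 [352. 144.] [ 0.61  -0.305  0.018]
green 0.68 [241. 188.] [0.467 0.071 0.046]
    [0.4743 0.061 ] [-0.225  0.974] 103.0 [0.0452 0.145  0.0058]
```

View pics/s9.png

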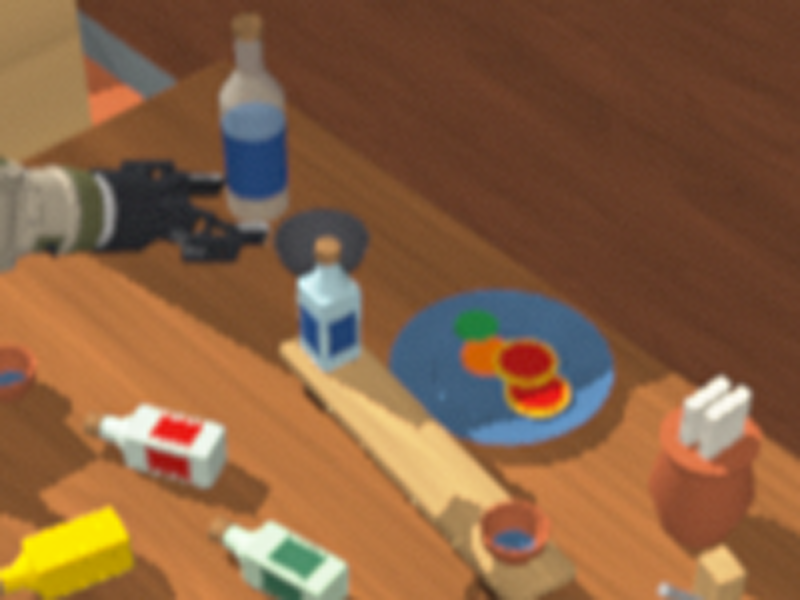

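View pics/t9.png

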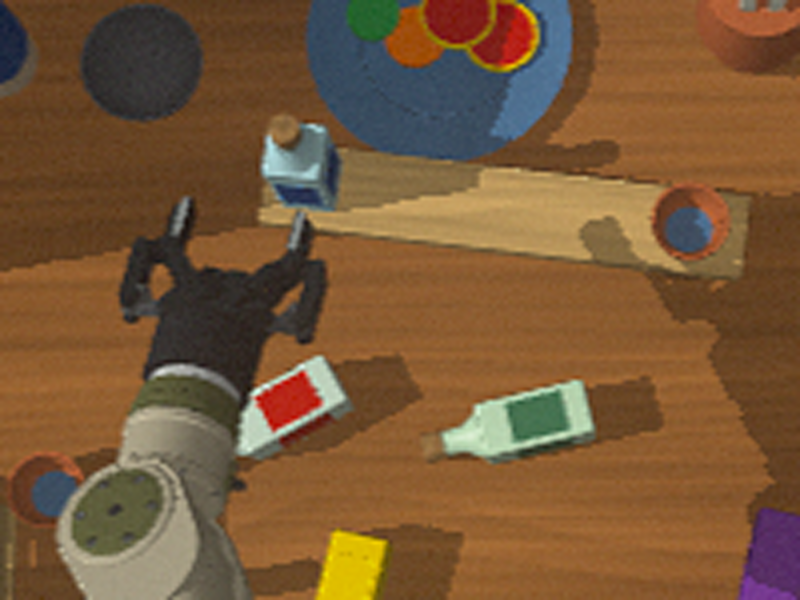

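```bash
python3 - <<'E'
from h import *
B={"red":([.489,.2713],[-.5,.866]),"green":([.474,.0615],[-.225,.974])}
for y in (.06,-.045):
  for T in (30,38):
    for yw in (-40,-20,0,20,40):
      for dx in (0,):
        a=np.radians(yw); P3=R.from_euler('z',a).apply([*PX,0]); x=np.cos(np.radians(T))*P3-np.sin(np.radians(T))*Z
        tp=np.array([*(PC+y*PY+dx*PX),.05+.050])+.008*x
        q,e1,e2=ik(tp,x); print(y,T,yw,q.round(2),round(e1,3),round(e2,3))
for n,(c,a) in B.items():
  for T in (30,38,45):
    r=graspR(np.array(a),np.radians(T)); tp=tcp_from_grasp([*c,.03],r); print(n,T,ik(tp,r.as_matrix()[:,0]))
E
```

```text
0.06 30 -40 [ 0.49  0.49 -0.46  0.22 -1.  ] 0.0 0.0
0.06 30 -20 [ 0.41  0.38 -0.83 -0.46 -0.74] 0.0 0.0
0.06 30 0 [ 0.25  0.33 -1.03 -0.79 -0.34] 0.002 0.009
0.06 30 20 [ 0.02  0.26 -1.03 -0.7   0.16] 0.012 0.05
0.06 30 40 [-0.19  0.31 -1.02 -0.66  0.63] 0.0 0.0
0.06 38 -40 [ 0.45  0.45 -0.39  0.38 -0.86] 0.0 0.0
0.06 38 -20 [ 0.37  0.31 -0.73 -0.16 -0.64] 0.0 0.0
0.06 38 0 [ 0.22  0.24 -0.93 -0.47 -0.28] 0.0 0.0
0.06 38 20 [ 0.02  0.21 -0.99 -0.52  0.14] 0.0 0.0
0.06 38 40 [-0.15  0.23 -0.89 -0.32  0.54] 0.0 0.0
-0.045 30 -40 [ 0.32  0.39 -0.7  -0.12 -0.92] 0.0 0.0
-0.045 30 -20 [ 0.2   0.33 -1.   -0.69 -0.59] 0.0 0.0
-0.045 30 0 [ 0.02  0.22 -1.03 -0.63 -0.16] 0.017 0.071
-0.045 30 20 [-0.26  0.21 -1.03 -0.57  0.41] 0.015 0.067
-0.045 30 40 [-0.44  0.28 -0.97 -0.44  0.81] 0.0 0.0
-0.045 38 -40 [ 0.28  0.34 -0.62  0.1  -0.79] 0.0 0.0
-0.045 38 -20 [ 0.17  0.23 -0.89 -0.34 -0.5 ] 0.0 0.0
-0.045 38 0 [-0.02  0.18 -1.03 -0.54 -0.1 ] 0.0 0.001
-0.045 38 20 [-0.23  0.17 -1.02 -0.48  0.34] 0.0 0.0
-0.045 38 40 [-0.39  0.21 -0.86 -0.14  0.69] 0.0 0.0
red 30 (array([ 0.64580034,  0.49685512
[... 182 characters left out ...]
0.64999952]), np.float64(1.27675647831893e-15), np.float64(5.828670879282072e-15))
red 45 (array([ 0.75632069,  0.62560545, -0.18798101,  0.98385704, -0.75878365]), np.float64(5.551115123125783e-17), np.float64(5.551115123125783e-16))
green 30 (array([ 0.2938397 ,  0.3489782 , -0.50594508,  0.754388  , -0.52216005]), np.float64(1.6653345369377348e-16), np.float64(2.220446049250313e-16))
green 38 (array([ 0.36852171,  0.41478105, -0.48170435,  0.78401199, -0.65527353]), np.float64(1.1102230246251565e-16), np.float64(3.3306690738754696e-16))
green 45 (array([ 0.42590438,  0.48564319, -0.44973755,  0.83040908, -0.76570772]), np.float64(2.220446049250313e-15), np.float64(1.0130785099704553e-14))
```

```bash
cat > g.py <<'E'
from h import *
import sys
B={"red":([.489,.2713],[-.5,.866]),"green":([.474,.0613],[-.225,.974])}
n=sys.argv[1];c,a=map(np.array,B[n]); r=graspR(a,np.radians(38)); tc=tcp_from_grasp([*c,.029],r)
p0,r0,s=pose(); print(p0.round(3),"q",s["joint_pos"].round(2),"gap",round(s["finger_gap"],4),s["clock"])
print("hi",(tc-r.apply([.14,0,0])).round(3),delta(tc-r.apply([.14,0,0]),r)); print("gr",delta(tc,r),"up",r.inv().apply(Z).round(3))
E
python3 g.py green
```

```text
[0.622 0.254 0.255] q [ 0.55  0.03 -0.87 -0.37 -0.62  0.34] gap 0.077 13.65
hi [0.456 0.14  0.133] [-2.0777 -0.5036  1.151  -0.0846  0.1724 -0.136 ]
gr [-2.0777 -0.5036  1.151  -0.0105  0.2594 -0.2168] up [-0.788  0.616  0.   ]
```

Call:
step_arm --moves '[[[0,0,0,-0.045,0,-0.01,1],[-0.12,-0.03,0.068,-0.085,0.03,-0.03,1],[-0.25,-0.06,0.137,-0.095,0.05,-0.05,1],[-0.37,-0.09,0.205,-0.095,0.08,-0.08,1],[-0.49,-0.12,0.274,-0.09,0.1,-0.1,1],[-0.61,-0.148,0.339,-0.085,0.11,-0.12,1],[-0.73,-0.178,0.406,-0.085,0.12,-0.136,1],[-0.86,-0.208,0.475,-0.085,0.12,-0.136,1],[-0.98,-0.237,0.542,-0.085,0.12,-0.136,1],[-1.1,-0.267,0.61,-0.085,0.13,-0.136,1],[-1.22,-0.297,0.678,-0.085,0.13,-0.136,1],[-1.34,-0.327,0.746,-0.085,0.13,-0.136,1]]]'

```text
clock: 14.85
tcp_pos: [0.4714, 0.1373, 0.1693]
orientation: [-0.079, 0.819, -0.205, -0.53]
wrist_force: [0.2, -0.2, -1.1]
finger_gap: 0.0853
```

```bash
python3 g.py green
```

```text
[0.471 0.137 0.169] q [ 0.36 -0.02 -0.53  0.8  -0.37 -0.84] gap 0.0853 14.85
hi [0.456 0.14  0.133] [-7.292e-01 -1.703e-01  4.041e-01  2.630e-02  6.000e-04  2.960e-02]
gr [-0.7292 -0.1703  0.4041  0.1537  0.0587  0.0313] up [-0.788  0.616  0.   ]
```

Call:
step_arm --moves '[[[-0.12,-0.028,0.067,0,0,0.01,1],[-0.25,-0.058,0.14,0.01,0,0.02,1],[-0.37,-0.086,0.205,0.015,0,0.03,1],[-0.49,-0.114,0.27,0.02,0,0.03,1],[-0.61,-0.142,0.338,0.026,0,0.03,1],[-0.729,-0.17,0.404,0.026,0,0.03,1],[-0.729,-0.17,0.404,0.026,0,0.03,1],[-0.729,-0.17,0.404,0.026,0,0.03,1],[-0.729,-0.17,0.404,0.026,0,0.03,1]]]'

```text
clock: 15.75
tcp_pos: [0.455, 0.1408, 0.1328]
orientation: [0.304, 0.691, -0.153, -0.638]
wrist_force: [0.1, 0.6, 0.2]
finger_gap: 0.0855
```

```bash
python3 g.py green
```

```text
[0.455 0.141 0.133] q [ 0.54  0.37 -0.23  1.2  -0.63 -1.18] gap 0.0855 15.75
hi [0.456 0.14  0.133] [-0.0016 -0.      0.0006  0.0001  0.0006 -0.0006]
gr [-0.0016 -0.      0.0006  0.1401  0.0006 -0.0006] up [-0.788  0.616  0.   ]
```

Call:
step_arm --moves '[[[0,0,0,0.04,0,0,1],[0,0,0,0.08,0,0,1],[0,0,0,0.115,0,0,1],[0,0,0,0.14,0.0005,0,1],[0,0,0,0.14,0.0005,0,1],[0,0,0,0.14,0,0,0],[0,0,0,0.14,0,0,0],[0,0,0,0.14,0,0,0],[0,0,0,0.14,0,0,0],[0,0,0,0.14,0,0,0],[0,0,0,0.14,0,0,0],[0,0,0,0.14,0,0,0]]]' --force 110

```text
clock: 16.95
tcp_pos: [0.4758, 0.0582, 0.0247]
orientation: [0.304, 0.692, -0.153, -0.637]
wrist_force: [-2.8, 3.0, 10.2]
finger_gap: 0.0425
```

Call:
step_arm --moves '[[[0,0,0,-0.02,0.015,0,0],[0,0,0,-0.04,0.03,0,0],[0,0,0,-0.07,0.055,0,0],[0,0,0,-0.1,0.08,0,0],[0,0,0,-0.13,0.1,0,0],[0,0,0,-0.15,0.117,0,0],[0,0,0,-0.15,0.117,0,0],[0,0,0,-0.15,0.117,0,0]]]'

```text
clock: 17.75
tcp_pos: [0.4748, 0.059, 0.2145]
orientation: [0.303, 0.693, -0.152, -0.636]
wrist_force: [-0.9, 0.1, -4.3]
finger_gap: 0.0415
```

```bash
python3 g.py green;  python3 - <<'E'
from h import *
shot("side","s10",(170,60,370,210),4)
p,d,W=shot("top","t10",(160,80,360,230),4)
E
```

```text
[0.475 0.059 0.215] q [ 0.38  0.22 -0.23  1.23 -0.65 -1.38] gap 0.0415 17.75
hi [0.456 0.14  0.133] [-0.0024 -0.0053  0.0015  0.0129 -0.1161  0.0006]
gr [-0.0024 -0.0053  0.0015  0.1529 -0.1159  0.0014] up [-0.788  0.616  0.   ]
```

View pics/s10.png

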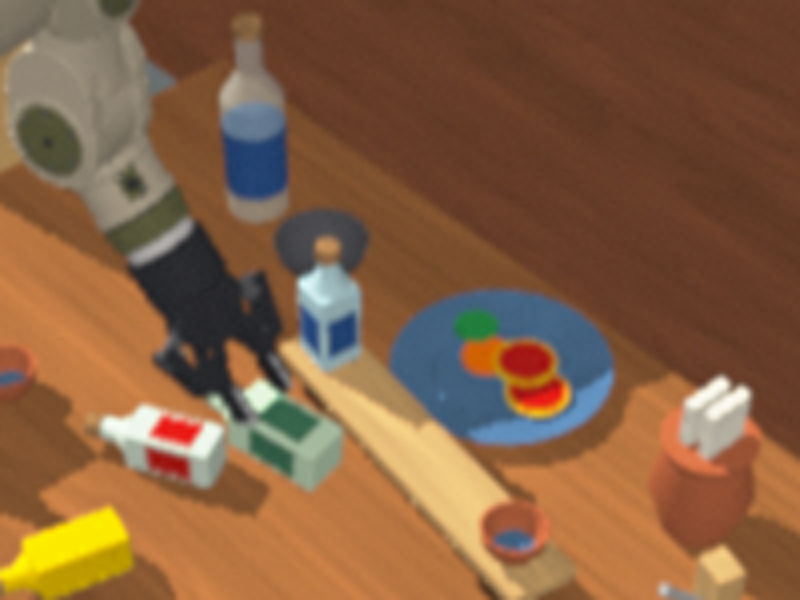

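View pics/t10.png

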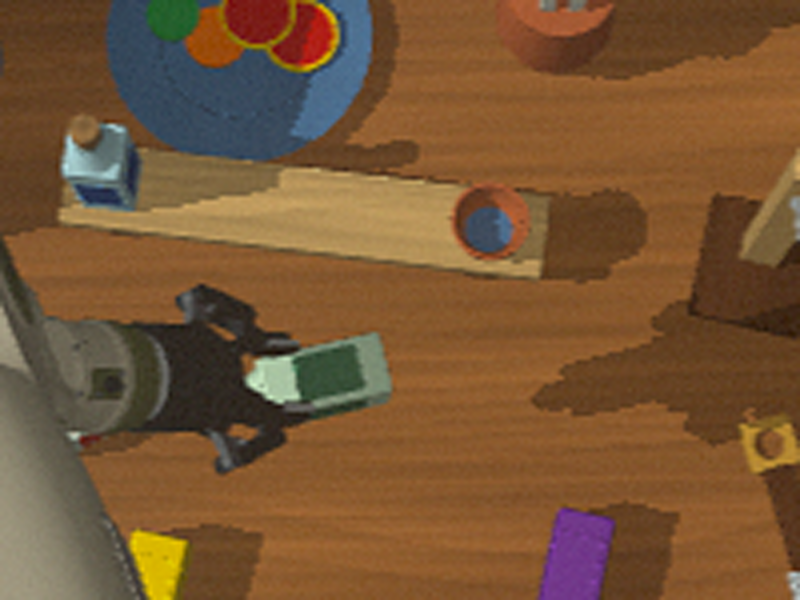

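```bash
cat > droop.py <<'E'
from h import *
import sys
hl,hh,nx,ny=map(float,sys.argv[1:5]); neck=np.array([nx,ny,0]); neck/=np.linalg.norm(neck); t=np.cross(neck,Z)
p0,r0,s=pose(); g=p0-r0.apply([.008,0,0]); p,d,W=shot("top","tmp"); hsv=cv2.cvtColor(p,cv2.COLOR_RGB2HSV)
e=W-g; E=np.stack([e@neck,e@t,e[...,2]],-1)
m=(np.abs(E-[-.02,0,0])<[.06,.03,.05]).all(-1)&(hsv[...,0]>hl)&(hsv[...,0]<hh)&(hsv[...,1]>25)
x=E[m]; c,n,N=plane(x); print(N,c.round(3),n.round(3),"droop deg",np.degrees(np.arctan2(-n[0],n[2])).round(1),"along",np.percentile(x[:,0],[1,99]).round(3),"t",np.percentile(x[:,1],[2,98]).round(3),"gap",round(s["finger_gap"],4))
E
python3 droop.py 40 95 -.225 .974
```

```text
347 [-0.006  0.     0.015] [-0.066 -0.027  0.997] droop deg 3.8 along [-0.049  0.038] t [-0.025  0.021] gap 0.0416
```

```bash
cat > pl.py <<'E'
from h import *
import sys
def plc(y,T,base,noff,yaw,hs=(.2,.1,.03,.0)):
    p0,r0,s=pose(); print(p0.round(3),"q",s["joint_pos"].round(2),"gap",round(s["finger_gap"],4),"F",s["wrist_force"].round(1),s["clock"])
    Q=R.from_euler('z',np.radians(yaw)); r=Q*placeR(np.radians(T)); g=np.array([*(PC+y*PY),.05+base])+Q.apply([*(noff*PX),0]); tp=tcp_from_grasp(g,r)
    print("ik",ik(tp,r.as_matrix()[:,0]), "up",r.inv().apply(Z).round(3))
    for h in hs:
        dl=delta(tp+h*Z,r); print("place+",h,(tp+h*Z).round(3),dl, np.linalg.norm(dl[:3]).round(2))
plc(*[float(v) for v in sys.argv[1:6]])
E
python3 pl.py -.045 38 .051 -.004 -25
```

```text
[0.474 0.058 0.213] q [ 0.37  0.22 -0.23  1.23 -0.65 -1.39] gap 0.0419 F [-0.1  0.5 -3.8] 17.9
ik (array([ 0.21104634,  0.2488779 , -0.83689532, -0.24884958, -0.59333197]), np.float64(6.938893903907228e-18), np.float64(1.1102230246251565e-16)) up [-0.616 -0.788  0.   ]
place+ 0.2 [0.653 0.036 0.296] [ 2.4887  0.3052 -0.7122 -0.0269  0.1002 -0.17  ] 2.61
place+ 0.1 [0.653 0.036 0.196] [ 2.4887  0.3052 -0.7122  0.0519  0.0387 -0.1699] 2.61
place+ 0.03 [0.653 0.036 0.126] [ 2.4887  0.3052 -0.7122  0.1071 -0.0044 -0.1698] 2.61
place+ 0.0 [0.653 0.036 0.096] [ 2.4887  0.3052 -0.7122  0.1307 -0.0229 -0.1698] 2.61
```

Call:
step_arm --moves '[[[0.14,0.017,-0.04,-0.04,0.03,0,0],[0.28,0.034,-0.08,-0.05,0.06,-0.02,0],[0.42,0.051,-0.12,-0.05,0.08,-0.04,0],[0.56,0.069,-0.16,-0.05,0.1,-0.06,0],[0.7,0.086,-0.2,-0.04,0.1,-0.08,0],[0.84,0.103,-0.24,-0.03,0.1,-0.1,0],[0.98,0.12,-0.28,-0.027,0.1,-0.12,0],[1.12,0.137,-0.32,-0.027,0.1,-0.14,0],[1.26,0.155,-0.36,-0.027,0.1,-0.16,0],[1.4,0.172,-0.4,-0.027,0.1,-0.17,0],[1.54,0.189,-0.441,-0.027,0.1,-0.17,0],[1.68,0.206,-0.481,-0.027,0.1,-0.17,0]]]'

```text
clock: 19.1
tcp_pos: [0.6521, 0.0354, 0.2924]
orientation: [-0.436, 0.752, -0.395, -0.296]
wrist_force: [-0.6, -0.3, -3.7]
finger_gap: 0.0419
```

```bash
python3 pl.py -.045 38 .051 -.004 -25
```

```text
[0.652 0.035 0.292] q [ 0.13  0.04 -0.28  0.71 -0.41 -0.21] gap 0.0419 F [-0.6 -0.3 -3.7] 19.1
ik (array([ 0.21104634,  0.2488779 , -0.83689532, -0.24884958, -0.59333197]), np.float64(6.938893903907228e-18), np.float64(1.1102230246251565e-16)) up [-0.616 -0.788  0.   ]
place+ 0.2 [0.653 0.036 0.296] [ 0.8051  0.0976 -0.2353 -0.0023 -0.0028 -0.0015] 0.84
place+ 0.1 [0.653 0.036 0.196] [ 0.8051  0.0976 -0.2353  0.0767  0.0394  0.043 ] 0.84
place+ 0.03 [0.653 0.036 0.126] [ 0.8051  0.0976 -0.2353  0.132   0.0689  0.0742] 0.84
place+ 0.0 [0.653 0.036 0.096] [ 0.8051  0.0976 -0.2353  0.1557  0.0815  0.0875] 0.84
```

Call:
step_arm --moves '[[[0.13,0.016,-0.039,0,0,0,0],[0.27,0.033,-0.08,0,0,0,0],[0.4,0.049,-0.118,0,0,0,0],[0.54,0.066,-0.158,0,0,0,0],[0.67,0.082,-0.197,0.02,0.01,0.01,0],[0.805,0.098,-0.235,0.05,0.025,0.027,0],[0.805,0.098,-0.235,0.077,0.039,0.043,0],[0.805,0.098,-0.235,0.077,0.039,0.043,0],[0.805,0.098,-0.235,0.077,0.039,0.043,0],[0.805,0.098,-0.235,0.077,0.039,0.043,0]]]'

```text
clock: 20.1
tcp_pos: [0.6554, 0.0358, 0.1986]
orientation: [0.707, -0.575, 0.41, 0.029]
wrist_force: [-0.1, 0.2, -2.8]
finger_gap: 0.0417
```

```bash
sed -i 's/^PX3=.*/yaw=np.radians(float(sys.argv[3]) if len(sys.argv)>3 else 0); Q=R.from_euler("z",yaw); PX3=Q.apply([*PX,0]);PY3=Q.apply([*PY,0])/' upr.py; python3 upr.py 40 95 -25; python3 pl.py -.045 38 .051 -.004 -25; python3 - <<'E'
from h import *
shot("side","s11",(200,80,400,230),4)
E
```

```text
grasp [0.65  0.039 0.203] gap 0.0417
top cork 73 [ 0.005 -0.002  0.091] 0.095
body 291 zmin [-0.048 -0.041 -0.032]
 face back(PX) N 68 slope deg 3.3 offset -0.0191
side cork 46 [ 0.007 -0.008  0.087] 0.095
body 339 zmin [-0.057 -0.05  -0.047]
 face side(PY) N 138 slope deg -0.2 offset -0.0249
[0.656 0.036 0.199] q [ 0.21  0.08 -0.7   0.06 -0.6   0.56] gap 0.0417 F [ 0.4 -0.1 -3.8] 20.2
ik (array([ 0.21104634,  0.2488779 , -0.83689532, -0.24884958, -0.59333197]), np.float64(6.938893903907228e-18), np.float64(1.1102230246251565e-16)) up [-0.616 -0.788  0.   ]
place+ 0.2 [0.653 0.036 0.296] [-0.0026  0.0013  0.0034 -0.0607 -0.0753 -0.0011] 0.0
place+ 0.1 [0.653 0.036 0.196] [-0.0026  0.0013  0.0034  0.0006  0.0037 -0.0014] 0.0
place+ 0.03 [0.653 0.036 0.126] [-0.0026  0.0013  0.0034  0.0435  0.059  -0.0016] 0.0
place+ 0.0 [0.653 0.036 0.096] [-0.0026  0.0013  0.0034  0.0619  0.0828 -0.0017] 0.0
```

View pics/s11.png

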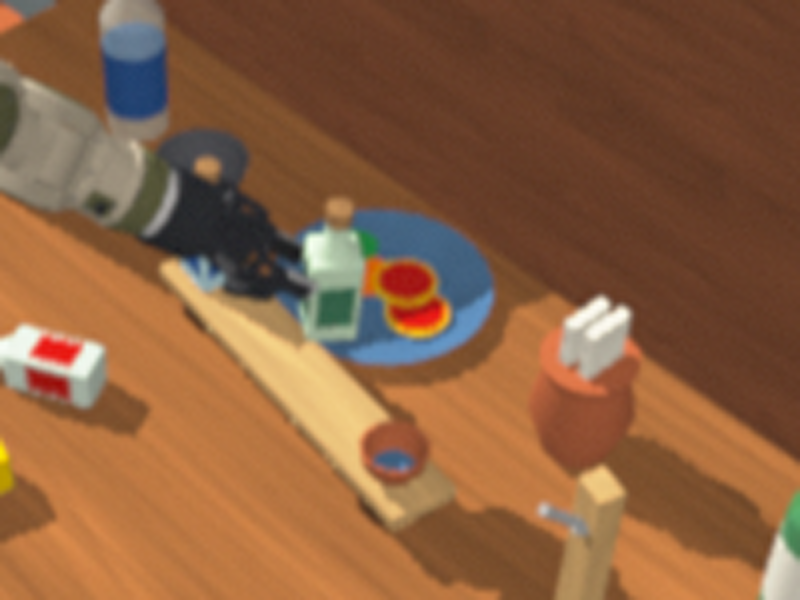

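Call:
step_arm --moves '[[[0,0,0,0.015,0.02,0,0],[0,0,0,0.03,0.04,0,0],[0,0,0,0.045,0.06,0,0],[0,0,0,0.053,0.071,0,0],[0,0,0,0.057,0.0765,0,0],[0,0,0,0.057,0.0765,0,0],[0,0,0,0.057,0.0765,0,0],[0,0,0,0.057,0.0765,0,0]]]'

```text
clock: 21.05
tcp_pos: [0.6552, 0.0373, 0.1057]
orientation: [0.708, -0.575, 0.409, 0.028]
wrist_force: [0.4, -0.6, -3.2]
finger_gap: 0.042
```

Call:
step_arm --moves '[[[0,0,0,0.0012,0.0016,0,0],[0,0,0,0.0025,0.0031,0,0],[0,0,0,0.0037,0.0047,0,0],[0,0,0,0.0037,0.0047,0,0]]]'

```text
clock: 21.45
tcp_pos: [0.6558, 0.0374, 0.1004]
orientation: [0.709, -0.575, 0.408, 0.028]
wrist_force: [-1.8, 2.3, -0.9]
finger_gap: 0.0417
```

Call:
step_arm --moves '[[[0,0,0,0.0012,0.0016,0,0],[0,0,0,0.0022,0.0028,0,0],[0,0,0,0.0022,0.0028,0,0]]]'

```text
clock: 21.75
tcp_pos: [0.6574, 0.0374, 0.0994]
orientation: [0.709, -0.575, 0.407, 0.026]
wrist_force: [-3.7, 2.8, 7.1]
finger_gap: 0.0418
```

```bash
python3 upr.py 40 95 -25
```

```text
grasp [0.652 0.041 0.104] gap 0.0418
top cork 72 [ 0.002 -0.003  0.091] 0.098
body 234 zmin [-0.042 -0.04  -0.031]
 face back(PX) N 47 slope deg 0.1 offset -0.0182
side cork 44 [ 0.004 -0.009  0.087] 0.092
body 275 zmin [-0.044 -0.043 -0.041]
 face side(PY) N 92 slope deg -0.2 offset -0.025
```

Call:
step_arm --moves '[[[0,0,0,0,0,0,0.8],[0,0,0,0,0,0,0.8],[0,0,0,0,0,0,0.8],[0,0,0,0,0,0,0.8],[0,0,0,-0.02,0,0,0.85],[0,0,0,-0.04,0,0,0.85],[0,0,0,-0.07,0,0,0.85],[0,0,0,-0.1,0,0,0.9],[0,0,0,-0.13,-0.01,0,0.9],[0,0,0,-0.13,-0.05,0,0.9],[0,0,0,-0.13,-0.08,0,0.9],[0,0,0,-0.13,-0.08,0,0.9]]]'

```text
clock: 23.05
tcp_pos: [0.6147, 0.0665, 0.2482]
orientation: [0.712, -0.574, 0.404, 0.023]
wrist_force: [0.6, 1.3, 0.7]
finger_gap: 0.0768
```

```bash
python3 - <<'E'
from h import *
shot("side","s12",(200,60,400,210),4)
p,d,W=shot("top","t12",(110,80,310,230),4)
for o in env.silhouettes("top","bottle_red"):
        m=o["mask"]; c=np.nanmedian(W[m],0); print(round(o["confidence"],2),np.round(o["uv"]),c.round(3),m.sum())
        if .43<c[0]<.53 and c[2]<.06:
            b=fitbottle(W,m); print("   ",b[1].round(4),b[2].round(3),np.degrees(b[6]).round(0),np.round(b[3:6],4))
E
python3 g.py red
```

```text
[0.61  0.066 0.241] q [ 0.31 -0.03 -0.68  0.23 -0.66  0.64] gap 0.0767 23.2
hi [0.448 0.342 0.133] [-2.756  -0.3499  0.4762 -0.1613  0.2602  0.1412]
gr [-2.756  -0.3499  0.4762 -0.0333  0.3008  0.1017] up [-0.788  0.616  0.   ]
```

View pics/s12.png

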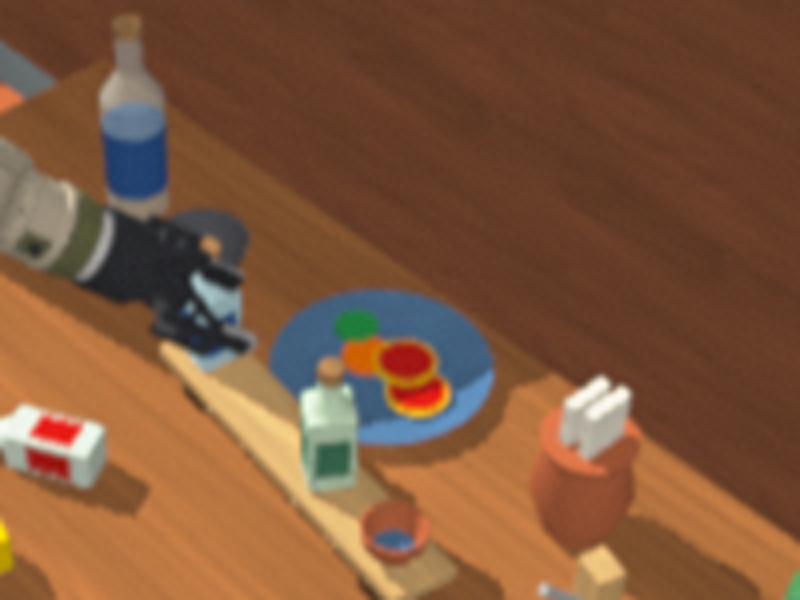

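View pics/t12.png

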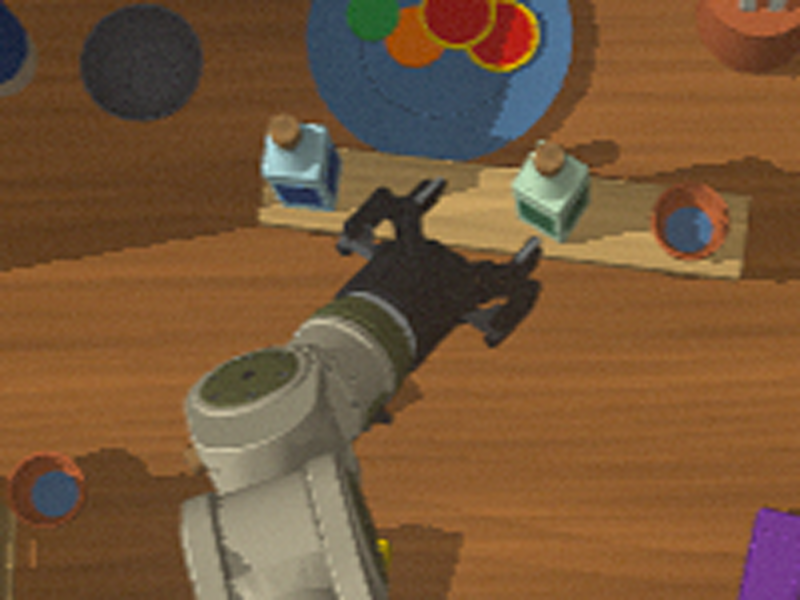

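Call:
step_arm --moves '[[[-0.05,0,0,-0.04,0,0,1],[-0.2,-0.025,0.034,-0.08,0.02,0.02,1],[-0.34,-0.043,0.059,-0.12,0.04,0.04,1],[-0.48,-0.061,0.083,-0.15,0.06,0.06,1],[-0.62,-0.079,0.107,-0.16,0.09,0.08,1],[-0.76,-0.096,0.131,-0.16,0.12,0.1,1],[-0.9,-0.114,0.155,-0.16,0.15,0.12,1],[-1.04,-0.132,0.18,-0.16,0.18,0.14,1],[-1.18,-0.15,0.204,-0.16,0.18,0.14,1],[-1.32,-0.168,0.228,-0.16,0.18,0.14,1],[-1.46,-0.185,0.252,-0.16,0.18,0.14,1],[-1.6,-0.203,0.276,-0.16,0.18,0.14,1]]]'

```text
clock: 24.4
tcp_pos: [0.4877, 0.3124, 0.1936]
orientation: [-0.104, 0.846, -0.266, -0.45]
wrist_force: [0.1, 0.1, 0.2]
finger_gap: 0.0855
```

```bash
python3 g.py red
```

```text
[0.488 0.312 0.194] q [ 0.76  0.26 -0.2   1.01 -0.61 -0.29] gap 0.0855 24.4
hi [0.448 0.342 0.133] [-1.1473 -0.1441  0.1965  0.0212 -0.007   0.0746]
gr [-1.1473 -0.1441  0.1965  0.1575  0.0249  0.0764] up [-0.788  0.616  0.   ]
```

Call:
step_arm --moves '[[[-0.14,-0.018,0.024,0,0,0.015,1],[-0.28,-0.035,0.048,0,0,0.03,1],[-0.42,-0.053,0.072,0,0,0.045,1],[-0.56,-0.07,0.096,0.01,0,0.06,1],[-0.7,-0.088,0.12,0.02,-0.007,0.0746,1],[-0.84,-0.105,0.144,0.021,-0.007,0.0746,1],[-0.98,-0.123,0.168,0.021,-0.007,0.0746,1],[-1.147,-0.144,0.1965,0.021,-0.007,0.0746,1],[-1.147,-0.144,0.1965,0.021,-0.007,0.0746,1],[-1.147,-0.144,0.1965,0.021,-0.007,0.0746,1],[-1.147,-0.144,0.1965,0.021,-0.007,0.0746,1]]]'

```text
clock: 25.5
tcp_pos: [0.4478, 0.3414, 0.1327]
orientation: [0.395, 0.706, -0.05, -0.586]
wrist_force: [-0.8, -0.0, 0.1]
finger_gap: 0.0856
```

```bash
python3 g.py red; python3 - <<'E'
from h import *
shot("top","t13",(110,100,310,250),4)
shot("side","s13",(150,80,350,230),4)
E
```

```text
[0.448 0.341 0.133] q [ 0.85  0.54  0.03  1.31 -0.62 -1.16] gap 0.0856 25.5
hi [0.448 0.342 0.133] [-0.0018  0.0003 -0.0001 -0.0002  0.0002 -0.0006]
gr [-1.800e-03  3.000e-04 -1.000e-04  1.398e-01  2.000e-04 -6.000e-04] up [-0.788  0.616  0.   ]
```

View pics/t13.png

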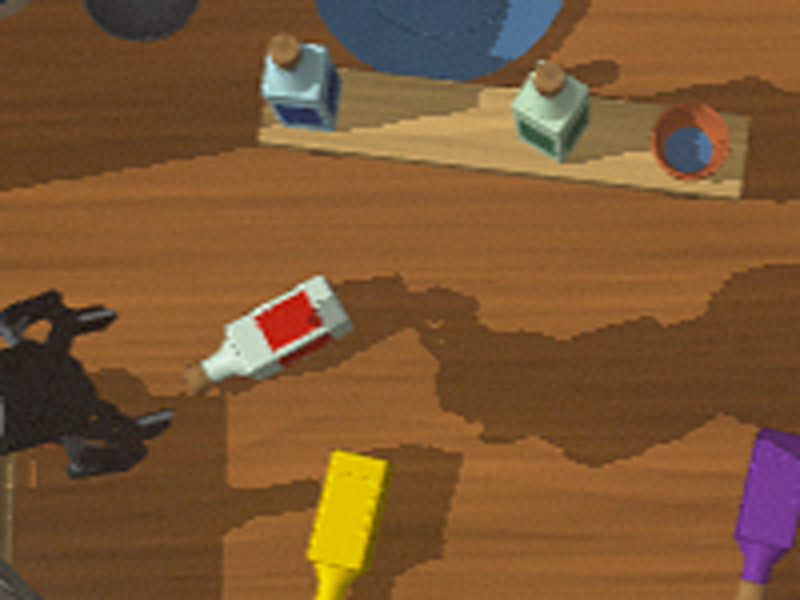

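View pics/s13.png

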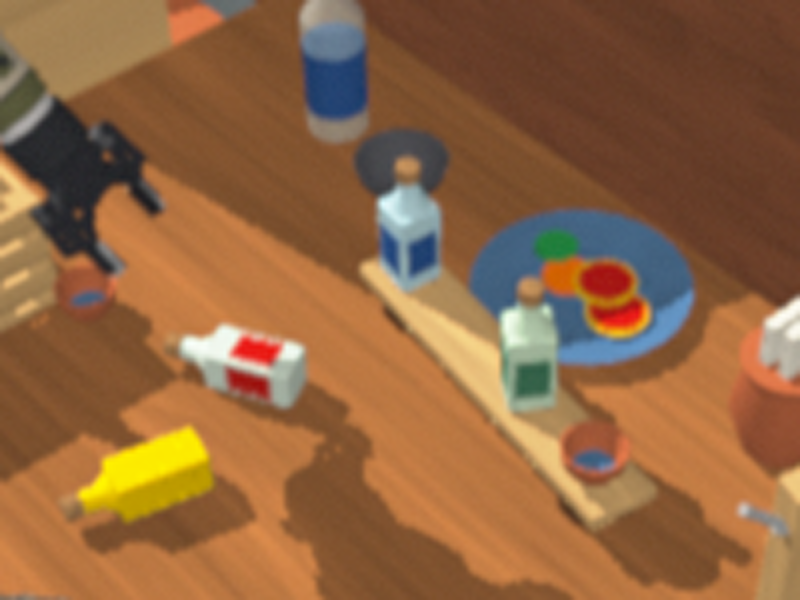

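Call:
step_arm --moves '[[[0,0,0,0.04,0,0,1],[0,0,0,0.08,0,0,1],[0,0,0,0.115,0,0,1],[0,0,0,0.14,0,0,1],[0,0,0,0.14,0,0,1],[0,0,0,0.14,0,0,0],[0,0,0,0.14,0,0,0],[0,0,0,0.14,0,0,0],[0,0,0,0.14,0,0,0],[0,0,0,0.14,0,0,0],[0,0,0,0.14,0,0,0],[0,0,0,0.14,0,0,0]]]' --force 110

```text
clock: 26.8
tcp_pos: [0.492, 0.2689, 0.0256]
orientation: [0.395, 0.707, -0.049, -0.584]
wrist_force: [-3.6, 3.0, 7.7]
finger_gap: 0.0413
```

Call:
step_arm --moves '[[[0,0,0,-0.02,0.015,0,0],[0,0,0,-0.04,0.03,0,0],[0,0,0,-0.07,0.055,0,0],[0,0,0,-0.1,0.08,0,0],[0,0,0,-0.13,0.1,0,0],[0,0,0,-0.15,0.117,0,0],[0,0,0,-0.15,0.117,0,0],[0,0,0,-0.15,0.117,0,0]]]'

```text
clock: 27.6
tcp_pos: [0.4908, 0.2695, 0.2157]
orientation: [0.394, 0.708, -0.048, -0.584]
wrist_force: [-0.0, -0.2, -3.4]
finger_gap: 0.0406
```

```bash
python3 pl.py .06 38 .051 -.004 -25; python3 pl.py .06 38 .051 -.004 0;python3 - <<'E'
from h import *
shot("side","s14",(150,80,350,230),4)
E
```

```text
[0.491 0.269 0.216] q [ 0.71  0.4   0.03  1.34 -0.65 -1.33] gap 0.0406 F [-0.  -0.2 -3.4] 27.6
ik (array([ 0.40181797,  0.33550605, -0.65729929, -0.04163876, -0.71322092]), np.float64(1.942890293094024e-16), np.float64(1.1102230246251565e-16)) up [-0.616 -0.788  0.   ]
place+ 0.2 [0.668 0.14  0.296] [ 2.7487  0.3377 -0.4598  0.0607  0.2078 -0.089 ] 2.81
place+ 0.1 [0.668 0.14  0.196] [ 2.7487  0.3377 -0.4598  0.1396  0.1464 -0.0883] 2.81
place+ 0.03 [0.668 0.14  0.126] [ 2.7487  0.3377 -0.4598  0.1948  0.1034 -0.0879] 2.81
place+ 0.0 [0.668 0.14  0.096] [ 2.7487  0.3377 -0.4598  0.2185  0.085  -0.0877] 2.81
[0.491 0.269 0.216] q [ 0.71  0.4   0.03  1.34 -0.65 -1.33] gap 0.0406 F [-0.  -0.2 -3.4] 27.6
ik (array([ 0.22537672,  0.2311756 , -0.93228165, -0.46656815, -0.28654501]), np.float64(1.1102230246251565e-16), np.float64(1.1102230246251565e-16)) up [-0.616 -0.788  0.   ]
place+ 0.2 [0.669 0.141 0.296] [ 2.3568  0.2876 -0.8091  0.0603  0.2073 -0.0898] 2.51
place+ 0.1 [0.669 0.141 0.196] [ 2.3568  0.2876 -0.8091  0.1392  0.1459 -0.0891] 2.51
place+ 0.03 [0.669 0.141 0.126] [ 2.3568  0.2876 -0.8091  0.1944  0.1029 -0.0886] 2.51
place+ 0.0 [0.669 0.141 0.096] [ 2.3568  0.2876 -0.8091  0.2181  0.0845 -0.0884] 2.51
```

View pics/s14.png

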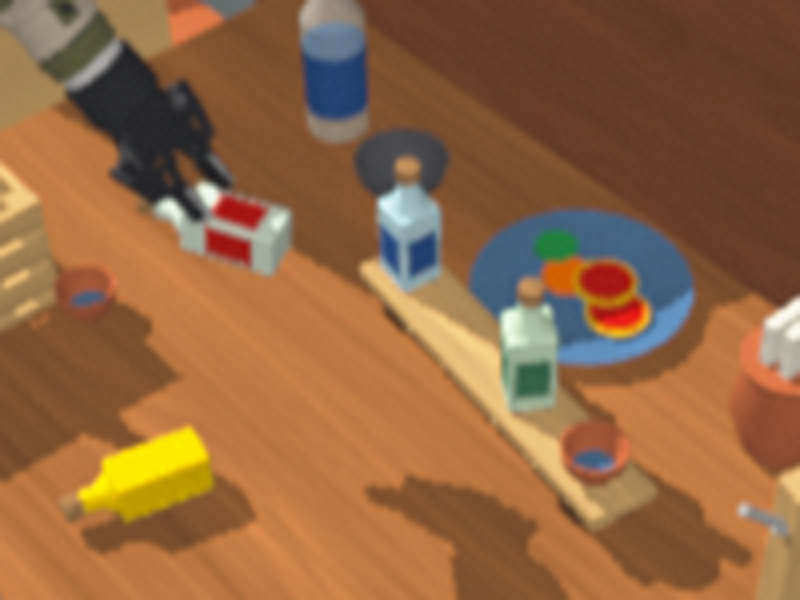

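```bash
python3 pl.py .063 38 .051 -.004 -12
```

```text
[0.49  0.269 0.215] q [ 0.71  0.4   0.02  1.34 -0.65 -1.33] gap 0.0408 F [-0.4 -0.3 -4. ] 27.65
ik (array([ 0.33032842,  0.27253889, -0.8218269 , -0.30607878, -0.51927833]), np.float64(2.7755575615628914e-17), np.float64(1.1102230246251565e-16)) up [-0.616 -0.788  0.   ]
place+ 0.2 [0.669 0.143 0.296] [ 2.551   0.3127 -0.6541  0.0579  0.2063 -0.0918] 2.65
place+ 0.1 [0.669 0.143 0.196] [ 2.551   0.3127 -0.6541  0.1368  0.1448 -0.0914] 2.65
place+ 0.03 [0.669 0.143 0.126] [ 2.551   0.3127 -0.6541  0.192   0.1018 -0.0911] 2.65
place+ 0.0 [0.669 0.143 0.096] [ 2.551   0.3127 -0.6541  0.2156  0.0833 -0.091 ] 2.65
```

Call:
step_arm --moves '[[[0,0,0,-0.035,0.03,0,0],[0.14,0.017,-0.036,-0.06,0.06,0,0],[0.28,0.034,-0.072,-0.06,0.09,-0.01,0],[0.42,0.051,-0.108,-0.045,0.12,-0.03,0],[0.56,0.069,-0.144,-0.02,0.15,-0.05,0],[0.7,0.086,-0.18,0,0.17,-0.065,0],[0.84,0.103,-0.216,0.02,0.19,-0.08,0],[0.98,0.12,-0.252,0.04,0.206,-0.092,0],[1.12,0.137,-0.288,0.058,0.206,-0.092,0],[1.26,0.155,-0.324,0.058,0.206,-0.092,0],[1.4,0.172,-0.36,0.058,0.206,-0.092,0],[1.54,0.189,-0.395,0.058,0.206,-0.092,0]]]'

```text
clock: 28.85
tcp_pos: [0.6672, 0.1424, 0.2916]
orientation: [-0.314, 0.821, -0.281, -0.385]
wrist_force: [0.3, -0.4, -3.1]
finger_gap: 0.0407
```

```bash
python3 pl.py .063 38 .051 -.004 -12
```

```text
[0.667 0.142 0.292] q [ 0.26  0.1  -0.21  0.74 -0.36 -0.49] gap 0.0407 F [ 0.3 -0.4 -3.1] 28.85
ik (array([ 0.33032842,  0.27253889, -0.8218269 , -0.30607878, -0.51927833]), np.float64(2.7755575615628914e-17), np.float64(1.1102230246251565e-16)) up [-0.616 -0.788  0.   ]
place+ 0.2 [0.669 0.143 0.296] [ 1.0072  0.1233 -0.2643 -0.0029 -0.0029 -0.0025] 1.05
place+ 0.1 [0.669 0.143 0.196] [ 1.0072  0.1233 -0.2643  0.0779  0.0269  0.0481] 1.05
place+ 0.03 [0.669 0.143 0.126] [ 1.0072  0.1233 -0.2643  0.1345  0.0479  0.0836] 1.05
place+ 0.0 [0.669 0.143 0.096] [ 1.0072  0.1233 -0.2643  0.1588  0.0568  0.0988] 1.05
```

Call:
step_arm --moves '[[[0.14,0.017,-0.037,0,0,0,0],[0.28,0.034,-0.073,0,0,0,0],[0.42,0.051,-0.11,0,0,0,0],[0.56,0.069,-0.147,0,0,0,0],[0.7,0.086,-0.184,0,0,0,0],[0.84,0.103,-0.22,0,0,0,0],[1.007,0.123,-0.264,0.02,0.005,0.01,0],[1.007,0.123,-0.264,0.05,0.015,0.03,0],[1.007,0.123,-0.264,0.078,0.027,0.048,0],[1.007,0.123,-0.264,0.078,0.027,0.048,0],[1.007,0.123,-0.264,0.078,0.027,0.048,0],[1.007,0.123,-0.264,0.078,0.027,0.048,0]]]'

```text
clock: 30.05
tcp_pos: [0.6703, 0.1433, 0.1984]
orientation: [0.699, -0.618, 0.342, 0.109]
wrist_force: [0.1, 0.6, -1.5]
finger_gap: 0.0407
```

```bash
sed -i 's/bl=near&.*$/bl=near\&(((hsv[...,0]>hl)\&(hsv[...,0]<hh)\&(hsv[...,1]>25)) if hl<hh else ((hsv[...,1]<60)\&(hsv[...,2]>90)))/' upr.py; python3 upr.py 1 0 -12; python3 pl.py .063 38 .051 -.004 -12; python3 - <<'E'
from h import *
shot("side","s15",(190,70,390,220),4)
shot("top","t15",(150,70,350,220),4)
E
```

```text
grasp [0.664 0.145 0.203] gap 0.0407
top cork 70 [ 0.009 -0.002  0.09 ] 0.096
body 257 zmin [-0.049 -0.043 -0.04 ]
 face back(PX) N 28 slope deg 4.2 offset -0.0184
side cork 46 [ 0.009 -0.008  0.088] 0.093
body 273 zmin [-0.057 -0.054 -0.051]
 face side(PY) N 61 slope deg -1.5 offset -0.0242
[0.671 0.143 0.199] q [ 0.33  0.1  -0.69  0.   -0.52  0.46] gap 0.041 F [ 0.6  0.2 -3.2] 30.15
ik (array([ 0.33032842,  0.27253889, -0.8218269 , -0.30607878, -0.51927833]), np.float64(2.7755575615628914e-17), np.float64(1.1102230246251565e-16)) up [-0.616 -0.788  0.   ]
place+ 0.2 [0.669 0.143 0.296] [-0.0023  0.0018  0.0034 -0.0605 -0.0754 -0.0007] 0.0
place+ 0.1 [0.669 0.143 0.196] [-0.0023  0.0018  0.0034  0.0008  0.0036 -0.001 ] 0.0
place+ 0.03 [0.669 0.143 0.126] [-0.0023  0.0018  0.0034  0.0437  0.0589 -0.0012] 0.0
place+ 0.0 [0.669 0.143 0.096] [-0.0023  0.0018  0.0034  0.0621  0.0826 -0.0012] 0.0
```

View pics/s15.png

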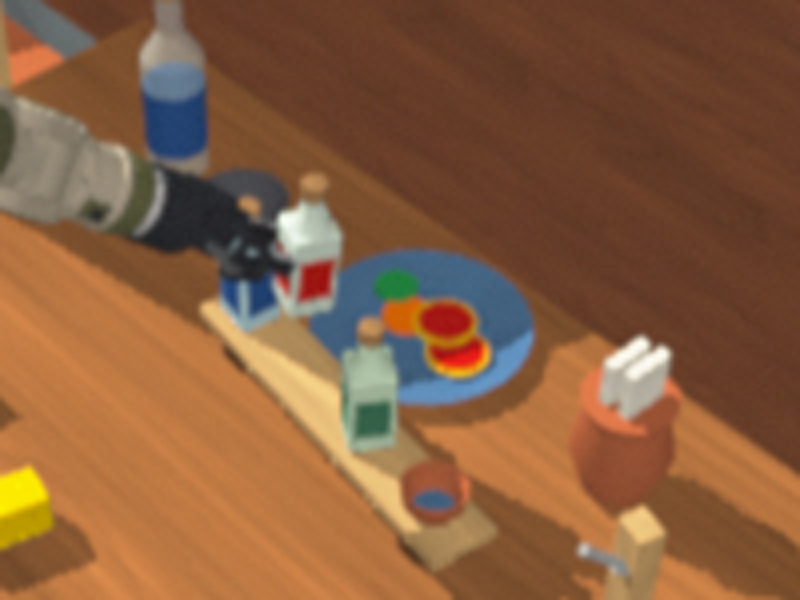

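View pics/t15.png

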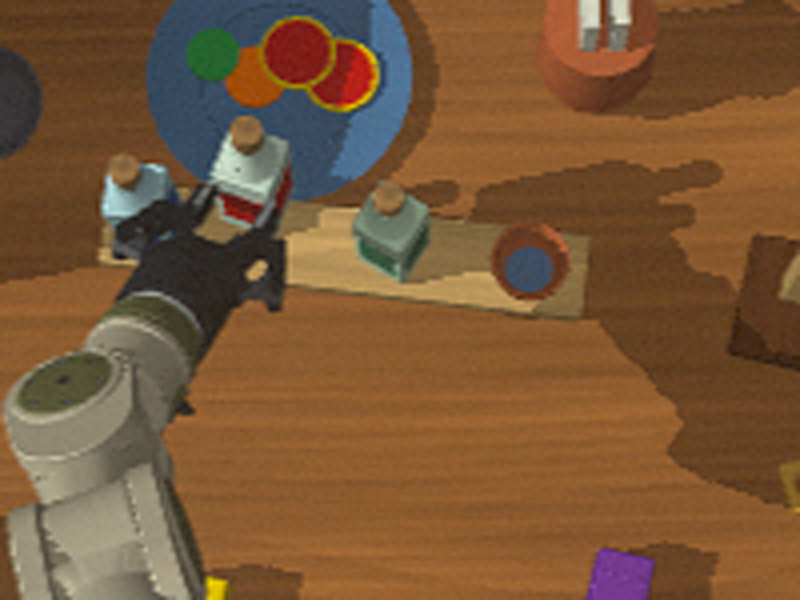

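Call:
step_arm --moves '[[[0,0,-0.03,0.0,0,-0.011,0],[0,0,-0.03,0.015,0.02,-0.011,0],[0,0,-0.03,0.03,0.04,-0.011,0],[0,0,-0.03,0.045,0.06,-0.011,0],[0,0,-0.03,0.053,0.071,-0.011,0],[0,0,-0.03,0.057,0.076,-0.011,0],[0,0,-0.03,0.057,0.076,-0.011,0],[0,0,-0.03,0.057,0.076,-0.011,0]]]'

```text
clock: 31.05
tcp_pos: [0.6659, 0.134, 0.1053]
orientation: [0.702, -0.623, 0.332, 0.098]
wrist_force: [1.1, 0.0, -2.1]
finger_gap: 0.0407
```

Call:
step_arm --moves '[[[0,0,0,0.0012,0.0016,0,0],[0,0,0,0.0025,0.0031,0,0],[0,0,0,0.0031,0.0039,0,0],[0,0,0,0.0031,0.0039,0,0]]]'

```text
clock: 31.45
tcp_pos: [0.6665, 0.1341, 0.101]
orientation: [0.702, -0.623, 0.332, 0.098]
wrist_force: [-1.3, 0.6, -1.0]
finger_gap: 0.0413
```

Call:
step_arm --moves '[[[0,0,0,0.0012,0.0016,0,0],[0,0,0,0.0022,0.0028,0,0],[0,0,0,0.0022,0.0028,0,0]]]'

```text
clock: 31.75
tcp_pos: [0.668, 0.1343, 0.0997]
orientation: [0.703, -0.623, 0.33, 0.096]
wrist_force: [-3.8, 0.8, 5.2]
finger_gap: 0.0406
```

```bash
python3 upr.py 1 0 -12; python3 - <<'E'
from h import *
shot("side","s16",(190,70,390,220),4)
E
```

```text
grasp [0.662 0.136 0.104] gap 0.0406
top cork 55 [ 0.003 -0.002  0.093] 0.099
body 204 zmin [-0.044 -0.028  0.017]
side cork 37 [ 0.004 -0.007  0.088] 0.094
body 228 zmin [-0.044 -0.043 -0.041]
 face side(PY) N 38 slope deg -1.3 offset -0.0247
```

View pics/s16.png

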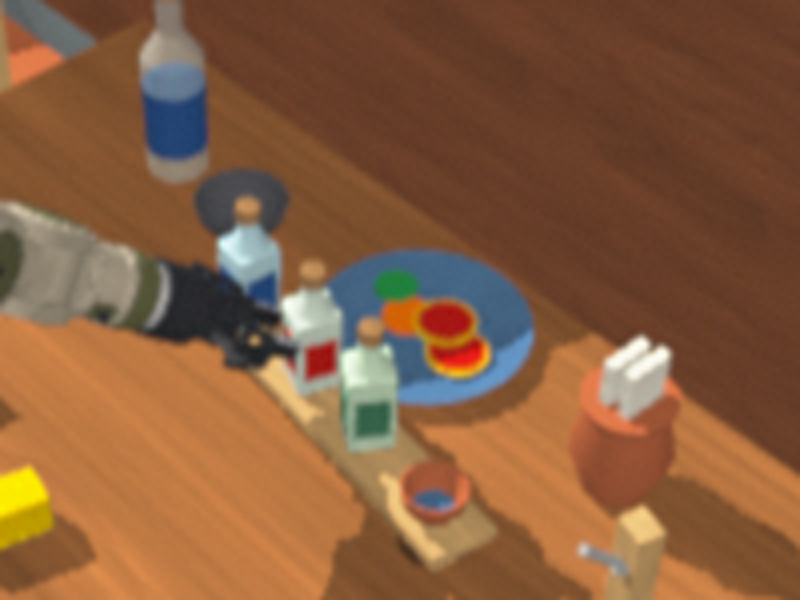

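Red stands on the plank between the others, which both look undisturbed. I'll open gently and retreat.

Call:
step_arm --moves '[[[0,0,0,0,0,0,0.68],[0,0,0,0,0,0,0.68],[0,0,0,0,0,0,0.68],[0,0,0,0,0,0,0.68],[0,0,0,-0.02,0,0,0.7],[0,0,0,-0.04,0,0,0.7],[0,0,0,-0.07,0,0,0.7],[0,0,0,-0.1,0,0,0.7],[0,0,0,-0.13,-0.01,0,0.8],[0,0,0,-0.15,-0.05,0,0.9],[0,0,0,-0.17,-0.09,0,1],[0,0,0,-0.17,-0.09,0,1]]]'

```text
clock: 33.1
tcp_pos: [0.5915, 0.1643, 0.2825]
orientation: [0.707, -0.621, 0.325, 0.093]
wrist_force: [0.8, 0.5, 0.3]
finger_gap: 0.0855
```

```bash
python3 - <<'E'
from h import *
shot("side","s17",(190,70,390,220),4)
p,d,W=shot("top","t17",(200,90,400,240),4)
p0,r0,s=pose(); print(p0.round(3),s["joint_pos"].round(2),s["clock"])
for o in env.silhouettes("top","opener")[:2]:
    w2=W[o["mask"]]; f=w2[(w2[:,2]>.005)&(w2[:,2]<.03)]; 
    if len(f)<50: continue
    r=cv2.minAreaRect(f[:,:2].astype(np.float32)); print("opener",o["confidence"],r, cv2.boxPoints(r).round(3).tolist())
E
```

```text
[0.588 0.163 0.274] [ 0.45 -0.1  -0.7   0.2  -0.62  0.55] 33.2
opener 0.85 ((0.3938497304916382, -0.3301243185997009), (0.1640312671661377, 0.04502979293465614), 13.47102165222168) [[0.3089999854564667, -0.3269999921321869], [0.3190000057220459, -0.3709999918937683], [0.4790000021457672, -0.3330000042915344], [0.46799999475479126, -0.289000004529953]]
```

View pics/s17.png

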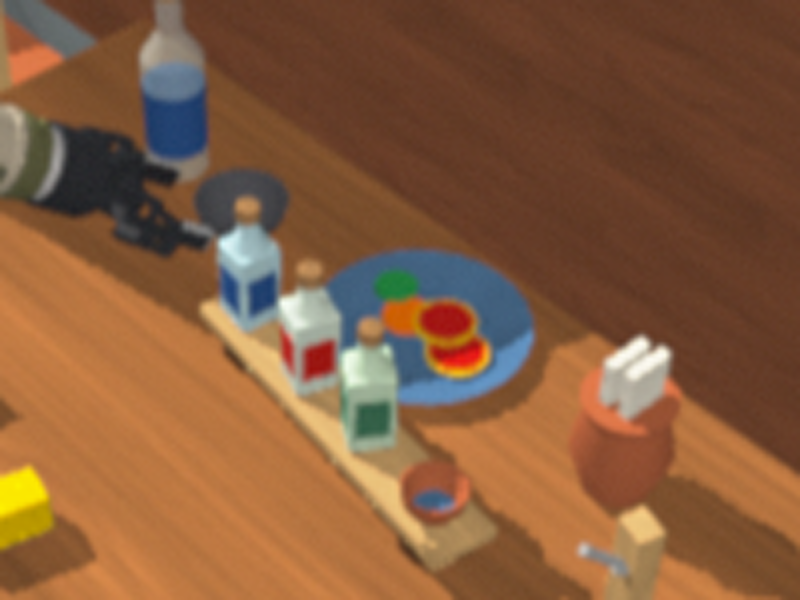

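View pics/t17.png

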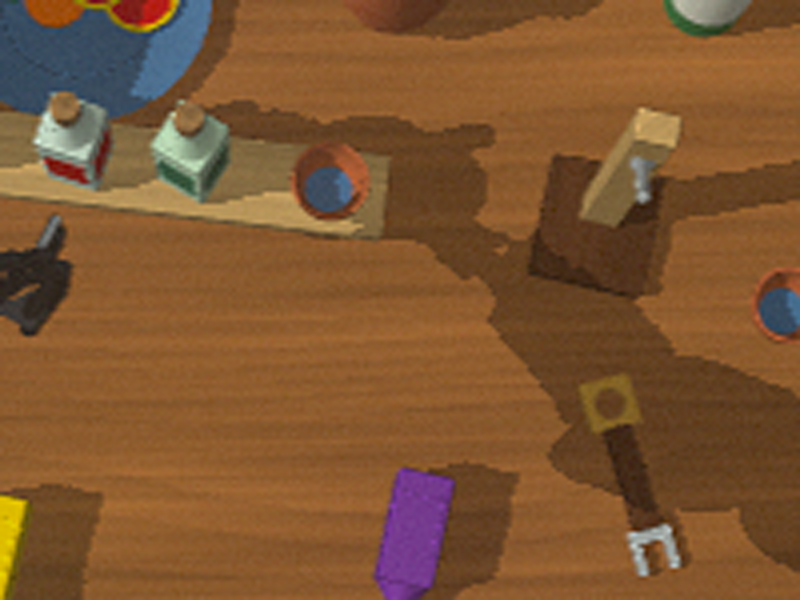

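```bash
cat > op.py <<'E'
from h import *
OC=np.array([.387,-.332]); OA=np.radians(13.5)
SA=np.radians(-13); S=np.array([np.cos(SA),np.sin(SA),0]); ROOT=np.array([.6105,-.3125,.205]); PEG=(-S+Z)/np.sqrt(2)
EYE=np.array([.007,-.067,0])
def gR(a=None):
    a=OA if a is None else a
    d=np.array([np.cos(a),np.sin(a),0]); x=-Z; y=-d; return axis([x,y,np.cross(x,y)])
def hR(T=45):
    t=np.radians(T); x=np.cos(t)*S-np.sin(t)*Z; z=np.cross(Z,S); return axis([x,np.cross(z,x),z])
def hang(s,T=45,eye=EYE,off=np.zeros(3)):
    r=hR(T); return ROOT+s*PEG+off-r.apply(eye),r
if __name__=="__main__":
    for T in (45,55):
      for s in (.1,.03):
        p,r=hang(s,T); print(T,s,p.round(3),ik(p,r.as_matrix()[:,0]))
    p0,r0,s=pose(); print(p0.round(3),s["joint_pos"].round(2),s["clock"],"gap",round(s["finger_gap"],4))
    r=gR(); print("hi",delta([*OC,.15],r)); print("gr",delta([*OC,.014],r)); print(ik(np.array([*OC,.014]),-Z))
    e=[*(OC+.067*np.array([np.cos(OA),np.sin(OA)])),.01]; print("eye px",proj("top",e),"orig",proj("top",[*OC,.014]),"claw",proj("top",[*(OC-.083*np.array([np.cos(OA),np.sin(OA)])),.01]),"peg",proj("top",ROOT),proj("top",ROOT+.062*PEG),proj("side",ROOT),proj("side",ROOT+.062*PEG))
E
python3 op.py; python3 - <<'E'
import cv2
from op import *
p,d=env.read_camera("top"); a=p[100:250,310:410,::-1].copy(); a=cv2.resize(a,None,fx=4,fy=4,interpolation=cv2.INTER_CUBIC)
def dot(im,c,q,o): x=((c-np.array(o)+.5)*q).astype(int); cv2.circle(im,tuple(int(v) for v in x),3,(0,255,0),1)
A=np.array([np.cos(OA),np.sin(OA)])
for q in ([*(OC+.067*A),.007],[*OC,.014],[*(OC-.083*A),.01],ROOT,ROOT+.062*PEG): dot(a,proj("top",q),4,(310,100))
p,d=env.read_camera("side"); b=p[170:290,290:360,::-1].copy(); b=cv2.resize(b,None,fx=5,fy=5,interpolation=cv2.INTER_CUBIC)
for q in ([*(OC+.067*A),.007],ROOT,ROOT+.062*PEG): dot(b,proj("side",q),5,(290,170))
c=np.zeros((600,760,3),np.uint8); c[:600,:400]=a; c[:600,405:755]=b; cv2.imwrite("pics/m1.png",c)
E
```

```text
45 0.1 [ 0.491 -0.285  0.233] (array([-0.94254875, -0.23843375, -0.77110562,  0.39164568,  0.48243953]), np.float64(2.7755575615628914e-17), np.float64(1.1102230246251565e-16))
45 0.03 [ 0.539 -0.296  0.184] (array([-0.8587302 , -0.08913389, -0.80262356,  0.1783461 ,  0.4308435 ]), np.float64(3.3306690738754696e-15), np.float64(8.881784197001252e-15))
55 0.1 [ 0.484 -0.283  0.243] (array([-0.87861787, -0.17396727, -0.57754257,  0.65925449,  0.3553386 ]), np.float64(8.326672684688674e-17), np.float64(1.1102230246251565e-16))
55 0.03 [ 0.532 -0.294  0.194] (array([-0.80752048, -0.04948279, -0.60454651,  0.48607551,  0.32007178]), np.float64(1.1102230246251565e-16), np.float64(2.220446049250313e-16))
[0.587 0.162 0.272] [ 0.45 -0.1  -0.7   0.2  -0.62  0.55] 33.25 gap 0.0856
hi [-0.5451 -0.2723  0.9204  0.055   0.1063 -0.5339]
gr [-0.5451 -0.2723  0.9204  0.1344  0.2167 -0.5347]
(array([-8.65018706e-01,  3.30485106e-01, -4.28085747e-01,  8.12225473e-01,
       -1.20499590e-16]), np.float64(2.220446049250313e-16), np.float64(6.280917567286253e-16))
eye px [352.38792354 190.49856366] orig [358.13746332 208.98499786] claw [364.83734605 232.57274254] peg [360.55488822 129.74619447] [361.04744396 139.268458  ] [344.90333422 210.46187173] [335.24087432 206.83368326]
```

View pics/m1.png

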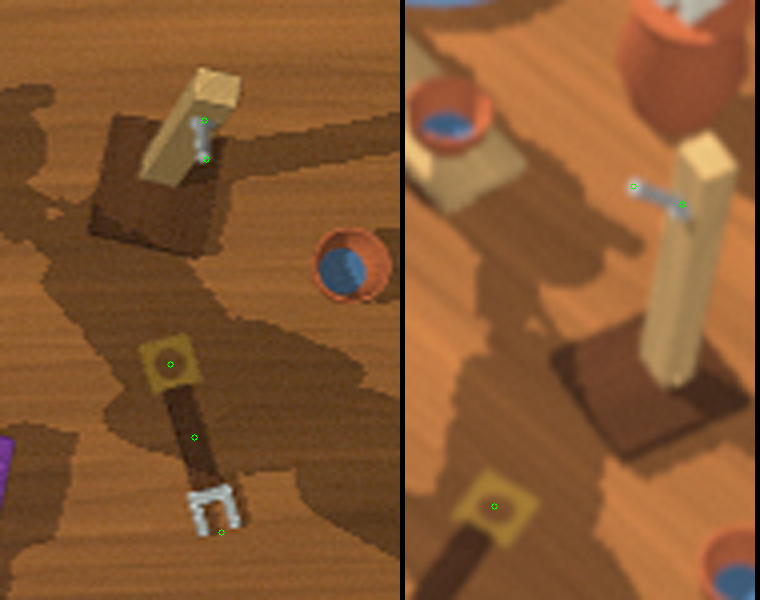

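Call:
step_arm --moves '[[[0,0,0,-0.04,0,0,1],[-0.05,-0.03,0.09,-0.06,0,-0.04,1],[-0.11,-0.055,0.18,-0.06,0,-0.09,1],[-0.16,-0.08,0.27,-0.05,0,-0.14,1],[-0.22,-0.11,0.37,-0.04,0,-0.19,1],[-0.27,-0.136,0.46,-0.03,0,-0.24,1],[-0.33,-0.163,0.55,-0.02,0.01,-0.29,1],[-0.38,-0.19,0.64,-0.01,0.02,-0.34,1],[-0.44,-0.218,0.736,0,0.03,-0.39,1],[-0.49,-0.245,0.83,0.01,0.04,-0.44,1],[-0.545,-0.272,0.92,0.03,0.06,-0.49,1],[-0.545,-0.272,0.92,0.045,0.08,-0.534,1]]]'

```text
clock: 34.55
tcp_pos: [0.4004, -0.3154, 0.1855]
orientation: [0.436, -0.553, 0.438, 0.558]
wrist_force: [1.4, 0.3, -0.6]
finger_gap: 0.0854
```

```bash
python3 op.py | sed -n 5,7p
```

```text
[ 0.4   -0.315  0.185] [-0.82  0.2  -0.15  1.23 -0.   -1.06] 34.55 gap 0.0854
hi [ 0.0017  0.0033 -0.0067  0.0356  0.0167 -0.0131]
gr [ 0.0017  0.0033 -0.0067  0.1716  0.0158 -0.0135]
```

Call:
step_arm --moves '[[[0.0017,0.0033,-0.0067,0.02,0.0165,-0.0135,1],[0.0017,0.0033,-0.0067,0.06,0.0165,-0.0135,1],[0.0017,0.0033,-0.0067,0.1,0.0165,-0.0135,1],[0.0017,0.0033,-0.0067,0.13,0.0165,-0.0135,1],[0.0017,0.0033,-0.0067,0.13,0.0165,-0.0135,1],[0.0017,0.0033,-0.0067,0.13,0.0165,-0.0135,1]]]'

```text
clock: 35.15
tcp_pos: [0.3858, -0.3313, 0.0545]
orientation: [0.438, -0.554, 0.438, 0.557]
wrist_force: [0.2, 0.6, 0.1]
finger_gap: 0.0856
```

```bash
python3 op.py | sed -n 5,7p; python3 - <<'E'
from h import *
p,d,W=shot("top","t18",(290,110,410,250),4)
E
```

```text
[ 0.386 -0.331  0.055] [-0.87  0.29 -0.38  0.91 -0.   -1.1 ] 35.15 gap 0.0856
hi [-0.      0.0031 -0.0016 -0.0955 -0.0008 -0.0007]
gr [-0.      0.0031 -0.0016  0.0405 -0.001  -0.0011]
```

View pics/t18.png

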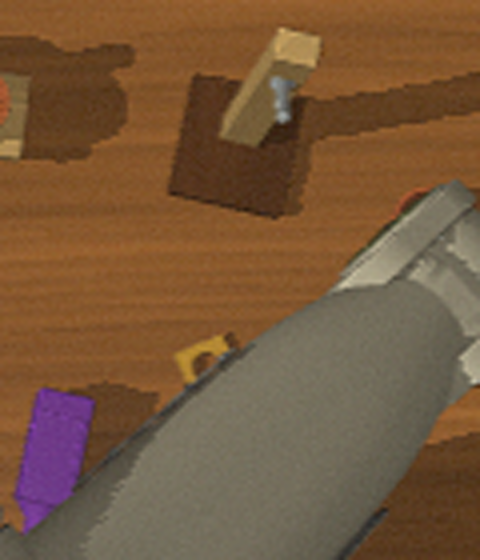

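The eye is now near (342,199) instead of (352,190), so the opener has been knocked aside. I'll back off and measure it again.

Call:
step_arm --moves '[[[0,0,0,-0.05,0,0,1],[0,0,0,-0.1,0,0,1],[0,0,0,-0.15,-0.03,0.04,1],[0,0,0,-0.18,-0.05,0.08,1],[0,0,0,-0.18,-0.06,0.13,1],[0,0,0,-0.18,-0.06,0.18,1],[0,0,0,-0.18,-0.06,0.22,1],[0,0,0,-0.18,-0.06,0.24,1],[0,0,0,-0.18,-0.06,0.24,1]]]'

```text
clock: 36.1
tcp_pos: [0.3887, -0.082, 0.2387]
orientation: [-0.437, 0.558, -0.436, -0.555]
wrist_force: [0.1, 0.3, 0.3]
finger_gap: 0.0856
```

```bash
cat > mo.py <<'E'
from op import *
p,d,W=shot("top","tmp")
hsv=cv2.cvtColor(p,cv2.COLOR_RGB2HSV)
for o in env.silhouettes("top","opener")[:2]:
    w2=W[o["mask"]]; f=w2[(w2[:,2]>.004)&(w2[:,2]<.03)]; print(o["confidence"],o["uv"],len(f))
    if len(f)<50: continue
    r=cv2.minAreaRect(f[:,:2].astype(np.float32)); print("opener",r, cv2.boxPoints(r).round(3).tolist())
u,v=map(int,env.boxes_of("top","opener")[0]["uv"]); x0,y0=max(0,u-60),max(0,v-60)
cv2.imwrite("pics/mo.png",cv2.resize(p[y0:y0+120,x0:x0+130,::-1],None,fx=5,fy=5,interpolation=cv2.INTER_CUBIC)); print("crop",x0,y0)
print(pose()[0])
E
python3 mo.py
```

```text
0.55 [345.9, 216.1] 363
opener ((0.3569319248199463, -0.2994999885559082), (0.1681370735168457, 0.04405548423528671), 20.3798828125) [[0.27000001072883606, -0.30799999833106995], [0.28600001335144043, -0.3490000069141388], [0.4429999887943268, -0.29100000858306885], [0.42800000309944153, -0.25]]
0.22 [217.3, 125.2] 1
crop 285 155
[ 0.39018801 -0.08549686  0.23762008]
```

View pics/mo.png

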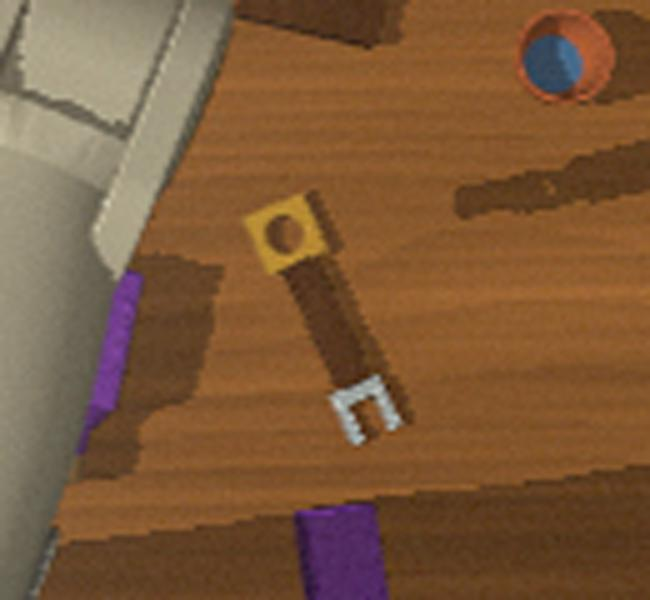

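```bash
cat > dep.py <<'E'
from h import *
def dep(cam,uv,z):
    k=env.get_calibration(cam);K=k["mtx"];T=k["camera_from_world"]; Rw=T[:3,:3].T; c=-Rw@T[:3,3]
    r=Rw@np.linalg.inv(K)@np.array([uv[0],uv[1],1.]); return c+r*(z-c[2])/r[2]
E
python3 - <<'E'
from dep import *
f=lambda x,y:(x/5+285-.4,y/5+155-.4)
e=dep("top",f(286,234),.0085); c=dep("top",f(359,386),.009); h=dep("top",f(330,325),.014)
print(e,c,h,np.degrees(np.arctan2(*(e-c)[:2][::-1])), np.linalg.norm((e-c)[:2]))
E
```

```text
[ 0.41497702 -0.27836299  0.0085    ] [ 0.30947637 -0.32307683  0.009     ] [ 0.35099353 -0.30446425  0.014     ] 22.968459387380054 0.11458496859881337
```

```bash
sed -i 's/^OC=.*/OC=np.array([.3531,-.304]); OA=np.radians(22.5)/' op.py; python3 op.py | sed -n 5,9p
```

```text
[ 0.39  -0.085  0.238] [-0.42 -0.04 -0.29  1.32 -0.   -0.65] 36.25 gap 0.0852
hi [-0.1563 -0.0027  0.0026  0.0879  0.0875 -0.2035]
gr [-0.1563 -0.0027  0.0026  0.2239  0.0879 -0.2032]
(array([-8.81634998e-01,  2.57901562e-01, -5.32921922e-01,  7.79972843e-01,
        7.63433095e-17]), np.float64(1.6653345369377348e-16), np.float64(2.390532232801836e-16))
```

Call:
step_arm --moves '[[[-0.04,0,0,0,0.02,-0.05,1],[-0.08,0,0,0.02,0.04,-0.1,1],[-0.12,-0.0027,0.0026,0.05,0.06,-0.15,1],[-0.156,-0.0027,0.0026,0.08,0.0875,-0.2,1],[-0.156,-0.0027,0.0026,0.12,0.0875,-0.2035,1],[-0.156,-0.0027,0.0026,0.16,0.0877,-0.2033,1],[-0.156,-0.0027,0.0026,0.18,0.0879,-0.2032,1],[-0.156,-0.0027,0.0026,0.18,0.0879,-0.2032,1],[-0.156,-0.0027,0.0026,0.18,0.0879,-0.2032,1]]]'

```text
clock: 37.15
tcp_pos: [0.3528, -0.3051, 0.0583]
orientation: [0.393, -0.587, 0.393, 0.588]
wrist_force: [-0.0, 0.4, 0.2]
finger_gap: 0.0853
```

```bash
python3 op.py | sed -n 5,8p; python3 - <<'E'
from h import *
p,d,W=shot("top","t19",(290,110,410,250),4);p,d,W=shot("side","s19",(230,200,350,340),4)
E
```

```text
[ 0.353 -0.305  0.058] [-0.89  0.21 -0.47  0.89 -0.   -1.28] 37.15 gap 0.0853
hi [-0.0018  0.0003 -0.0002 -0.0917 -0.0007  0.0009]
gr [-0.0018  0.0003 -0.0002  0.0443 -0.0007  0.0009]
(array([-8.81634998e-01,  2.57901562e-01, -5.32921922e-01,  7.79972843e-01,
```

View pics/t19.png

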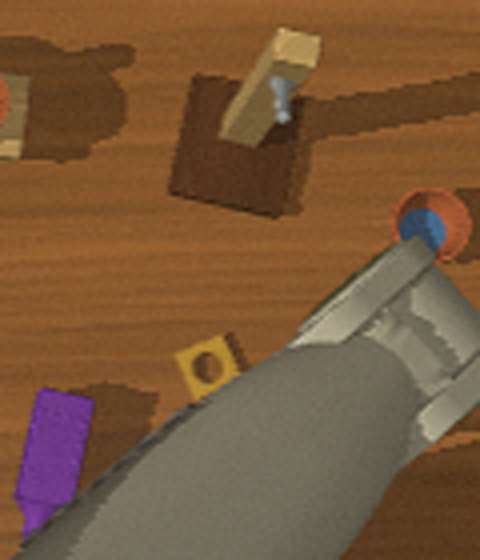

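View pics/s19.png

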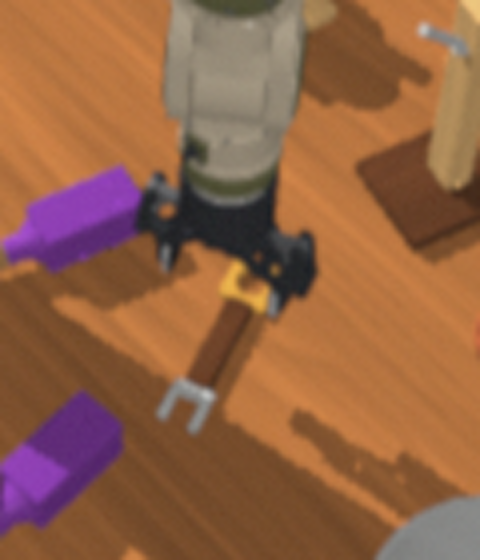

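Call:
step_arm --moves '[[[0,0,0,0.02,-0.0007,0.0009,1],[0,0,0,0.035,-0.0007,0.0009,1],[0,0,0,0.0425,-0.0007,0.0009,1],[0,0,0,0.0425,-0.0007,0.0009,1],[0,0,0,0.0425,-0.0007,0.0009,0.5],[0,0,0,0.0425,-0.0007,0.0009,0],[0,0,0,0.0425,-0.0007,0.0009,0],[0,0,0,0.0425,-0.0007,0.0009,0],[0,0,0,0.0425,-0.0007,0.0009,0],[0,0,0,0.0425,-0.0007,0.0009,0],[0,0,0,0.0425,-0.0007,0.0009,0],[0,0,0,0.0425,-0.0007,0.0009,0]]]' --force 80

```text
clock: 38.45
tcp_pos: [0.3544, -0.3047, 0.0173]
orientation: [-0.393, 0.589, -0.393, -0.587]
wrist_force: [0.1, 0.5, 0.6]
finger_gap: -0.0
```

```bash
python3 - <<'E'
from op import *
p0,r0,s=pose(); print(p0.round(4),r0.as_matrix().round(3).tolist(),s["finger_gap"],s["wrist_force"])
# eye in tool frame using measured eye
print(r0.inv().apply(np.array([.415,-.2784,.007])-p0))
E
```

```text
[ 0.3544 -0.3047  0.0173] [[0.002, -0.924, -0.382], [-0.003, -0.382, 0.924], [-1.0, -0.001, -0.003]] -1.6676267549366882e-05 [0.08097606 0.4766383  0.5994425 ]
[ 0.01032673 -0.06601008  0.00114645]
```

Call:
step_arm --moves '[[[0,0,0,-0.02,0,0,1],[0,0,0,-0.04,0,0,1],[0,0,0,-0.07,0,0,1],[0,0,0,-0.1,0,0,1],[0,0,0,-0.15,-0.03,0.03,1],[0,0,0,-0.18,-0.06,0.08,1],[0,0,0,-0.18,-0.08,0.13,1],[0,0,0,-0.18,-0.1,0.18,1],[0,0,0,-0.18,-0.1,0.2,1],[0,0,0,-0.18,-0.1,0.2,1]]]'

```text
clock: 39.45
tcp_pos: [0.3684, -0.0764, 0.1971]
orientation: [-0.391, 0.59, -0.391, -0.588]
wrist_force: [-0.1, -0.4, -0.6]
finger_gap: 0.0848
```

```bash
python3 mo.py
```

```text
0.81 [343.8, 214.3] 384
opener ((0.35987722873687744, -0.3016669750213623), (0.16565144062042236, 0.04489990696310997), 23.855623245239258) [[0.2750000059604645, -0.3149999976158142], [0.2930000126361847, -0.35600000619888306], [0.4449999928474426, -0.289000004529953], [0.4269999861717224, -0.24799999594688416]]
crop 285 153
[ 0.37038284 -0.08114774  0.19691817]
```

View pics/mo.png

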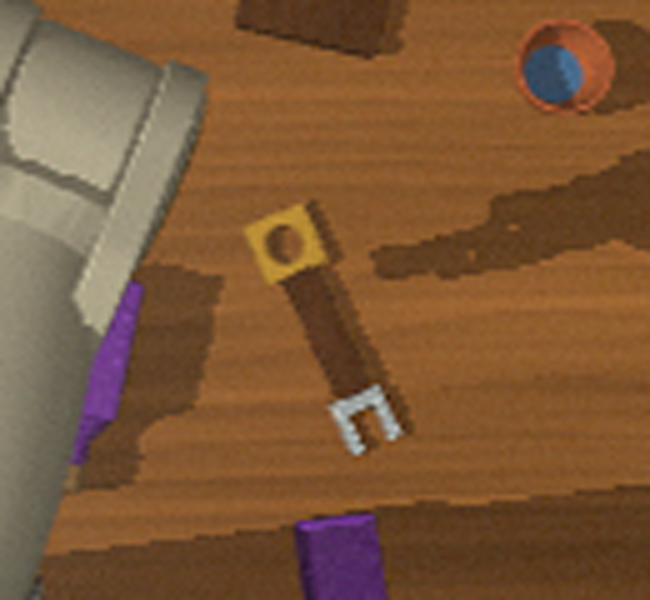

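```bash
sed -i 's/OA=np.radians(22.5)/OA=np.radians(23)/' op.py; python3 op.py | sed -n 5,8p
```

```text
[ 0.37  -0.081  0.197] [-0.43 -0.07 -0.41  1.22 -0.   -0.82] 39.6 gap 0.0853
hi [-0.008  -0.0042  0.0014  0.0476  0.1015 -0.199 ]
gr [-0.008  -0.0042  0.0014  0.1836  0.1016 -0.1984]
(array([-8.81634998e-01,  2.57901562e-01, -5.32921922e-01,  7.79972843e-01,
```

Call:
step_arm --moves '[[[-0.008,-0.004,0.0014,0,0.025,-0.05,1],[-0.008,-0.004,0.0014,0,0.05,-0.1,1],[-0.008,-0.004,0.0014,0.02,0.08,-0.15,1],[-0.008,-0.004,0.0014,0.05,0.1015,-0.199,1],[-0.008,-0.004,0.0014,0.09,0.1015,-0.199,1],[-0.008,-0.004,0.0014,0.13,0.1016,-0.1985,1],[-0.008,-0.004,0.0014,0.16,0.1016,-0.1985,1],[-0.008,-0.004,0.0014,0.175,0.1016,-0.1985,1],[-0.008,-0.004,0.0014,0.175,0.1016,-0.1985,1],[-0.008,-0.004,0.0014,0.175,0.1016,-0.1985,1]]]'

```text
clock: 40.6
tcp_pos: [0.3526, -0.3053, 0.0225]
orientation: [0.391, -0.589, 0.391, 0.589]
wrist_force: [-0.5, -0.7, -0.4]
finger_gap: 0.0854
```

```bash
python3 op.py | sed -n 5,7p;python3 - <<'E'
from h import *
p,d,W=shot("side","s20",(230,220,350,340),5);p,d,W=shot("top","t20",(290,150,410,250),5)
E
```

```text
[ 0.353 -0.305  0.023] [-0.89  0.25 -0.52  0.8  -0.   -1.28] 40.6 gap 0.0854
hi [-0.0022  0.0003 -0.0003 -0.1275 -0.0009  0.001 ]
gr [-0.0022  0.0003 -0.0003  0.0085 -0.0009  0.001 ]
```

View pics/s20.png

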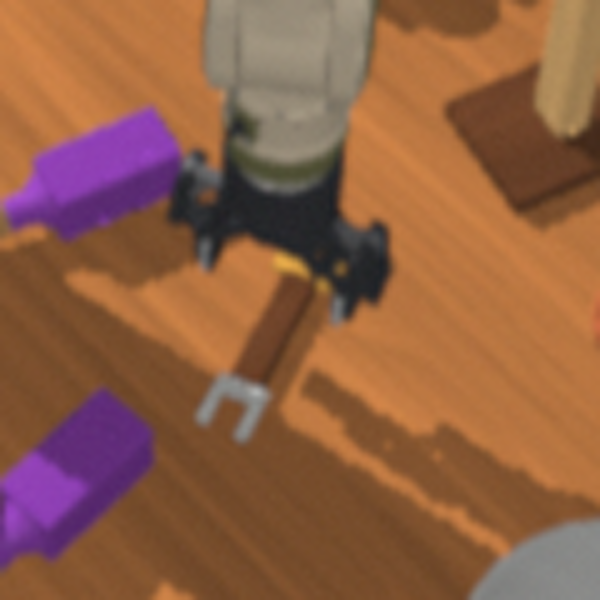

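Call:
step_arm --moves '[[[0,0,0,0.008,-0.0009,0.001,1],[0,0,0,0.0135,-0.0009,0.001,1],[0,0,0,0.0135,-0.0009,0.001,1],[0,0,0,0.0135,-0.0009,0.001,0.5],[0,0,0,0.0135,-0.0009,0.001,0.5],[0,0,0,0.0135,-0.0009,0.001,0.3],[0,0,0,0.0135,-0.0009,0.001,0.3],[0,0,0,0.0135,-0.0009,0.001,0.2],[0,0,0,0.0135,-0.0009,0.001,0.15],[0,0,0,0.0135,-0.0009,0.001,0.15],[0,0,0,0.0135,-0.0009,0.001,0.15]]]' --force 60

```text
clock: 41.8
tcp_pos: [0.3541, -0.3044, 0.0102]
orientation: [-0.39, 0.59, -0.391, -0.589]
wrist_force: [0.1, -0.1, -0.3]
finger_gap: 0.0127
```

Call:
step_arm --moves '[[[0,0,0,0,0,0,0.08],[0,0,0,0,0,0,0.08],[0,0,0,0,0,0,0.0],[0,0,0,0,0,0,0],[0,0,0,0,0,0,0]]]'

```text
clock: 42.3
tcp_pos: [0.3541, -0.3044, 0.0102]
orientation: [-0.39, 0.59, -0.391, -0.589]
wrist_force: [0.3, -0.4, -0.3]
finger_gap: -0.0
```

```bash
python3 - <<'E'
from h import *
p,d,W=shot("side","s21",(230,220,350,340),5);p,d,W=shot("top","t21",(290,150,410,250),5)
E
```

```text
(no output)
```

View pics/s21.png

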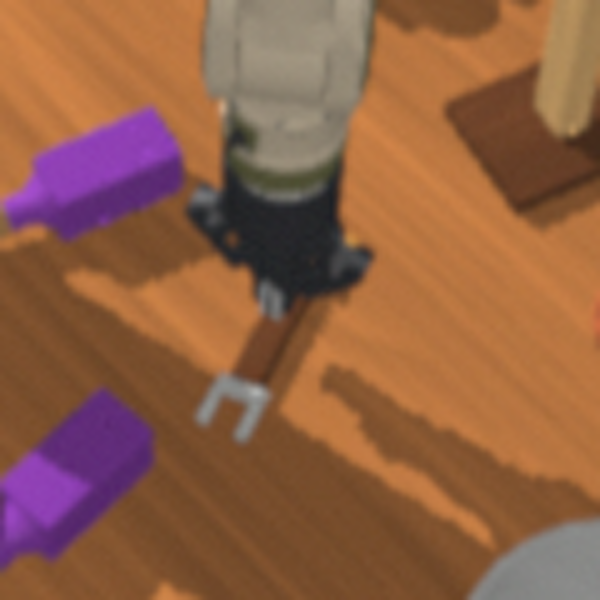

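View pics/t21.png

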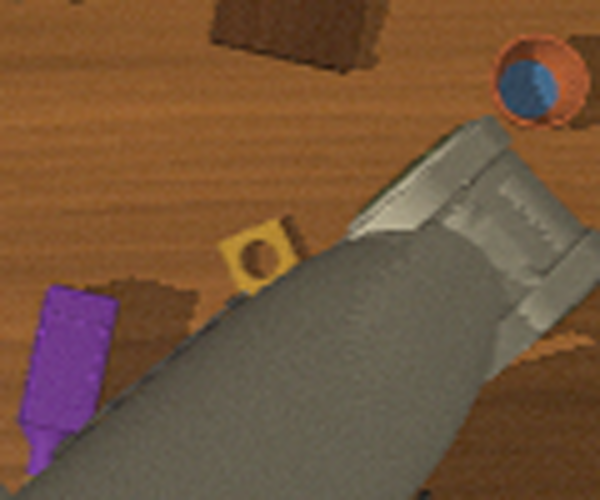

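```bash
python3 - <<'E'
from op import *
p0,r0,s=pose()
for n,o in (("tcp",[0,0,0]),("tip",[.011,0,0]),("grasp",[-.008,0,0])):
    q=p0+r0.apply(o); print(n,q.round(4),((proj("side",q)-[230,220])*5).round(0))
A=np.array([np.cos(OA),np.sin(OA)])
for t in (-.04,-.02,0,.02,.04): print(t,((proj("side",[*(OC+t*A),.014])-[230,220])*5).round(0))
p,d,W=shot("side","tmp")
for (x,y) in ((265,290),(270,298),(275,305),(268,312),(262,306),(285,320),(300,300)):
    u,v=int(230+x/5),int(220+y/5); print((x,y),W[v,u].round(4))
E
```

```text
tcp [ 0.3541 -0.3044  0.0102] [272. 323.]
tip [ 0.3541 -0.3044 -0.0008] [271. 331.]
grasp [ 0.3541 -0.3044  0.0182] [272. 317.]
-0.04 [246. 368.]
-0.02 [258. 344.]
0 [270. 320.]
0.02 [282. 297.]
0.04 [294. 274.]
(265, 290) [ 0.3431 -0.3074  0.068 ]
(270, 298) [ 0.3409 -0.3144  0.0729]
(275, 305) [ 0.3442 -0.3162  0.059 ]
(268, 312) [ 0.3424 -0.3091  0.0457]
(262, 306) [ 0.3413 -0.3053  0.0486]
(285, 320) [ 0.3592 -0.3119  0.0177]
(300, 300) [ 0.3787 -0.3061  0.0148]
```

```bash
python3 - <<'E'
from op import *
p0,r0,s=pose(); print(p0)
p,d,W=shot("side","tmp")
x0,y0=255,255
a=cv2.resize(p[y0:y0+60,x0:x0+70,::-1],None,fx=10,fy=10,interpolation=cv2.INTER_CUBIC)
for o,c in (([0,0,0],(0,255,0)),([.011,0,0],(0,0,255)),([-.008,0,0],(255,0,0)),([-.062,0,0],(255,255,0))):
    q=((proj("side",p0+r0.apply(o))-[x0,y0]+.5)*10).astype(int); cv2.circle(a,tuple(map(int,q)),5,c,2)
cv2.imwrite("pics/z1.png",a)
np.set_printoptions(linewidth=200)
print(W[268:292:2,272:300:2,2].round(3))
E
```

```text
[ 0.35412657 -0.30439577  0.01023431]
[[ 0.106  0.105 -0.007  0.132  0.141  0.17   0.171  0.172  0.174  0.17   0.147  0.151  0.147  0.138]
 [-0.003  0.099  0.098  0.101  0.122  0.113  0.118  0.139  0.145  0.134  0.14   0.14   0.144  0.137]
 [-0.005 -0.003  0.092  0.086  0.105  0.106  0.085  0.126  0.129  0.122  0.127  0.107  0.127  0.128]
 [-0.006 -0.003 -0.004 -0.006  0.093  0.097  0.084  0.109  0.114  0.089  0.096  0.09   0.118  0.123]
 [-0.002 -0.004  0.002 -0.006  0.074  0.082  0.07   0.093  0.094  0.088  0.095  0.106  0.115  0.119]
 [ 0.002 -0.002 -0.002 -0.    -0.005  0.073  0.07   0.079  0.073  0.087  0.095  0.097  0.105  0.107]
 [ 0.005  0.003 -0.    -0.003 -0.006  0.055  0.061  0.061  0.054  0.01   0.004 -0.    -0.004 -0.002]
 [-0.004 -0.002  0.001  0.005 -0.001  0.04   0.047  0.045  0.017  0.009  0.002 -0.004 -0.005 -0.006]
 [-0.005  0.004 -0.004 -0.002  0.002  0.017  0.013  0.014  0.012  0.004 -0.006  0.002  0.002  0.001]
 [ 0.002  0.001  0.004 -0.004  0.008  0.009  0.014  0.009  0.009 -0.003 -0.003 -0.005 -0.002 -0.003]
 [-0.003 -0.006 -0.003 -0.003  0.014  0.012  0.015  0.008  0.001 -0.001 -0.006 -0.002 -0.002  0.002]
 [-0.004 -0.009 -0.005  0.012  0.017  0.01   0.013  0.008 -0.001 -0.007 -0.005  0.006  0.002 -0.001]]
```

View pics/z1.png

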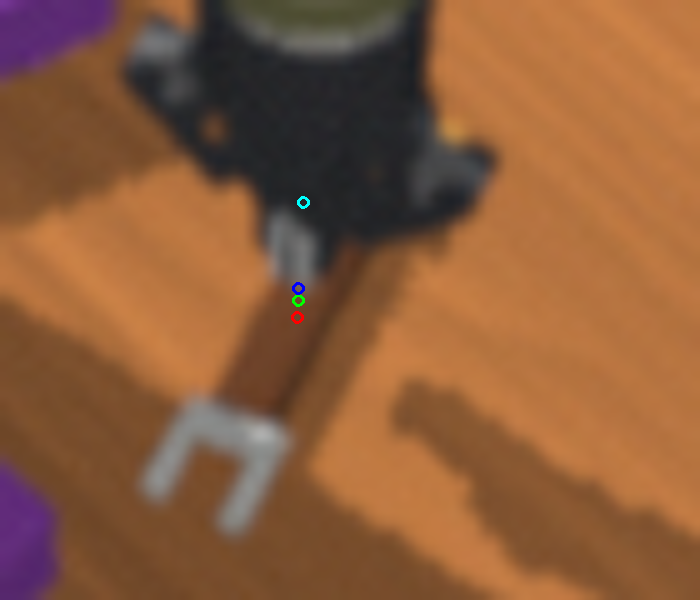

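Call:
step_arm --moves '[[[0,0,0,-0.02,0,0,1],[0,0,0,-0.02,0,0,1],[0,0,0,-0.02,0,0,1],[0,0,0,-0.02,0,0,1],[0,0,0,-0.01,0,0,1],[0,0,0,0,0,0,1],[0,0,0,0.006,0,0,1],[0,0,0,0.01,0,0,1],[0,0,0,0.01,0,0,1]]]'

```text
clock: 43.4
tcp_pos: [0.3536, -0.3038, -0.0008]
orientation: [-0.39, 0.59, -0.391, -0.589]
wrist_force: [0.3, -0.1, -0.5]
finger_gap: 0.0853
```

```bash
cat > z.py <<'E'
from op import *
import sys
p0,r0,s=pose(); print(p0.round(4),s["finger_gap"],s["wrist_force"].round(1))
p,d,W=shot("side","tmp")
u,v=proj("side",p0); x0,y0=int(u)-35,int(v)-30
a=cv2.resize(p[y0:y0+60,x0:x0+70,::-1],None,fx=10,fy=10,interpolation=cv2.INTER_CUBIC)
for o,c in (([0,0,0],(0,255,0)),([.011,0,0],(0,0,255)),([-.008,0,0],(255,0,0)),([-.062,0,0],(255,255,0))):
    q=((proj("side",p0+r0.apply(o))-[x0,y0]+.5)*10).astype(int); cv2.circle(a,tuple(map(int,q)),5,c,2)
cv2.imwrite(f"pics/{sys.argv[1]}.png",a)
E
python3 z.py z2
```

```text
[ 0.3536 -0.3038 -0.0008] 0.08530135825936766 [ 0.3 -0.1 -0.5]
```

View pics/z2.png

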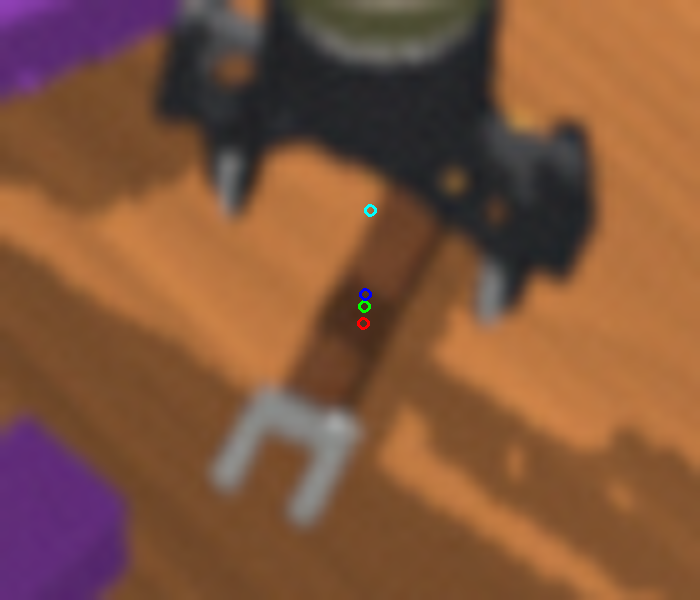

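```bash
python3 - <<'E'
from op import *
p0,r0,s=pose(); p,d,W=shot("side","tmp")
u,v=proj("side",p0); x0,y0=int(u)-35,int(v)-30
for (cx,cy) in ((23,20),(49,31)):
    for dy in range(-5,3):
        for dx in (-1,0,1):
            w=W[y0+cy+dy,x0+cx+dx]; print((dx,dy),w.round(3),r0.inv().apply(w-p0).round(3),end=" | ")
        print()
E
```

```text
(-1, -5) [ 0.323 -0.271  0.087] [-0.088  0.015  0.043] | (0, -5) [ 0.324 -0.275  0.091] [-0.092  0.016  0.039] | (1, -5) [ 0.325 -0.278  0.094] [-0.094  0.016  0.035] | 
(-1, -4) [ 0.327 -0.266  0.072] [-0.072  0.01   0.045] | (0, -4) [ 0.33  -0.268  0.07 ] [-0.07   0.007  0.043] | (1, -4) [ 0.339 -0.264  0.056] [-0.056 -0.002  0.043] | 
(-1, -3) [ 0.326 -0.268  0.07 ] [-0.07   0.012  0.044] | (0, -3) [ 0.33  -0.268  0.064] [-0.065  0.008  0.042] | (1, -3) [ 0.337 -0.265  0.054] [-0.054  0.     0.042] | 
(-1, -2) [ 0.326 -0.268  0.063] [-0.063  0.012  0.044] | (0, -2) [ 0.33  -0.269  0.06 ] [-0.06   0.009  0.042] | (1, -2) [ 0.337 -0.266  0.048] [-0.048  0.     0.042] | 
(-1, -1) [ 0.326 -0.267  0.055] [-0.056  0.011  0.044] | (0, -1) [ 0.33  -0.269  0.054] [-0.054  0.009  0.042] | (1, -1) [ 0.339 -0.264  0.038] [-0.039 -0.001  0.043] | 
(-1, 0) [ 0.327 -0.267  0.048] [-0.049  0.011  0.044] | (0, 0) [ 0.332 -0.266  0.041] [-0.042  0.005  0.043] | (1, 0) [ 0.354 -0.248 -0.006] [ 0.005 -0.022  0.052] | 
(-1, 1) [ 0.325 -0.27   0.047] [-0.048  0.013  0.043] | (0, 1) [ 0.332 -0.266  0.03
[... 900 characters left out ...]
065] [-0.065  0.011 -0.056] | 
(-1, -1) [ 0.362 -0.355  0.057] [-0.057  0.012 -0.05 ] | (0, -1) [ 0.367 -0.354  0.05 ] [-0.05   0.007 -0.051] | (1, -1) [ 0.368 -0.357  0.053] [-0.053  0.007 -0.055] | 
(-1, 0) [ 0.362 -0.355  0.051] [-0.051  0.013 -0.05 ] | (0, 0) [ 0.367 -0.355  0.045] [-0.046  0.008 -0.052] | (1, 0) [ 0.369 -0.357  0.045] [-0.045  0.006 -0.055] | 
(-1, 1) [ 0.364 -0.354  0.041] [-0.041  0.01  -0.05 ] | (0, 1) [ 0.386 -0.339 -0.004] [ 0.003 -0.016 -0.045] | (1, 1) [ 0.389 -0.34  -0.006] [ 0.006 -0.019 -0.047] | 
(-1, 2) [ 0.38  -0.34  -0.001] [ 0.001 -0.01  -0.043] | (0, 2) [ 0.383 -0.342 -0.003] [ 0.003 -0.012 -0.046] | (1, 2) [ 0.386 -0.343 -0.005] [ 0.005 -0.015 -0.049] |
```

```bash
python3 - <<'E'
from op import *
p0,r0,s=pose(); print(s["joint_pos"].round(4),p0.round(4),_fk.fk(np.load("fk.npy"),s["joint_pos"]) if 0 else None)
import fk
print(fk.fk(np.load("fk.npy"),s["joint_pos"]).round(4), s["tau"].round(1), s["ft_torque"].round(2))
for cam in("side","top"):
    shot(cam,"full_"+cam)
E
```

```text
[-8.8200e-01  2.7570e-01 -5.5230e-01  7.4060e-01 -2.0000e-04 -1.2824e+00] [ 3.541e-01 -3.044e-01  1.000e-04] None
[ 0.3532 -0.3044 -0.0004] [ -0.  -38.9  22.9  -0.   -0.    0. ] [ 0.03  0.04 -0.07]
```

View pics/full_side.png

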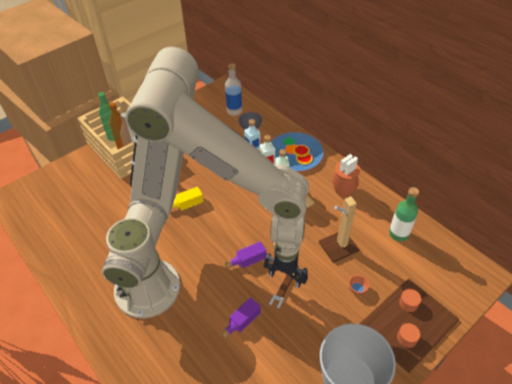

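Call:
step_arm --moves '[[[0,0,0,0.005,0,0,1],[0,0,0,0.009,0,0,1],[0,0,0,0.009,0,0,0.5],[0,0,0,0.009,0,0,0.5],[0,0,0,0.009,0,0,0.35],[0,0,0,0.009,0,0,0.35]]]' --force 60

```text
clock: 44.2
tcp_pos: [0.3545, -0.3048, -0.0084]
orientation: [-0.39, 0.591, -0.391, -0.588]
wrist_force: [-0.7, -0.5, -0.1]
finger_gap: 0.0304
```

```bash
python3 z.py z3; python3 - <<'E'
from op import *
p0,r0,s=pose(); p,d,W=shot("side","tmp")
L=r0.inv().apply((W-p0).reshape(-1,3)).reshape(W.shape); hsv=cv2.cvtColor(p,cv2.COLOR_RGB2HSV)
m=(np.abs(L[...,2])<.07)&(np.abs(L[...,1])<.03)&(L[...,0]<.02)&(L[...,0]>-.08)&(hsv[...,1]<70)&(W[...,2]>.004)
for sgn in (1,-1):
    k=m&(L[...,2]*sgn>.005); print(k.sum(),np.percentile(L[k][:,0],[90,97,100]).round(3),np.median(L[k],0).round(3))
E
```

```text
[ 0.3545 -0.3048 -0.0084] 0.030369644143791983 [-0.7 -0.5 -0.1]
33 [-0.045 -0.043 -0.037] [-0.064  0.009  0.019]
35 [-0.044 -0.035 -0.033] [-0.062  0.01  -0.025]
```

View pics/z3.png

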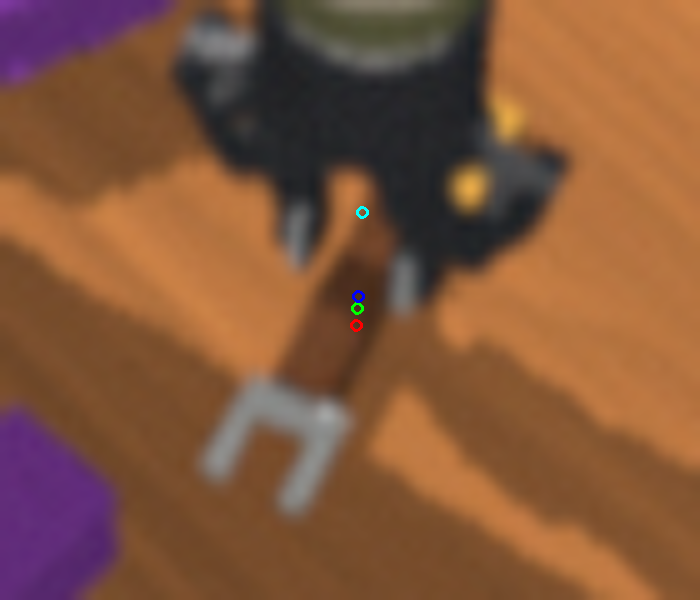

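```bash
python3 - <<'E'
from h import *
a=cv2.imread("pics/s10.png"); q=np.array([.303,.693,-.152,-.636]);r=R.from_quat(np.roll(q,-1)); p0=np.array([.4748,.059,.2145])
for o,c in ((0,(0,255,0)),(.011,(0,0,255)),(-.008,(255,0,0)),(-.036,(0,255,255)),(-.062,(255,255,0))):
    u=((proj("side",p0+r.apply([o,0,0]))-[170,60]+.5)*4).astype(int); cv2.circle(a,tuple(map(int,u)),4,c,2)
cv2.imwrite("pics/z4.png",a[250:520,100:400].repeat(2,0).repeat(2,1))
E
```

```text
(no output)
```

View pics/z4.png

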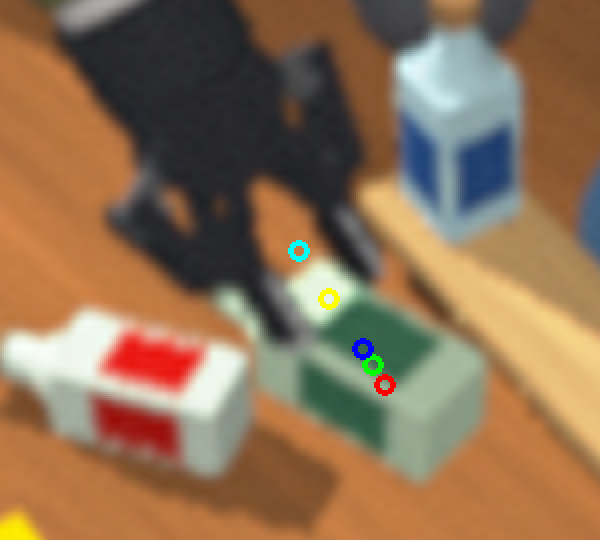

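Call:
step_arm --moves '[[[0,0,0,-0.005,0,0,0.5],[0,0,0,-0.005,0,0,0.5],[0,0,0,0,0,0,0.5],[0,0,0,0.004,0,0,0.5],[0,0,0,0.008,0,0,0.5],[0,0,0,0.01,0,0,0.5],[0,0,0,0.01,0,0,0.5]]]' --force 30

```text
clock: 45.0
tcp_pos: [0.3541, -0.3044, -0.019]
orientation: [-0.39, 0.59, -0.391, -0.589]
wrist_force: [-0.4, -0.7, 0.2]
finger_gap: 0.0424
```

```bash
python3 z.py z5
```

```text
[ 0.3541 -0.3044 -0.019 ] 0.04238961595636037 [-0.4 -0.7  0.2]
```

View pics/z5.png

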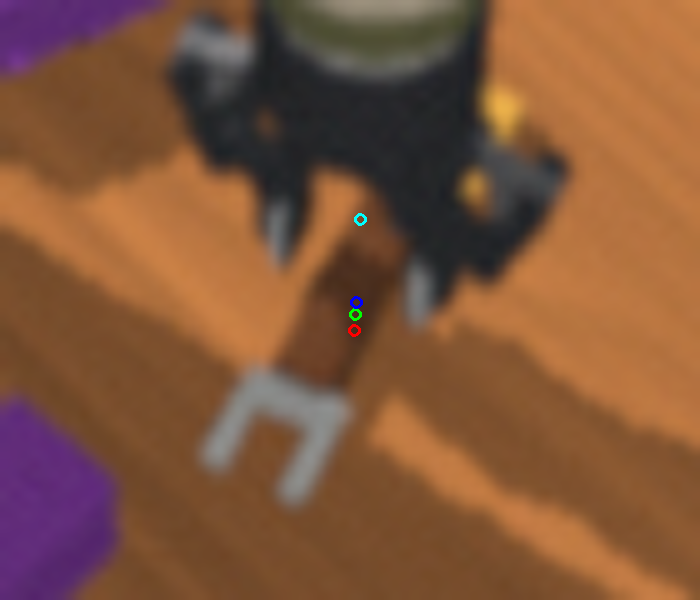

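Call:
step_arm --moves '[[[0,0,0,-0.003,0,0,0.4],[0,0,0,-0.003,0,0,0.3],[0,0,0,-0.003,0,0,0.2],[0,0,0,-0.003,0,0,0],[0,0,0,-0.003,0,0,0],[0,0,0,-0.003,0,0,0],[0,0,0,-0.003,0,0,0]]]' --force 60

```text
clock: 45.75
tcp_pos: [0.3546, -0.3049, -0.0149]
orientation: [-0.39, 0.591, -0.391, -0.588]
wrist_force: [-0.4, 1.0, 5.5]
finger_gap: 0.0204
```

```bash
python3 z.py z6
```

```text
[ 0.3546 -0.3049 -0.0149] 0.020371305217394855 [-0.4  1.   5.5]
```

View pics/z6.png

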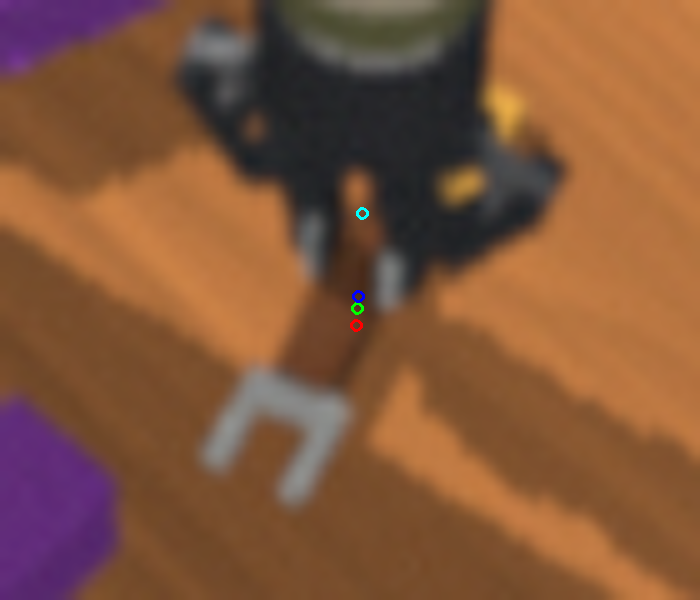

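Call:
step_arm --moves '[[[0,0,0,0,0,0,0],[0,0,0,0,0,0,0],[0,0,0,-0.015,0,0,0],[0,0,0,-0.04,0,0,0],[0,0,0,-0.08,0,0,0],[0,0,0,-0.12,0,0,0],[0,0,0,-0.16,0,0,0],[0,0,0,-0.2,0,0,0],[0,0,0,-0.22,0,0,0],[0,0,0,-0.22,0,0,0],[0,0,0,-0.22,0,0,0]]]' --force 90

```text
clock: 46.9
tcp_pos: [0.3539, -0.3041, 0.2043]
orientation: [-0.39, 0.59, -0.391, -0.588]
wrist_force: [-0.1, 0.2, -2.2]
finger_gap: 0.0182
```

```bash
python3 - <<'E'
from op import *
p0,r0,s=pose(); print(p0.round(4),s["finger_gap"],s["wrist_force"].round(1))
shot("side","s22",(230,150,380,270),5); shot("top","t22",(280,130,400,250),5)
E
```

```text
[ 0.3539 -0.3041  0.2043] 0.018189722728226707 [-0.1  0.2 -2.2]
```

View pics/s22.png

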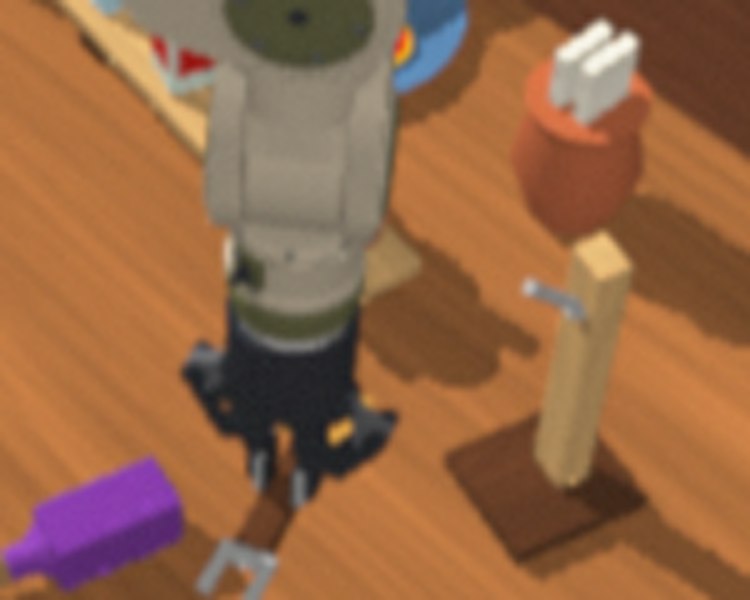

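View pics/t22.png

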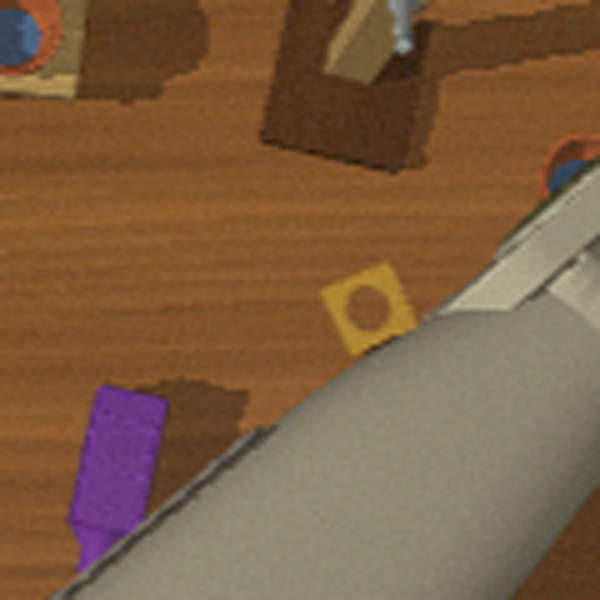

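```bash
cat > eye.py <<'E'
from op import *
from dep import dep
def brass(cam,box,name=None):
    p,d,W=shot(cam,"tmp"); hsv=cv2.cvtColor(p,cv2.COLOR_RGB2HSV)
    u0,v0,u1,v1=box; m=np.zeros(p.shape[:2],bool); m[v0:v1,u0:u1]=1
    m&=(hsv[...,0]>17)&(hsv[...,0]<30)&(hsv[...,1]>130)&(hsv[...,2]>90)
    return p,W,m
E
python3 - <<'E'
from eye import *
p0,r0,s=pose()
p,W,m=brass("top",(340,180,366,204)); w=W[m]; print(m.sum())
c,n,N=plane(w); print("plane",c.round(4),n.round(3),N,"in tool",r0.inv().apply(n).round(3))
cn,_=cv2.findContours(m.astype(np.uint8),cv2.RETR_CCOMP,cv2.CHAIN_APPROX_NONE)
print([ (cv2.contourArea(x),x.reshape(-1,2).mean(0)) for x in cn])
uv=np.array([353.7,191.3])-.4
z=c[2]; e=dep("top",uv,z); print("eye",e.round(4),"tool",r0.inv().apply(e-p0).round(4))
E
```

```text
158Traceback (most recent call last):
  File "<stdin>", line 4, in <module>
  File "h.py", line 80, in plane
    c=np.median(x,0) if _==0 else x.mean(0); n=np.linalg.svd(x-x.mean(0))[2][2]; dd=(x-x.mean(0))@n; x=x[np.abs(dd)<max(tol,1.5*dd.std() if _<2 else tol)]
                                               ~~~~~~~~~~~~~^^^^^^^^^^^^^
    u, s, vh = gufunc(a, signature=signature)
               ~~~~~~^^^^^^^^^^^^^^^^^^^^^^^^
    raise LinAlgError("SVD did not converge")
numpy.linalg.LinAlgError: SVD did not converge
```

```bash
cat >> eye.py <<'E'
def meas(box,uv=None):
    p0,r0,s=pose()
    p,W,m=brass("top",box); w=W[m]; w=w[~np.isnan(w).any(1)]; w=w[np.abs(w[:,2]-np.median(w[:,2]))<.05]
    c,n,N=plane(w); print("plane",c.round(4),n.round(3),N,"n in tool",r0.inv().apply(n).round(3))
    if uv is not None:
        k=env.get_calibration("top");T=k["camera_from_world"];Rw=T[:3,:3].T;cc=-Rw@T[:3,3]; ray=Rw@np.linalg.inv(k["mtx"])@np.array([*uv,1.])
        e=cc+ray*((c-cc)@n)/(ray@n); print("eye",e.round(4),"tool",r0.inv().apply(e-p0).round(4)); return e
E
python3 -c "
from eye import *
meas((340,180,366,204),(353.3,190.9))"
```

```text
plane [ 0.4141 -0.2762  0.2268] [-0.033 -0.018  0.999] 128 n in tool [-0.999  0.037 -0.004]
eye [ 0.4152 -0.2761  0.2268] tool [-0.0237 -0.0677  0.0009]
```

```bash
sed -i 's/^EYE=.*/EYE=np.array([-.021,-.067,.001])/' op.py; cat > hg.py <<'E'
from op import *
import sys
T=float(sys.argv[1]) if len(sys.argv)>1 else 45
p0,r0,s=pose(); print(p0.round(3),s["joint_pos"].round(2),"gap",round(s["finger_gap"],4),"F",s["wrist_force"].round(1),s["clock"], "eye now",(p0+r0.apply(EYE)).round(3))
for q in (.12,.09,.07,.05,.03):
    p,r=hang(q,T); k=ik(p,r.as_matrix()[:,0]); print(q,p.round(3),k[0].round(2),round(k[1],3),delta(p,r))
E
python3 hg.py 45; python3 hg.py 55
```

```text
[ 0.353 -0.303  0.203] [-0.88  0.1  -0.22  1.25 -0.   -1.28] gap 0.018 F [-1.3  0.2 -1.2] 47.1 eye now [ 0.415 -0.276  0.224]
0.12 [ 0.496 -0.287  0.228] [-0.93 -0.22 -0.78  0.37  0.48] 0.0 [ 0.5943  0.2459 -0.759  -0.0244 -0.1376 -0.0406]
0.09 [ 0.517 -0.292  0.206] [-0.9  -0.16 -0.79  0.27  0.45] 0.0 [ 0.5943  0.2459 -0.759  -0.0032 -0.1548 -0.053 ]
0.07 [ 0.53  -0.295  0.192] [-0.87 -0.12 -0.8   0.21  0.44] 0.0 [ 0.5943  0.2459 -0.759   0.011  -0.1663 -0.0613]
0.05 [ 0.544 -0.298  0.178] [-0.85 -0.07 -0.8   0.16  0.43] 0.0 [ 0.5943  0.2459 -0.759   0.0251 -0.1777 -0.0696]
0.03 [ 0.558 -0.301  0.164] [-0.83 -0.02 -0.81  0.1   0.41] 0.0 [ 0.5943  0.2459 -0.759   0.0392 -0.1892 -0.0779]
[ 0.353 -0.303  0.203] [-0.88  0.1  -0.22  1.25 -0.   -1.28] gap 0.018 F [-1.3  0.2 -1.2] 47.1 eye now [ 0.415 -0.276  0.224]
0.12 [ 0.486 -0.285  0.234] [-0.88 -0.16 -0.59  0.63  0.35] 0.0 [ 0.6074  0.1912 -0.5905 -0.031  -0.1293 -0.0345]
0.09 [ 0.507 -0.29   0.213] [-0.85 -0.11 -0.61  0.56  0.34] 0.0 [ 0.6074  0.1912 -0.5905 -0.0098 -0.1465 -0.047 ]
0.07 [ 0.52  -0.293  0.199] [-0.83 -0.07 -0.61  0.51  0.33] 0.0 [ 0.6074  0.1912 -0.5905  0.0044 -0.1579 -0.0553]
0.05 [ 0.534 -0.296  0.185] [-0.81 -0.04 -0.62  0.46  0.32] 0.0 [ 0.6074  0.1912 -0.5905  0.0185 -0.1694 -0.0636]
0.03 [ 0.548 -0.299  0.171] [-0.79  0.   -0.62  0.42  0.31] 0.0 [ 0.6074  0.1912 -0.5905  0.0326 -0.1808 -0.0719]
```

Call:
step_arm --moves '[[[0.08,0.035,-0.108,-0.03,0,0,0],[0.17,0.07,-0.217,-0.04,-0.02,-0.005,0],[0.255,0.105,-0.325,-0.05,-0.04,-0.01,0],[0.34,0.14,-0.434,-0.05,-0.06,-0.015,0],[0.425,0.176,-0.542,-0.04,-0.08,-0.02,0],[0.51,0.21,-0.65,-0.03,-0.1,-0.03,0],[0.594,0.246,-0.759,-0.0244,-0.12,-0.035,0],[0.594,0.246,-0.759,-0.0244,-0.1376,-0.0406,0],[0.594,0.246,-0.759,-0.0244,-0.1376,-0.0406,0],[0.594,0.246,-0.759,-0.0244,-0.1376,-0.0406,0],[0.594,0.246,-0.759,-0.0244,-0.1376,-0.0406,0]]]'

```text
clock: 48.2
tcp_pos: [0.4963, -0.2883, 0.2289]
orientation: [0.679, -0.619, 0.343, 0.194]
wrist_force: [-0.1, -0.1, -0.9]
finger_gap: 0.0181
```

```bash
python3 hg.py 45; python3 - <<'E'
from op import *
shot("side","s23",(260,150,410,270),5); shot("top","t23",(290,90,410,210),5)
E
```

```text
[ 0.496 -0.288  0.229] [-0.94 -0.22 -0.77  0.37  0.48 -0.55] gap 0.0181 F [-0.1 -0.1 -0.9] 48.2 eye now [ 0.528 -0.295  0.291]
0.12 [ 0.496 -0.287  0.228] [-0.93 -0.22 -0.78  0.37  0.48] 0.0 [ 0.0011 -0.001   0.0009  0.0005  0.0014  0.0011]
0.09 [ 0.517 -0.292  0.206] [-0.9  -0.16 -0.79  0.27  0.45] 0.0 [ 0.0011 -0.001   0.0009  0.0305  0.0014  0.0011]
0.07 [ 0.53  -0.295  0.192] [-0.87 -0.12 -0.8   0.21  0.44] 0.0 [ 0.0011 -0.001   0.0009  0.0505  0.0014  0.0012]
0.05 [ 0.544 -0.298  0.178] [-0.85 -0.07 -0.8   0.16  0.43] 0.0 [ 0.0011 -0.001   0.0009  0.0705  0.0014  0.0012]
0.03 [ 0.558 -0.301  0.164] [-0.83 -0.02 -0.81  0.1   0.41] 0.0 [ 0.0011 -0.001   0.0009  0.0905  0.0015  0.0012]
```

View pics/s23.png

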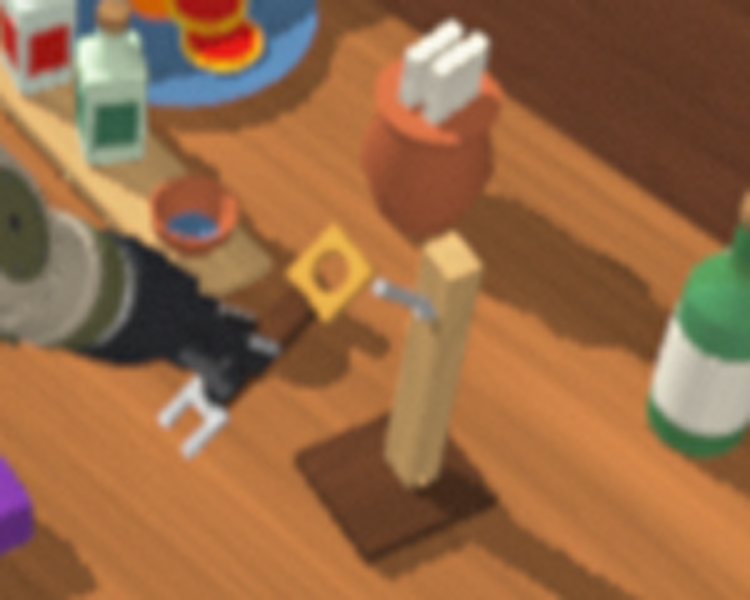

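View pics/t23.png

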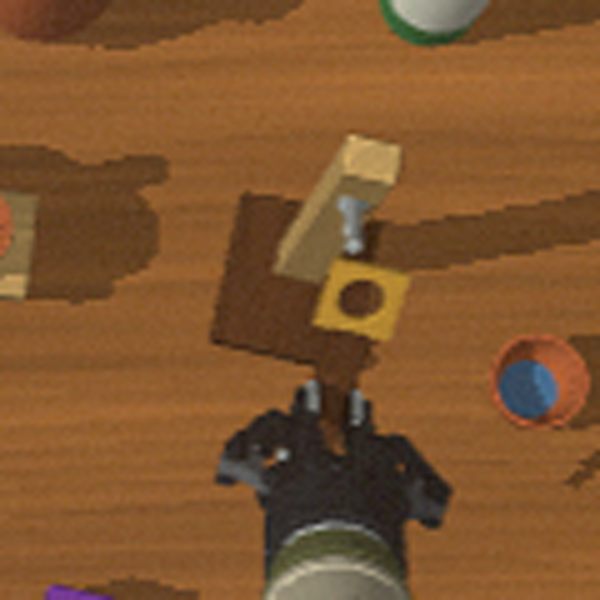

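```bash
cat > tri.py <<'E'
from op import *
def tri(ut,us):
    A=[]
    for cam,uv in (("top",ut),("side",us)):
        k=env.get_calibration(cam); P=k["mtx"]@k["camera_from_world"][:3]; A.append(P)
    X=cv2.triangulatePoints(A[0],A[1],np.array(ut,float).reshape(2,1),np.array(us,float).reshape(2,1))[:,0]; return X[:3]/X[3]
def pegframe(e):
    v=np.asarray(e)-ROOT; lat=np.cross(Z,S); n=np.cross(PEG,lat); return np.array([v@PEG,v@lat,v@n])
E
python3 - <<'E'
from tri import *
e0=np.array([.528,-.295,.291]); print("pred px",proj("top",e0),proj("side",e0))
e=tri((361.8,149.2),(325.8,203.2)); print("tri eye",e.round(4),"peg frame along,lat,n",pegframe(e).round(4), "pred",pegframe(e0).round(4))
# tip of peg from both views
t=tri((352/5+290-.4,245/5+90-.4),(381/5+260-.4,288/5+150-.4)); print("tip tri",t.round(4),pegframe(t).round(4))
p0,r0,s=pose(); print(r0.inv().apply(e-p0).round(4))
from eye import meas
meas((345,138,378,162),(361.8,149.2))
E
```

```text
pred px [362.17171339 148.64623788] [326.10612143 203.26157174]
tri eye [ 0.5268 -0.2941  0.2911] peg frame along,lat,n [ 0.1215 -0.0009 -0.0003] pred [ 0.1204 -0.0015 -0.0012]
tip tri [ 0.5722 -0.3014  0.242 ] [0.0543 0.0022 0.0019]
[-0.0218 -0.066   0.0012]
plane [ 0.5258 -0.294   0.2936] [-0.697  0.187  0.692] 150 n in tool [-1.     0.019  0.025]
eye [ 0.5258 -0.2933  0.2934] tool [-0.0244 -0.0668  0.0018]
```

Call:
step_arm --moves '[[[0,0,0,0.015,0.001,0.0025,0],[0,0,0,0.03,0.001,0.0025,0],[0,0,0,0.045,0.001,0.0025,0],[0,0,0,0.06,0.001,0.0025,0],[0,0,0,0.07,0.001,0.0025,0],[0,0,0,0.07,0.001,0.0025,0],[0,0,0,0.07,0.001,0.0025,0]]]'

```text
clock: 49.05
tcp_pos: [0.5442, -0.297, 0.1786]
orientation: [0.679, -0.619, 0.343, 0.194]
wrist_force: [-0.4, -0.5, -0.4]
finger_gap: 0.0175
```

```bash
python3 hg.py 45; python3 - <<'E'
from op import *
shot("side","s24",(260,150,410,270),5); shot("top","t24",(290,90,410,210),5)
E
```

```text
[ 0.544 -0.297  0.179] [-0.86 -0.07 -0.8   0.16  0.43 -0.47] gap 0.0175 F [-0.4 -0.5 -0.4] 49.05 eye now [ 0.576 -0.303  0.241]
0.12 [ 0.496 -0.287  0.228] [-0.93 -0.22 -0.78  0.37  0.48] 0.0 [ 0.0004 -0.001   0.0006 -0.0695  0.0001 -0.0013]
0.09 [ 0.517 -0.292  0.206] [-0.9  -0.16 -0.79  0.27  0.45] 0.0 [ 0.0004 -0.001   0.0006 -0.0395  0.0001 -0.0013]
0.07 [ 0.53  -0.295  0.192] [-0.87 -0.12 -0.8   0.21  0.44] 0.0 [ 0.0004 -0.001   0.0006 -0.0195  0.0001 -0.0012]
0.05 [ 0.544 -0.298  0.178] [-0.85 -0.07 -0.8   0.16  0.43] 0.0 [ 0.0004 -0.001   0.0006  0.0005  0.0002 -0.0012]
0.03 [ 0.558 -0.301  0.164] [-0.83 -0.02 -0.81  0.1   0.41] 0.0 [ 0.0004 -0.001   0.0006  0.0205  0.0002 -0.0012]
```

View pics/s24.png

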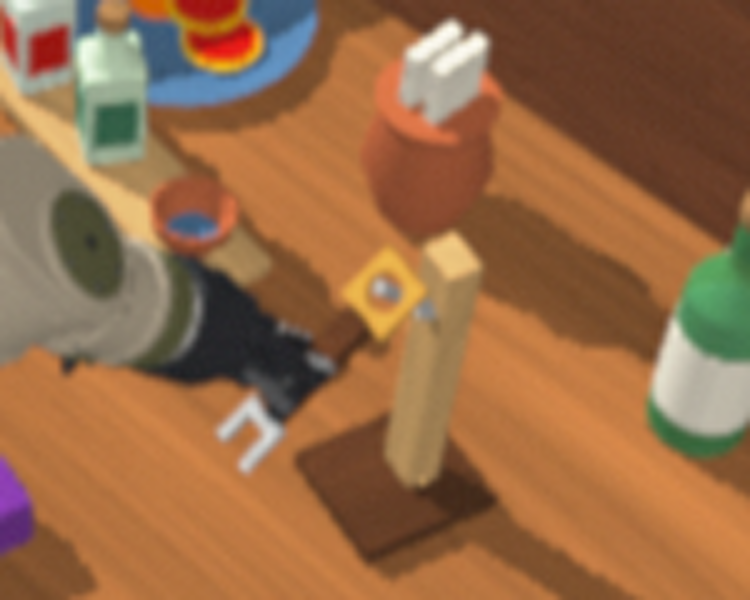

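View pics/t24.png

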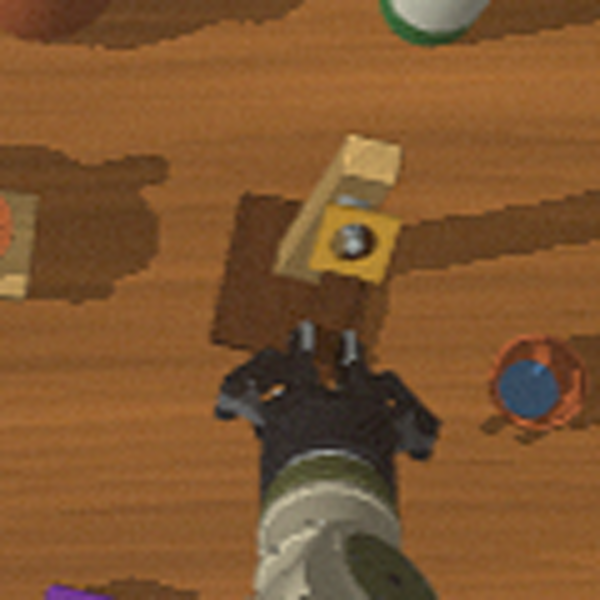

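Call:
step_arm --moves '[[[0,0,0,0.008,0,0,0],[0,0,0,0.016,0,0,0],[0,0,0,0.018,0,0,0],[0,0,0,0.018,0,0,0],[0,0,0,0.018,0,0,0]]]'

```text
clock: 49.65
tcp_pos: [0.5566, -0.2999, 0.1662]
orientation: [0.679, -0.619, 0.343, 0.194]
wrist_force: [0.1, -0.5, -1.3]
finger_gap: 0.0177
```

```bash
python3 hg.py 45 | head -1; python3 - <<'E'
from op import *
shot("side","s25",(260,150,410,270),5)
E
```

```text
[ 0.557 -0.3    0.166] [-0.84 -0.03 -0.8   0.11  0.42 -0.46] gap 0.0177 F [ 0.1 -0.5 -1.3] 49.65 eye now [ 0.588 -0.306  0.228]
```

View pics/s25.png

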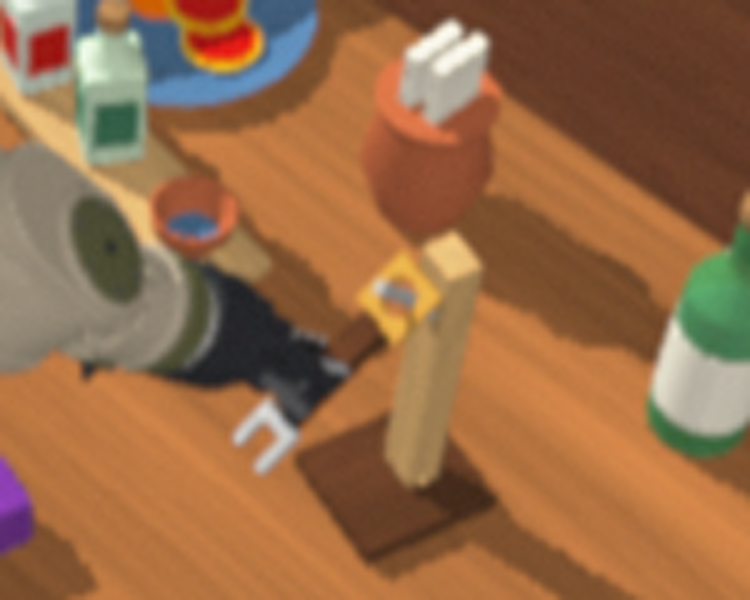

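Call:
step_arm --moves '[[[0,0,0,0,0,0,0.35],[0,0,0,0,0,0,0.6],[0,0,0,0,0,0,0.8],[0,0,0,0,0,0,0.8],[0,0,0,0,0,0,0.8],[0,0,0,0,0,0,0.8],[0,0,0,0,0,0,0.8],[0,0,0,0,0,0,0.8]]]'

```text
clock: 50.5
tcp_pos: [0.5566, -0.3, 0.1665]
orientation: [0.679, -0.619, 0.343, 0.194]
wrist_force: [-1.0, 0.2, -0.8]
finger_gap: 0.0683
```

```bash
python3 - <<'E'
from op import *
shot("side","s26",(260,150,410,270),5); shot("top","t26",(290,90,410,210),5)
E
```

```text
(no output)
```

View pics/s26.png

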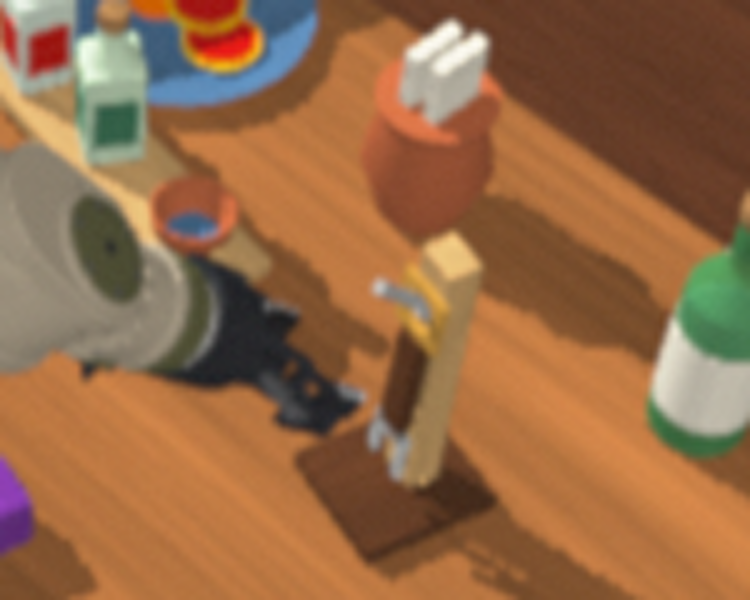

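View pics/t26.png

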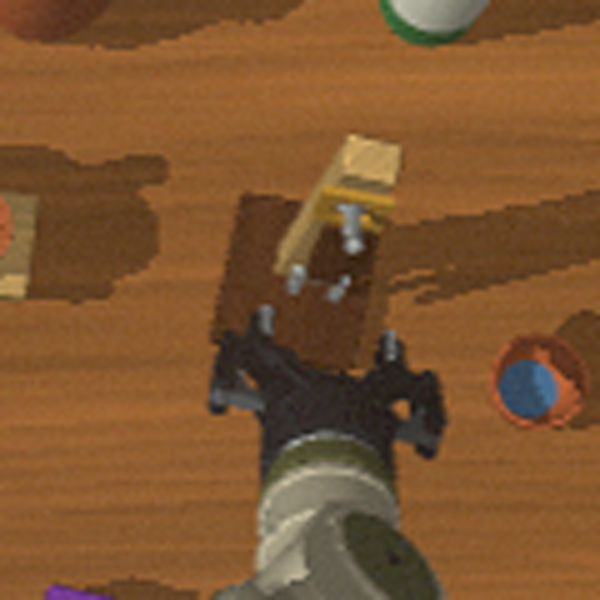

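The opener hangs on the peg. I'll back off along the tool and check everything.

Call:
step_arm --moves '[[[0,0,0,-0.03,0,0,0.8],[0,0,0,-0.06,0,0,0.8],[0,0,0,-0.1,0,0,0.8],[0,0,0,-0.14,0,0,0.8],[0,0,0,-0.18,0,0,0.8],[0,0,0,-0.18,0,0,0.8],[0,0,0,-0.18,0,0,0.8],[0,0,0,-0.18,0,0,0.8],[0,0,0,-0.18,0,0,0.8],[0,0,0,-0.18,0,0,0.8]]]'

```text
clock: 51.6
tcp_pos: [0.4327, -0.2704, 0.292]
orientation: [0.68, -0.618, 0.343, 0.195]
wrist_force: [0.1, -0.8, -0.9]
finger_gap: 0.0683
```

```bash
python3 - <<'E'
from tri import *
p,d,Ws=shot("side","s27",(210,100,370,220),5); p,d,W=shot("top","t27",(190,80,390,230),4)
print(pose()[0],pose()[2]["wrist_force"])
PX3=np.array([*PX,0]);PY3=np.array([*PY,0])
for W_ in (W,Ws):
  e=W_-np.array([*PC,0]); E=np.stack([e@PX3,e@PY3,e[...,2]],-1)
  for y in (.165,.052,-.045):
    b=(np.abs(E[...,0])<.06)&(np.abs(E[...,1]-y)<.045)
    k=b&(E[...,2]>.178)&(E[...,2]<.21); k2=b&(E[...,2]>.08)&(E[...,2]<.14)
    print(y,"cork",k.sum(),np.median(E[k],0).round(4),"top z",np.percentile(E[k][:,2],90).round(3),"body x",np.percentile(E[k2][:,0],[3,97]).round(3),"y",np.percentile(E[k2][:,1],[3,97]).round(3))
E
```

```text
[ 0.4326749  -0.27061846  0.29248905] [-0.63713643 -0.41307196  0.67959069]
0.165 cork 56 [-0.0005  0.1677  0.1952] top z 0.2 body x [-0.024  0.019] y [0.144 0.189]
0.052 cork 58 [-0.0018  0.0553  0.1964] top z 0.202 body x [-0.027  0.014] y [0.03 0.08]
-0.045 cork 56 [ 0.0015 -0.0418  0.1971] top z 0.202 body x [-0.026  0.014] y [-0.071 -0.013]
0.165 cork 36 [-0.002   0.1606  0.1921] top z 0.198 body x [-0.026  0.021] y [0.138 0.184]
0.052 cork 42 [-0.0026  0.0477  0.1929] top z 0.197 body x [-0.028  0.016] y [0.025 0.072]
-0.045 cork 45 [-0.0002 -0.0469  0.1912] top z 0.196 body x [-0.028  0.014] y [-0.074 -0.023]
```

View pics/s27.png

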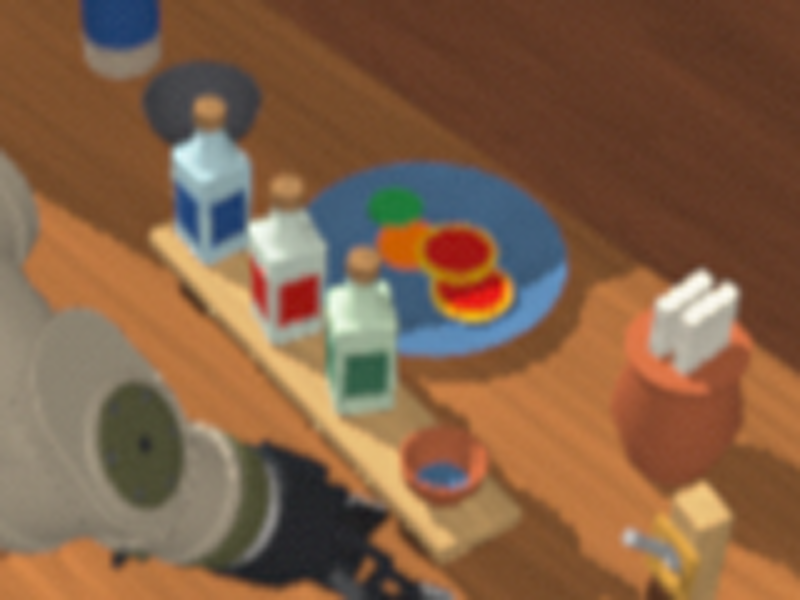

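View pics/t27.png

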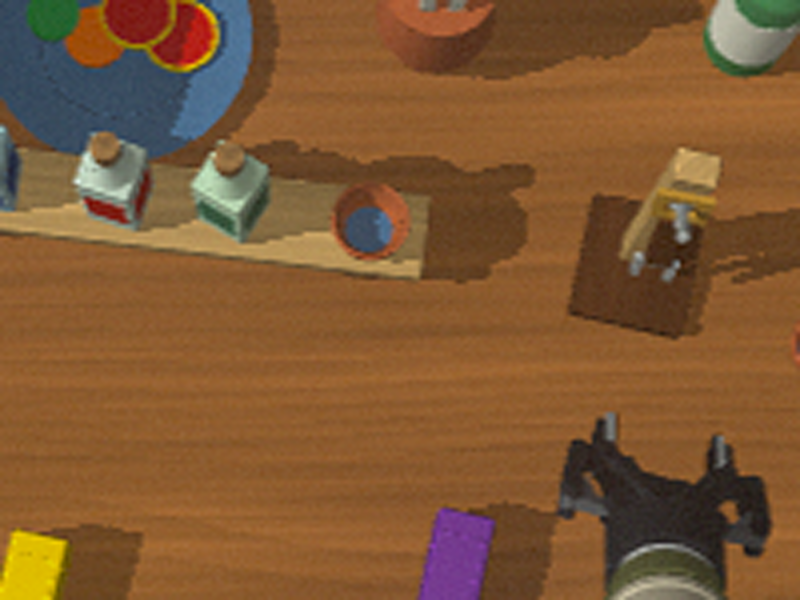

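All three corks are at z of about 0.195 to 0.20 and centred over their bodies. The opener hangs still on the peg (side view around (660,560) in the crop), the cups have not moved and the gripper is clear. I'll hand in.

```bash
python3 -c "
from workcell import env
print(env.hand_in())"
```

```text
the job is handed in; nothing more can be done
None
```

I stood all three bottles (blue, red, green) upright on the plank, hung the opener by its eye on the peg, and handed in at about 52 s.

**Last checks before hand-in:**
- **Bottles:** corks at z ≈ 0.195–0.20 m (0.197 m expected), each centred over its body. They stand at about y = 0.165, 0.05 and −0.045 m in the plank frame.
- **Opener:** the peg runs through the eye and the opener hangs against the upright, unchanged between the last two views. I judged the hang from pictures and did not measure the eye position again after letting go.
- **Cups and gripper:** no cup showed any shift in the pictures, though I didn't re-measure them and `cup_left` was out of the last views. The gripper is clear of everything.

**What went wrong or disagreed:**
- **Blue bottle:** it drooped about 15° in the grip, so I corrected its tilt before setting it down.
- **Opener knocked aside:** it had shifted a few centimetres by the time I reached it, so I measured it again before gripping.
- **Finger length:** the fingertips seemed to stand about 25–35 mm farther back than the tool description says. The first two grips on the opener therefore closed on nothing, and the third, set lower by eye, held.

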